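# End of shift: cells on charge, ear defenders on the rail

### The arm

A 6-joint arm with a two-finger parallel gripper is mounted at the origin on a cart in front of the work surface, level with it; the furniture and walls round the work are solid. World frame = base frame: x ahead of the robot, y to its left, z up, the work surface at z = 0. Lengths are in m, angles in rad, forces in N, time in s.
With the tool pointing down it reaches from about 0.375 to 0.975 m from the base axis. Payload 3.8 kg.
Tool frame: the origin (TCP) lies midway between the tips of the shut fingers; the grasp point (between the pads) lies 19 mm behind it; z points along the fingers, y is the direction in which the jaws open and shut (so a half turn about z gives the same grasp; the last joint's range is limited). The gripper opens to 85 mm and grips with 20 to 120 N. Pads are 22 mm wide; open, the fingers measure 114 mm over their backs; the gripper's body (76 mm by 85 mm) begins 54 mm behind the grasp point. The pads swing forward as they close: fully open they stand 13 mm farther back than shut.
Start: joints at [1.137, 0.264, 1.604, -0, 1.274, -0.037], TCP at [0.261, 0.623, 0.231] pointing down, gripper open.
Joint ranges: [-2.63, 2.63], [-0.94, 2.18], [0.31, 2.57], [-1.31, 4.45], [0, 2.66], [-2.55, 2.55]. Speed limits (rad/s): [2.57, 2.57, 3.14, 3.14, 3.14, 3.14].

### API

Orientations are given as a rotation vector (axis times angle).
In Python, from workcell import bot gives the robot as it stands.
- The arm moves only by the tool arm_command, never from a script. Its argument "targets" is text: rows parted by semicolons, each of 7 numbers parted by spaces: the shift along the tool's x, y, z in mm, then the turn, a rotation vector about the tool's x, y, z in degrees, then the opening, from 0 (shut) to 1 (fully open). A call has 1 to 10 rows; each row is the pose to reach, as a shift and turn from the pose commanded when the call began, along the tool's axes at that moment; what a row does not reach only later rows make up. A row lasts 1/12 s, in which the tool goes at most 41.7 mm and 7.16 degrees, less where a joint would pass 70% of its speed; a pose out of reach is approached as far as the arm can. A call with a gripper value outside its range is refused whole. The fingers move at their own pace and stop on an object; "newtons" is the grip in N (left out, the last holds). Time passes only in rows, so rows that repeat a pose let the fingers close. It gives the time, the measured TCP pose, the force and the opening at its end, in the units of the state.
- bot.read_state(): the state, without advancing time (a new reading comes with each control period).
- bot.read_camera(name): name is "scene" or "top"; returns (picture, depth): 384x512x3 uint8, blue, green, red; 384x512 float32, m along the optical axis (not along the pixel's ray), 0 where there is no reading.
- bot.camera_params(name): a dict with "fov_y" (degrees; the focal length in pixels is half the picture's height over the tangent of half this angle, whatever the lens; pixels are square), "cx", "cy" (the principal point, pixels), "xyz" and "rotation" of the camera in the world. Camera axes: x right, y up, looking along -z (the intrinsics and any distortion apply to the point x, -y, -z); pixel columns grow to the right and rows downward; lengths in m; the calibration is good to about 2 mm. A picture is of the moment at which its call begins. camera_params takes no time and is no camera call.
- bot.finish_job(): hands the job in, once; it reports no verdict.
The state is a dict: "time": time; "q": joint angles; "joint_vel": joint speeds; "joint_torque": joint torques, N m; "tool_pos": TCP position; "tcp_rot": TCP orientation; "wrist_force": force on the tool from outside, world axes, zero at the start; "torque": the same for the moment, N m; "width": opening from 0.0 (shut) to 1.0 (fully open).
Only numpy, scipy, OpenCV 4.12 (cv2) and the standard library are available. Lean on these libraries where they do the work, as an engineer would, in place of code of your own. Each camera call takes 0.05 s, during which the arm holds its last target.

### The job

Put the hearing-protection kit away for the night: load every stick cell lying on the table into its own bay of the charging tray, flat end against the spring plate and brass stud against the rigid stop, down level on the bay floor, and when all of them are in, push the tray's switch lever right over to on. Also hang both ear defenders over the rail, cups down on either side of the bar and clear of the table, in whatever order you like. Leave the nozzle, the nut and the pliers where they are.

Things in the scene. Friction and masses are not known exactly. Their poses are not given: they have to be found in the camera images.
- cell_0_center (a point): Stick cell: grey plastic, square section 20 x 20 mm, 70 mm long, about 80 g, black line near the stud end; lies on the table or is absent (None). Point: its centre, 10 mm above its underside. x axis runs along it from the flat end (-35 mm) to the end face of the brass stud (+35 mm; stud 9 mm thick, 4 mm long, grey body ends at +31 mm); z up.
- cell_0_nub (a point): End face of the brass stud of cell_0, 35 mm from the cell's centre on its x axis.
- cell_1_center (a point): Stick cell: grey plastic, square section 20 x 20 mm, 70 mm long, about 80 g, black line near the stud end; lies on the table or is absent (None). Point: its centre, 10 mm above its underside. x axis runs along it from the flat end (-35 mm) to the end face of the brass stud (+35 mm; stud 9 mm thick, 4 mm long, grey body ends at +31 mm); z up.
- cell_1_nub (a point): End face of the brass stud of cell_1, 35 mm from the cell's centre on its x axis.
- cell_2_center (a point): Stick cell: grey plastic, square section 20 x 20 mm, 70 mm long, about 80 g, black line near the stud end; lies on the table or is absent (None). Point: its centre, 10 mm above its underside. x axis runs along it from the flat end (-35 mm) to the end face of the brass stud (+35 mm; stud 9 mm thick, 4 mm long, grey body ends at +31 mm); z up.
- cell_2_nub (a point): End face of the brass stud of cell_2, 35 mm from the cell's centre on its x axis.
- bay_0 (a point): End bay beside the lever, of three equal bays, 75 mm apart, on the grey charging tray fixed to the table; its 10 mm base is their floor. Point: centre of a seated cell, 10 mm above the floor. x axis along the bay from spring end (-x, brass plate, nearer the robot) to rigid stop (+x); y across, away from the lever; z up. bay_1 and bay_2 tell its shape.
- bay_1 (a point): Middle bay, same as bay_0. Along x from its point: rigid stop's face at +35 mm, 16 mm high above the floor; relaxed spring plate's face at -29 mm, 16 mm high, 16 mm wide: only 64 mm between, so the plate must be pushed back to let a 70 mm cell in. Behind the plate a black block, 36 mm wide, face at -54 mm, 19 mm high.
- bay_2 (a point): End bay far from the lever, same as bay_0. In each bay two pairs of cheeks, 24 mm apart, 6 mm thick and 14 mm high, guide the cell sideways: at x = -32 to -22 mm and at +23 to +35 mm. Between the pairs the sides are open for fingers down to the floor. The base reaches 66 mm to -x and 50 mm to +x of the bays, 40 mm beyond bay_2, 100 mm beyond bay_0.
- plunger_0 (a joint): Travel of the spring plate of bay_0, m: 0 relaxed, 0.018 fully pushed back (to -x of the bay). It takes 1.6 N to start, 2.8 N at 6 mm (where a seated cell holds it), 4.8 N at 16 mm; once the cell is let go it pushes the cell against the rigid stop.
- plunger_1 (a joint): Travel of the spring plate of bay_1, m: 0 relaxed, 0.018 fully pushed back (to -x of the bay). It takes 1.6 N to start, 2.8 N at 6 mm (where a seated cell holds it), 4.8 N at 16 mm; once the cell is let go it pushes the cell against the rigid stop.
- plunger_2 (a joint): Travel of the spring plate of bay_2, m: 0 relaxed, 0.018 fully pushed back (to -x of the bay). It takes 1.6 N to start, 2.8 N at 6 mm (where a seated cell holds it), 4.8 N at 16 mm; once the cell is let go it pushes the cell against the rigid stop.
- lever (a joint): The charger's switch lever on the end of the tray beside bay_0, rad: 0 (off) leaning 0.5 rad towards -x of the bays (the robot), 1.0 (on) leaning 0.5 rad the other way. Moves with a light push (about 1 N at the ball), stays where it is left.
- lever_tip (a point): Centre of the black ball (26 mm) on the lever, 55 mm from the pivot axis, which is level along the bays' y, 32 mm above the table, 75 mm from bay_0 in its -y and at its x = 0. The ball swings from 26 mm on the -x side over the pivot to 26 mm on the +x side, about 80 mm above the table. Below it a grey block 70 x 50 mm, top 35 mm above the table.
- rail_mid (a point): Middle of a round steel rail on two posts, fixed to the table; on the bar's axis, 150 mm above the table; the bar is 14 mm thick (top 7 mm above this point). y axis along the bar, x level across it, away from the robot; z up. The posts stand 135 mm either side of this point.
- defender_0_lug (a point): Compact rigid ear defenders, 240 g, standing on two black cups, arch up. Point: centre of the black block on the crown (34 mm along x, 22 mm along y: the width to grip, 34 mm high), 146 mm above the cups' bottom. x axis from cup to cup (158 mm over all, 84 mm free between the pads; cups 58 mm wide, 66 mm high); band 20 mm wide, 4 mm thick; z up.
- defender_0_crown (a point): defender_0: underside of the band at the top of the arch, where the bar is to touch: 21 mm below the centre of the block, 125 mm above the cups' bottom. Same axes. Inside the arch is a half circle of 52 mm radius.
- defender_1_lug (a point): Compact rigid ear defenders, 240 g, standing on two black cups, arch up. Point: centre of the black block on the crown (34 mm along x, 22 mm along y: the width to grip, 34 mm high), 146 mm above the cups' bottom. x axis from cup to cup (158 mm over all, 84 mm free between the pads; cups 58 mm wide, 66 mm high); band 20 mm wide, 4 mm thick; z up.
- defender_1_crown (a point): defender_1: underside of the band at the top of the arch, where the bar is to touch: 21 mm below the centre of the block, 125 mm above the cups' bottom. Same axes. Inside the arch is a half circle of 52 mm radius.
- gas_nozzle: Bystander: copper welding gas nozzle, 25 x 68 mm, lying on the table (origin under its middle).
- nut: Bystander: hexagon nut, 27 mm across flats, 15 mm high (origin under its middle).
- pliers: Bystander: welding pliers with red handles, 58 x 199 x 18 mm, lying flat (origin under their middle).
There are look-alikes about, which are no part of the job. Leave any turquoise look-alike of the part that bears cell_0_center alone.

How it is judged:
On the way, in this order (a step that is already met when the one before it is completed fails the run):
1. every cell that is there is seated in a bay, the right way round (((x of cell_0_center in the frame of bay_0 between -0.004 and 0.004 m and y of cell_0_center in the frame of bay_0 between -0.004 and 0.004 m and z of cell_0_center in the frame of bay_0 between -0.004 and 0.004 m and angle between the x axis of cell_0_center and the x axis of bay_0, either way round below 0.1 rad and value of joint plunger_0 above 0.003 m and x of cell_0_nub in the frame of bay_0 above 0.03 m) or (x of cell_0_center in the frame of bay_1 between -0.004 and 0.004 m and y of cell_0_center in the frame of bay_1 between -0.004 and 0.004 m and z of cell_0_center in the frame of bay_1 between -0.004 and 0.004 m and angle between the x axis of cell_0_center and the x axis of bay_1, either way round below 0.1 rad and value of joint plunger_1 above 0.003 m and x of cell_0_nub in the frame of bay_1 above 0.03 m) or (x of cell_0_center in the frame of bay_2 between -0.004 and 0.004 m and y of cell_0_center in the frame of bay_2 between -0.004 and 0.004 m and z of cell_0_center in the frame of bay_2 between -0.004 and 0.004 m and angle between the x axis of cell_0_center and the x axis of bay_2, either way round below 0.1 rad and value of joint plunger_2 above 0.003 m and x of cell_0_nub in the frame of bay_2 above 0.03 m)) and ((x of cell_1_center in the frame of bay_0 between -0.004 and 0.004 m and y of cell_1_center in the frame of bay_0 between -0.004 and 0.004 m and z of cell_1_center in the frame of bay_0 between -0.004 and 0.004 m and angle between the x axis of cell_1_center and the x axis of bay_0, either way round below 0.1 rad and value of joint plunger_0 above 0.003 m and x of cell_1_nub in the frame of bay_0 above 0.03 m) or (x of cell_1_center in the frame of bay_1 between -0.004 and 0.004 m and y of cell_1_center in the frame of bay_1 between -0.004 and 0.004 m and z of cell_1_center in the frame of bay_1 between -0.004 and 0.004 m and angle between the x axis of cell_1_center and the x axis of bay_1, either way round below 0.1 rad and value of joint plunger_1 above 0.003 m and x of cell_1_nub in the frame of bay_1 above 0.03 m) or (x of cell_1_center in the frame of bay_2 between -0.004 and 0.004 m and y of cell_1_center in the frame of bay_2 between -0.004 and 0.004 m and z of cell_1_center in the frame of bay_2 between -0.004 and 0.004 m and angle between the x axis of cell_1_center and the x axis of bay_2, either way round below 0.1 rad and value of joint plunger_2 above 0.003 m and x of cell_1_nub in the frame of bay_2 above 0.03 m)) and ((x of cell_2_center in the frame of bay_0 between -0.004 and 0.004 m and y of cell_2_center in the frame of bay_0 between -0.004 and 0.004 m and z of cell_2_center in the frame of bay_0 between -0.004 and 0.004 m and angle between the x axis of cell_2_center and the x axis of bay_0, either way round below 0.1 rad and value of joint plunger_0 above 0.003 m and x of cell_2_nub in the frame of bay_0 above 0.03 m) or (x of cell_2_center in the frame of bay_1 between -0.004 and 0.004 m and y of cell_2_center in the frame of bay_1 between -0.004 and 0.004 m and z of cell_2_center in the frame of bay_1 between -0.004 and 0.004 m and angle between the x axis of cell_2_center and the x axis of bay_1, either way round below 0.1 rad and value of joint plunger_1 above 0.003 m and x of cell_2_nub in the frame of bay_1 above 0.03 m) or (x of cell_2_center in the frame of bay_2 between -0.004 and 0.004 m and y of cell_2_center in the frame of bay_2 between -0.004 and 0.004 m and z of cell_2_center in the frame of bay_2 between -0.004 and 0.004 m and angle between the x axis of cell_2_center and the x axis of bay_2, either way round below 0.1 rad and value of joint plunger_2 above 0.003 m and x of cell_2_nub in the frame of bay_2 above 0.03 m))), for 0.2 s.
2. the switch lever is then pushed over to on (value of joint lever above 0.85 rad), for 0.2 s.
At the end, for the whole second after the job is handed in: Each cell lies in a bay within 4 mm of its seated place, along it within 0.1 rad, stud to the rigid stop, spring plate pushed back over 3 mm; lever past 0.85 rad; both ear defenders hang at rest, crown on the bar within 20 mm across and 110 mm of its middle, tilted under 0.3 rad (all of step 1 and value of joint lever above 0.85 rad and x of defender_0_crown in the frame of rail_mid between -0.02 and 0.02 m and y of defender_0_crown in the frame of rail_mid between -0.11 and 0.11 m and z of defender_0_crown in the frame of rail_mid between -0.004 and 0.016 m and angle between each of defender_0_crown, defender_1_crown's own z axis and vertical below 0.3 rad and linear speed of each of defender_0, defender_1 below 0.05 m/s and x of defender_1_crown in the frame of rail_mid between -0.02 and 0.02 m and y of defender_1_crown in the frame of rail_mid between -0.11 and 0.11 m and z of defender_1_crown in the frame of rail_mid between -0.004 and 0.016 m); the robot touches nothing.
It fails at once if a bystander (nozzle, nut or pliers) is moved more than 30 mm (distance of any of gas_nozzle, nut, pliers from where it was at the start of the episode above 0.03 m).
Of cell_0, cell_1, cell_2 only 2 to 3 are there at a start; the rules pass over those that are not, and their reading is None.
At some moment in a run one of cell_0, cell_1, cell_2 may be knocked a few centimetres aside while the robot is not near it.
It also fails if it takes over 208 s, if anything falls off the work surface, if the arm or the gripper's body presses on something with over 40 N, if the wrist force passes 120 N, or if a joint passes its speed limit or range.

## Working session

There is one attempt and no reset: what is moved stays moved. The work goes in short steps, Python scripts to look and compute and a tool call to move; the robot and the scene stay as the last step left them, time stands still between calls to the robot, and variables do not carry over. Pictures are saved under pics/ and viewed, and the job is handed in when it is done.

Besides the shell and the picture viewer there is one more tool, called after "Emit:" by a JSON object that holds its "fn" and its "kwargs", one argument or row to a line. arm_command: Moves the arm, as the interface text tells. Its arguments: {"type":"object","properties":{"targets":{"type":"string"},"newtons":{"type":"number"}},"required":["targets"]}

```bash
ls -la; mkdir -p pics; cat > h.py <<'E'
import numpy as np, cv2
from workcell import bot
from scipy.spatial.transform import Rotation as R
E
python3 - <<'E'
from h import *
print(bot.read_state())
for n in("scene","top"):
    p=bot.camera_params(n);print(n,p)
    im,d=bot.read_camera(n)
    np.savez(f'pics/{n}0.npz',im=im,d=d)
    cv2.imwrite(f'pics/{n}0.png',cv2.resize(im,(800,600),interpolation=cv2.INTER_CUBIC))
    print(np.percentile(d,[0,5,50,95,100]))
E
```

```text
total 12
drwxr-xr-x  3 agent agent 4096 Dec  7 13:27 .
drwxr-xr-x 23 root  root  4096 Dec  7 13:27 ..
drwxr-xr-x  2 agent agent 4096 Dec  7 13:27 pics
{'time': 0.0, 'q': array([ 1.13708986e+00,  2.64763333e-01,  1.60539851e+00, -1.20359241e-05,
        1.27369585e+00, -3.69201513e-02]), 'joint_vel': array([ 4.41689740e-04, -1.44996233e-03, -3.84754578e-04, -8.93140474e-05,
        1.05400783e-03,  1.08207302e-04]), 'joint_torque': array([ 9.90231820e-04, -5.15100574e+01, -3.67314577e+01, -1.14864447e-04,
        1.27785842e-02,  1.94059493e-05]), 'tool_pos': array([0.26056374, 0.62187599, 0.22994193]), 'tcp_rot': array([-0.61908218, -3.07946134,  0.00346351]), 'wrist_force': array([ 0.41045705, -0.66125996, -0.06970226]), 'torque': array([-0.02381873, -0.00585511,  0.01947662]), 'width': 1.0001773068168363}
scene {'fov_y': 55.175791349139324, 'cx': 262.16523264213015, 'cy': 191.0840349008556, 'xyz': array([-0.0795325 , -0.67426816,  0.70980658]), 'rotation': array([ 0.94997762, -0.3712931 , -0.69560664])}
[0.         0.70185874 1.12812442 1.99582523 2.45870256]
top {'fov_y': 52.5723405608237, 'cx': 257.5773498999172, 'cy': 197.0215196907893, 'xyz': array([0.39770235, 0.01409696, 1.11099094]), 'rotation': array([ 0.11972407, -0.12585309, -1.55027851])}
[0.         0.55235426 1.13355261 1.90493118 1.98323977]
```

View pics/scene0.png

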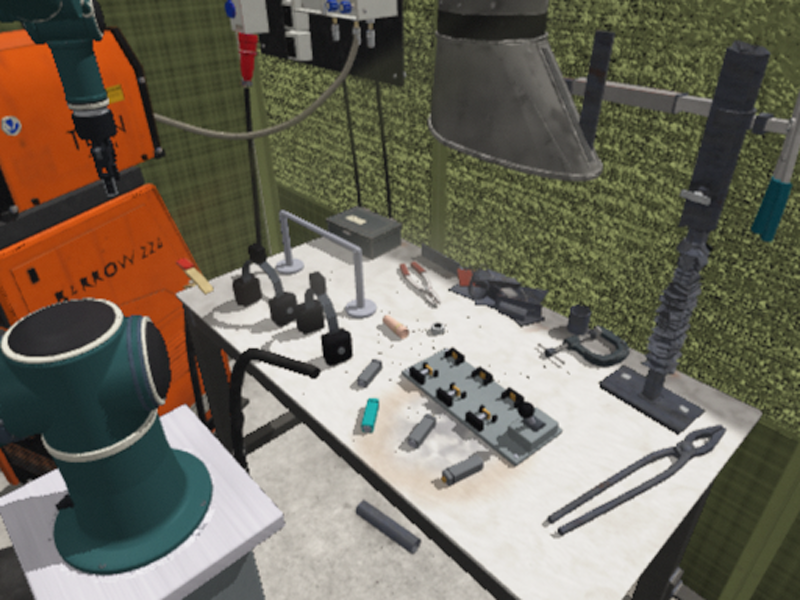

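View pics/top0.png

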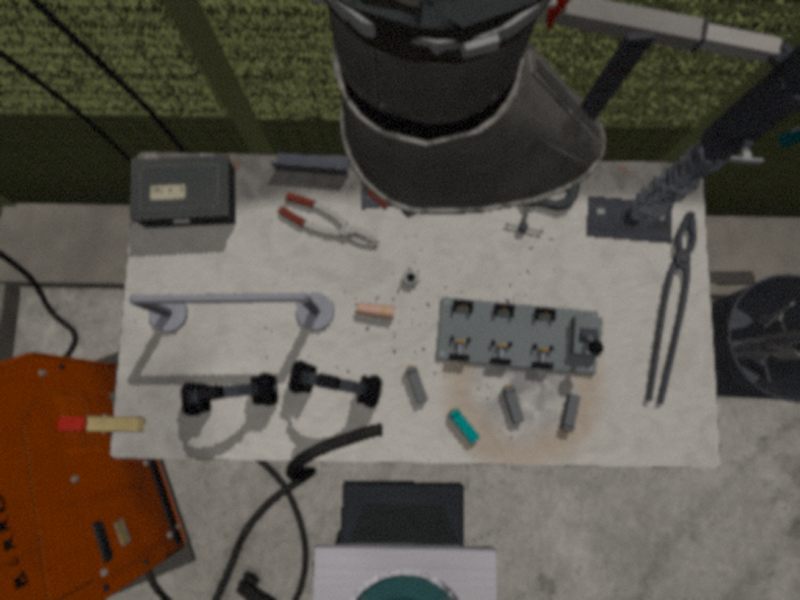

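```bash
cat >> h.py <<'E'
class Cam:
    def __init__(s,n):
        p=bot.camera_params(n); s.f=192/np.tan(np.radians(p['fov_y']/2)); s.c=np.array([p['cx'],p['cy']]); s.t=np.array(p['xyz']); s.R=R.from_rotvec(p['rotation']).as_matrix(); s.n=n
    def dirs(s,px):
        px=np.atleast_2d(px).astype(float); a=(px-s.c)/s.f
        return np.c_[a[:,0],-a[:,1],-np.ones(len(a))]@s.R.T
    def plane(s,px,z):
        d=s.dirs(px); k=(z-s.t[2])/d[:,2]; return s.t+d*k[:,None]
    def proj(s,P):
        q=(np.atleast_2d(P)-s.t)@s.R; return np.c_[q[:,0]/-q[:,2],-q[:,1]/-q[:,2]]*s.f+s.c
    def cloud(s,d):
        v,u=np.mgrid[0:384,0:512]; D=s.dirs(np.c_[u.ravel(),v.ravel()])
        return (s.t+D*d.reshape(-1,1)).reshape(384,512,3)
def grab(n,save=None):
    im,d=bot.read_camera(n)
    if save: np.savez(f'pics/{n}{save}.npz',im=im,d=d)
    return im,d
def load(n,k):
    z=np.load(f'pics/{n}{k}.npz'); return z['im'],z['d']
def crop(im,x0,y0,x1,y1,k,fn):
    cv2.imwrite(fn,cv2.resize(im[y0:y1,x0:x1],None,fx=k,fy=k,interpolation=cv2.INTER_CUBIC))
E
python3 - <<'E'
from h import *
T=Cam('top');S=Cam('scene')
for c in(T,S):
    im,d=load(c.n,0); P=c.cloud(d)
    # table height check
    for px in ([300,250],[240,240],[330,300]) if c.n=='top' else ([260,300],[330,330],[200,240]):
        print(c.n,px,P[px[1],px[0]].round(4), im[px[1],px[0]])
    z=P[...,2]; vis=np.clip((z+0.02)/0.3*255,0,255).astype(np.uint8); vis[d==0]=0
    cv2.imwrite(f'pics/z{c.n}.png',cv2.resize(cv2.applyColorMap(vis,cv2.COLORMAP_JET),(800,600),interpolation=cv2.INTER_NEAREST))
im,_=load('top',0); crop(im,250,180,400,300,5,'pics/tc1.png'); crop(im,70,170,270,300,4,'pics/tc2.png')
im,_=load('scene',0); crop(im,220,210,370,320,5,'pics/sc1.png'); crop(im,130,130,290,240,5,'pics/sc2.png')
E
```

```text
top [300, 250] [ 0.4234 -0.1117 -0.0012] [126 137 145]
top [240, 240] [0.4463 0.0569 0.054 ] [77 80 81]
top [330, 300] [ 0.2044 -0.3511 -0.83  ] [109 113 118]
scene [260, 300] [ 0.3328 -0.2235 -0.0022] [197 209 220]
scene [330, 330] [ 0.3872 -0.3953 -0.0004] [223 228 231]
scene [200, 240] [0.3434 0.0393 0.0212] [28 28 27]
```

View pics/tc1.png

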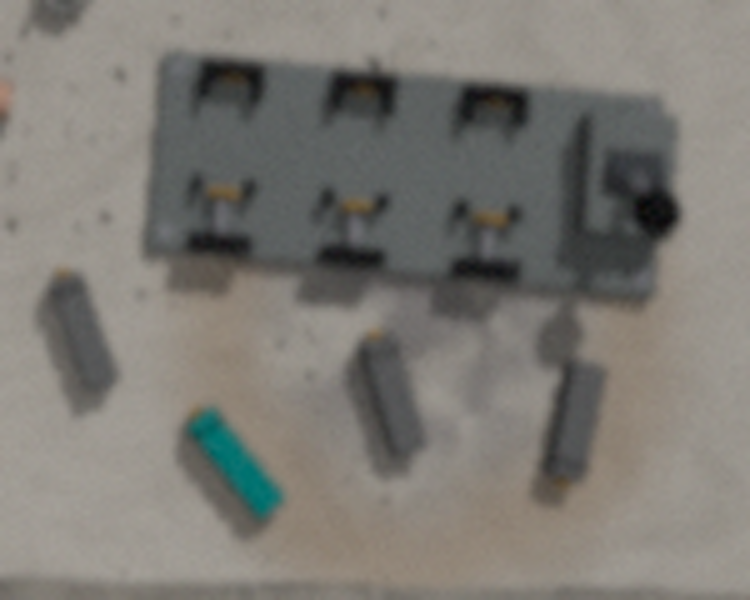

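View pics/tc2.png

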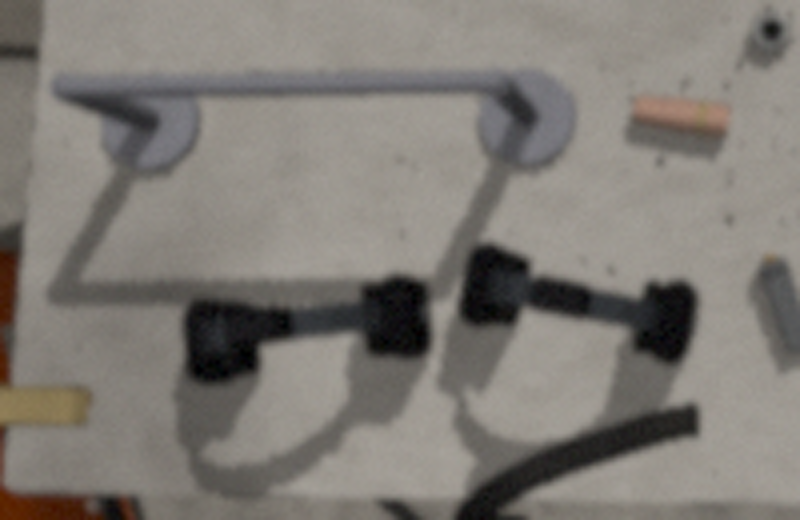

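View pics/sc1.png

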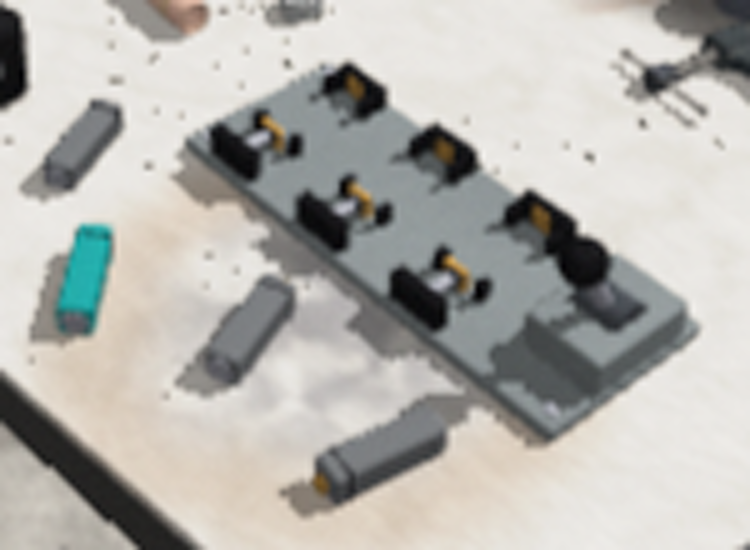

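View pics/sc2.png

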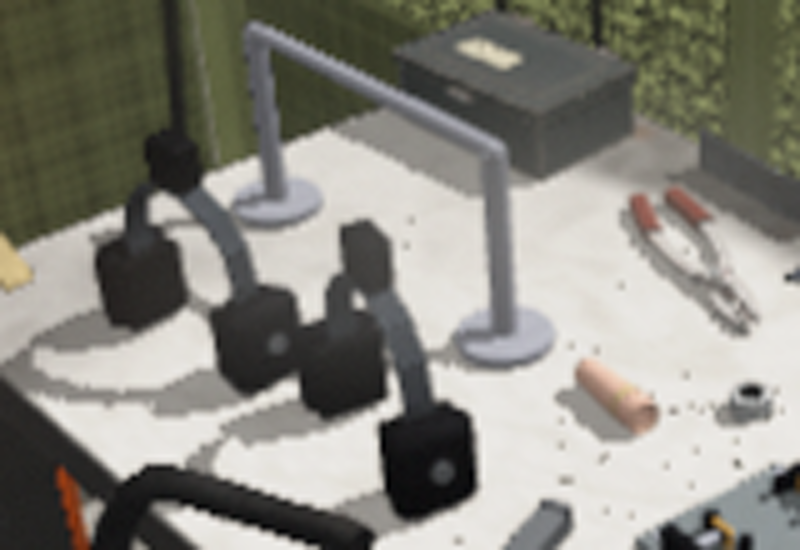

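View pics/ztop.png

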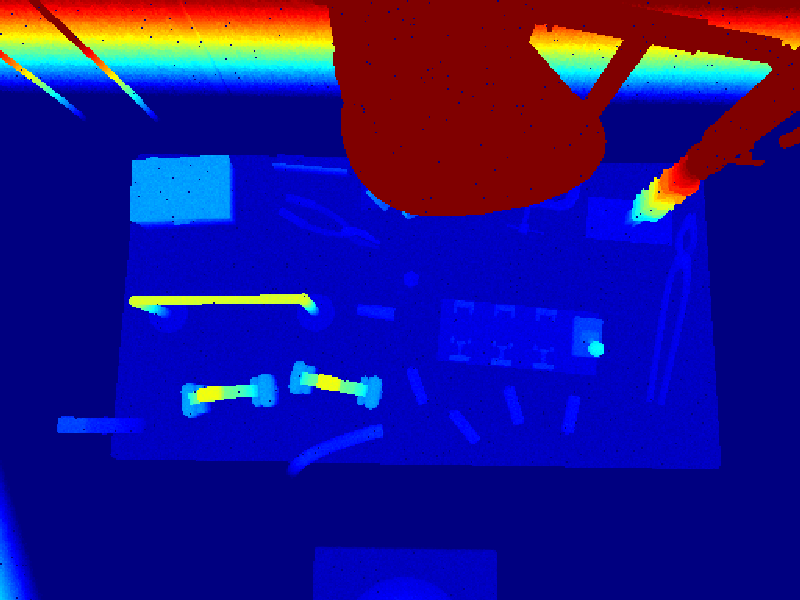

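```bash
python3 - <<'E'
from h import *
for n in('top','scene'):
    L=[bot.read_camera(n) for _ in range(4)]
    im=np.mean([l[0] for l in L],0).astype(np.uint8); D=np.array([l[1] for l in L]); D[D==0]=np.nan
    d=np.nan_to_num(np.nanmedian(D,0)).astype(np.float32); np.savez(f'pics/{n}1.npz',im=im,d=d)
t,_=load('top',1);s,_=load('scene',1)
a=cv2.resize(s[225:315,220:315],(380,360),interpolation=cv2.INTER_LANCZOS4)
b=cv2.resize(t[230:290,255:380],(750,360),interpolation=cv2.INTER_LANCZOS4)
cv2.imwrite('pics/c2a.png',a*1);cv2.imwrite('pics/c2b.png',np.clip(b*1.6,0,255).astype(np.uint8))
print(bot.read_state()['time'])
E
```

```text
0.5
```

View pics/c2a.png

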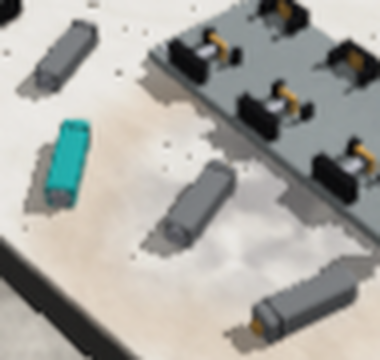

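View pics/c2b.png

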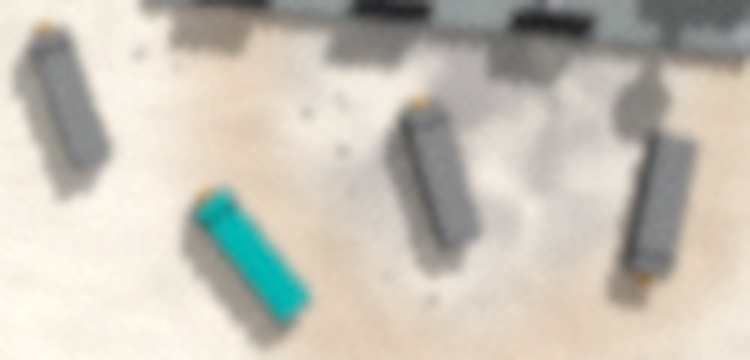

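```bash
cat >> h.py <<'E'
def cellfind(cam,im,d,ctr,r=0.06,zt=0.02):
    # top-face points via height; returns centre xy & rect in world
    P=cam.cloud(d); m=(np.hypot(P[...,0]-ctr[0],P[...,1]-ctr[1])<r)&(P[...,2]>zt-0.007)&(P[...,2]<zt+0.007)&(d>0)
    m=m.astype(np.uint8)
    n,l,st,_=cv2.connectedComponentsWithStats(m)
    if n<2: return None
    k=1+np.argmax(st[1:,4]); v,u=np.nonzero(l==k)
    # re-cast on the plane z=zt
    Q=cam.plane(np.c_[u,v],zt)[:,:2]
    rect=cv2.minAreaRect((Q*1000).astype(np.float32))
    c=Q.mean(0); w,V=np.linalg.eigh(np.cov(Q.T)); ax=V[:,1]; 
    return c,np.arctan2(ax[1],ax[0]),rect,len(u),np.median(P[...,2][l==k])
E
python3 - <<'E'
from h import *
T=Cam('top');S=Cam('scene')
g=[T.plane(p,0.02)[0] for p in ([416*.64,386*.64],[511*.64,407*.64],[570*.64,413*.64])]
for c in(T,S):
    im,d=load(c.n,1)
    P=c.cloud(d); 
    for x in g:
        r=cellfind(c,im,d,x); print(c.n,r[0].round(4),np.degrees(r[1]).round(1)%180,[np.round(v,1) for v in r[2]],r[3],r[4].round(4))
# table plane fit offset
    m=(np.abs(P[...,2])<0.008)&(P[...,0]>.3)&(P[...,0]<.6)&(np.abs(P[...,1])<.4)
    A=np.c_[P[m][:,:2],np.ones(m.sum())];print('plane',np.linalg.lstsq(A,P[m][:,2],rcond=None)[0],np.std(P[m][:,2]))
E
```

```text
top [ 0.4318 -0.0149] 21.0 [array([432.9, -14.4]), array([69.2, 19.8]), np.float64(20.8)] 175 0.02
top [ 0.4    -0.1873] 16.30000000000001 [array([ 401. , -186.9]), array([69.8, 20.3]), np.float64(18.1)] 180 0.0197
top [ 0.3862 -0.2891] 166.8 [array([ 385.4, -289.1]), array([21.4, 68.9]), np.float64(76.6)] 185 0.0197
plane [ 0.00031993 -0.00044845 -0.00027787] 0.0013065153181251246
scene [ 0.4279 -0.0224] 21.400000000000006 [array([428.1, -22.1]), array([68.5, 21.6]), np.float64(20.4)] 115 0.0183
scene [ 0.3958 -0.1944] 17.400000000000006 [array([ 396.7, -194. ]), array([68.7, 20.9]), np.float64(17.2)] 162 0.0185
scene [ 0.3833 -0.2952] 167.2 [array([ 382.6, -295.2]), array([22.4, 69.6]), np.float64(77.2)] 214 0.0186
plane [ 0.00303384 -0.00145728 -0.00254891] 0.001922113029889696
```

```bash
python3 - <<'E'
from h import *
T=Cam('top');S=Cam('scene')
for c,(x0,y0,x1,y1) in((T,(255,230,380,290)),(S,(215,220,315,315))):
    im,_=load(c.n,1); k=7; o=cv2.resize(im[y0:y1,x0:x1],None,fx=k,fy=k,interpolation=cv2.INTER_CUBIC)
    for (cx,cy),a in (((.4325,-.0145),21),((.4005,-.187),17.5),((.3855,-.289),166.7)):
        t=np.radians(a)
        for z,col in((0.02,(0,0,255)),(0,(0,255,0))):
            q=np.array([[cx+np.cos(t)*l-np.sin(t)*w,cy+np.sin(t)*l+np.cos(t)*w,z] for l,w in((.035,.01),(-.035,.01),(-.035,-.01),(.035,-.01))])
            p=((c.proj(q)-[x0,y0]+.5)*k).astype(int); cv2.polylines(o,[p],True,col,1)
    cv2.imwrite(f'pics/ov_{c.n}.png',o[:600,:800] if c.n=='top' else cv2.resize(o,None,fx=.85,fy=.85))
E
```

```text
(no output)
```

View pics/ov_top.png

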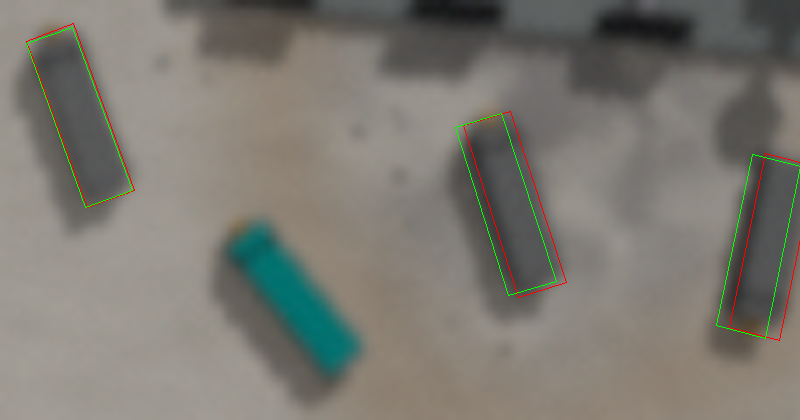

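View pics/ov_scene.png

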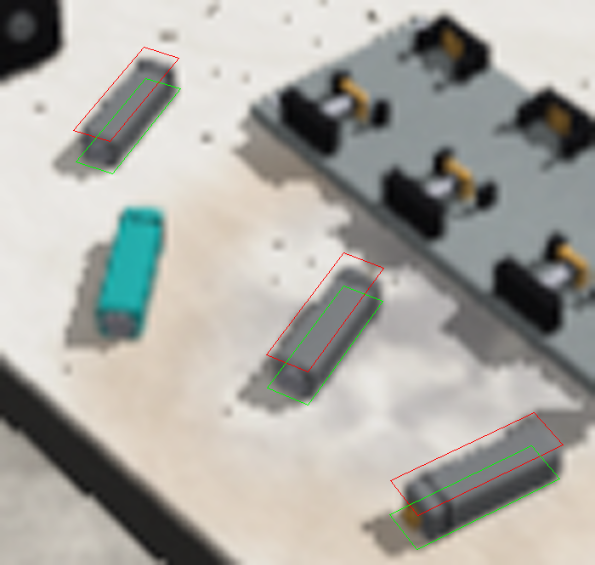

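```bash
python3 - <<'E'
from h import *
T=Cam('top');S=Cam('scene')
for c in(T,S):
    im,d=load(c.n,1);P=c.cloud(d)
    m=(d>0)&(P[...,2]>0.25)&(P[...,0]>0.3)&(P[...,0]<1.3)&(P[...,1]<0.35)&(P[...,1]>-.8)
    Q=P[m]; print(c.n,len(Q))
    for z0 in np.arange(.25,1.1,.1):
        q=Q[(Q[:,2]>=z0)&(Q[:,2]<z0+.1)]
        if len(q)>10: print(z0.round(2),len(q),np.percentile(q[:,0],[1,99]).round(2),np.percentile(q[:,1],[1,99]).round(2))
    print('tip px',c.proj(bot.read_state()['tool_pos']))
# rail
    m=(d>0)&(np.abs(P[...,2]-.15)<.02)&(P[...,0]>.45)&(P[...,0]<.75)&(P[...,1]>.08)&(P[...,1]<.5)
    Q=P[m]; 
    if len(Q): 
        f=np.polyfit(Q[:,1],Q[:,0],1); print('rail',len(Q),f,Q.min(0),Q.max(0),np.median(Q,0))
E
```

```text
top 27843
0.25 2173 [0.73 1.  ] [-0.58  0.34]
0.35 4365 [0.63 0.77] [-0.48  0.08]
0.45 10083 [0.63 0.84] [-0.4   0.07]
0.55 4597 [0.64 0.75] [-0.22  0.08]
0.65 4916 [0.64 0.72] [-0.1   0.07]
0.75 1709 [0.63 0.65] [-0.06  0.05]
tip px [[-25.09409723 317.37997832]]
rail 676 [-0.03044654  0.5677461 ] [0.54665251 0.16358962 0.13178617] [0.57227209 0.45100095 0.1594398 ] [0.55831683 0.30916391 0.15571917]
scene 29968
0.25 3808 [0.73 1.01] [-0.48 -0.09]
0.35 7437 [0.63 1.01] [-0.51  0.02]
0.45 11956 [0.64 1.01] [-0.5   0.04]
0.55 6767 [0.65 1.01] [-0.43  0.05]
tip px [[ 73.91831856 122.66957325]]
rail 276 [-0.03351259  0.56573492] [0.54579428 0.16067582 0.13022981] [0.5695786  0.44284525 0.15655592] [0.55585088 0.27226724 0.15143568]
```

```bash
python3 - <<'E'
from h import *
S=Cam('scene');im,d=load('scene',1)
k=8;x0,y0=40,80
o=cv2.resize(im[y0:y0+60,x0:x0+70],None,fx=k,fy=k,interpolation=cv2.INTER_CUBIC)
st=bot.read_state();p=st['tool_pos'];M=R.from_rotvec(st['tcp_rot']).as_matrix()
for q in (p,p-M[:,2]*.013+M[:,1]*.0425,p-M[:,2]*.013-M[:,1]*.0425):
    u=((S.proj(q)[0]-[x0,y0]+.5)*k).astype(int);cv2.drawMarker(o,tuple(map(int,u)),(0,0,255),0,12)
cv2.imwrite('pics/tip.png',np.clip(o*1.5,0,255).astype(np.uint8))
E
```

```text
(no output)
```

View pics/tip.png

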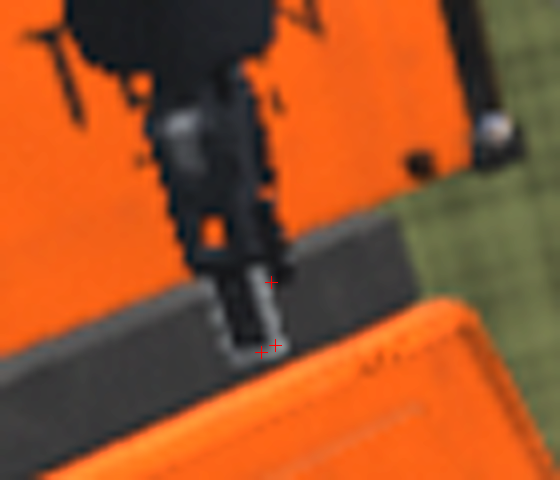

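```bash
cat >> h.py <<'E'
def tr(psi,tilt=0):
    a=np.radians(psi); y=np.array([np.cos(a),np.sin(a),0]); z=np.array([0,0,-1.]); x=np.cross(y,z)
    return R.from_matrix(np.c_[x,y,z])*R.from_euler('y',tilt,degrees=True)
def to(p,psi,tilt=0):
    st=bot.read_state(); r0=R.from_rotvec(st['tcp_rot']); d=r0.inv().apply(np.array(p)-st['tool_pos'])*1000
    w=(r0.inv()*tr(psi,tilt)).as_rotvec(degrees=True)
    print('t',round(st['time'],2),'now',st['tool_pos'].round(4),'F',np.round(st['wrist_force'],1),'w',round(st['width'],3),'q',np.degrees(st['q']).round(0))
    print('SHIFT',d.round(1),'TURN',w.round(2),'rows>=',max(np.linalg.norm(d)/41.7,np.linalg.norm(w)/7.16).round(1))
E
python3 - <<'E'
from h import *
to((0.431,-0.016,0.25),111)
to((0.431,-0.016,0.10),111)
to((0.38,0.35,0.26),90)
E
```

```text
t 0.5 now [0.2608 0.6225 0.2312] F [ 0.2  0.3 -0.7] w 0.998 q [65. 15. 92. -0. 73. -2.]
SHIFT [-403.7 -523.2  -18.7] TURN [ -0.    -0.   -43.73] rows>= 15.9
t 0.5 now [0.2608 0.6225 0.2312] F [ 0.2  0.3 -0.7] w 0.998 q [65. 15. 92. -0. 73. -2.]
SHIFT [-403.7 -523.2  131.3] TURN [ -0.    -0.   -43.73] rows>= 16.2
t 0.5 now [0.2608 0.6225 0.2312] F [ 0.2  0.3 -0.7] w 0.998 q [65. 15. 92. -0. 73. -2.]
SHIFT [-215.2 -205.3  -28.7] TURN [ -0.    -0.   -22.73] rows>= 7.2
```

Emit:
{"fn": "arm_command", "kwargs": {
  "targets": "-215 -205 -29 0 0 -23 1;-215 -205 -29 0 0 -23 1;-215 -205 -29 0 0 -23 1;-215 -205 -29 0 0 -23 1;-215 -205 -29 0 0 -23 1;-215 -205 -29 0 0 -23 1;-215 -205 -29 0 0 -23 1;-404 -523 -19 0 0 -43.7 1;-404 -523 -19 0 0 -43.7 1;-404 -523 -19 0 0 -43.7 1"
}}

```text
time: 1.33
tool_pos: [0.3942, 0.2421, 0.2573]
tcp_rot: [-0.549, 3.092, 0.0]
wrist_force: [1.5, -0.3, -0.4]
width: 0.993
```

```bash
python3 -c "
from h import *
to((0.431,-0.016,0.10),111)"
```

```text
t 1.33 now [0.3942 0.2421 0.2573] F [ 1.5 -0.3 -0.4] w 0.993 q [ 28.  -9. 115.  -0.  75. -82.]
SHIFT [  54.4 -255.   157.3] TURN [-0.    0.06 -0.87] rows>= 7.3
```

Emit:
{"fn": "arm_command", "kwargs": {
  "targets": "54 -255 60 0 0 -1 1;54 -255 60 0 0 -1 1;54 -255 60 0 0 -1 1;54 -255 157 0 0 -1 1;54 -255 157 0 0 -1 1;54 -255 157 0 0 -1 1;54 -255 157 0 0 -1 1;54 -255 157 0 0 -1 1;54 -255 157 0 0 -1 1"
}}

```text
time: 2.08
tool_pos: [0.4267, -0.0166, 0.0963]
tcp_rot: [0.561, -3.084, -0.001]
wrist_force: [-1.1, 0.3, 0.7]
width: 1.001
```

```bash
python3 - <<'E'
from h import *
to((0.431,-0.016,0.10),111)
for n in('scene','top'):
    im,d=grab(n,2); c=Cam(n)
    st=bot.read_state();p=st['tool_pos'];M=R.from_rotvec(st['tcp_rot']).as_matrix()
    x0,y0=(c.proj(p)[0]-[45,35]).astype(int); k=8
    o=cv2.resize(im[y0:y0+70,x0:x0+90],None,fx=k,fy=k,interpolation=cv2.INTER_CUBIC)
    for q in (p,p-M[:,2]*.013+M[:,1]*.0425,p-M[:,2]*.013-M[:,1]*.0425):
        u=((c.proj(q)[0]-[x0,y0]+.5)*k).astype(int);cv2.drawMarker(o,tuple(map(int,u)),(0,0,255),0,12)
    cv2.imwrite(f'pics/tip_{n}.png',np.clip(o*1.2,0,255).astype(np.uint8))
E
```

```text
t 2.08 now [ 0.4267 -0.0166  0.0963] F [-1.1  0.3  0.7] w 1.001 q [  -6.   -4.  129.   -0.   56. -116.]
SHIFT [-4.3 -0.9 -3.7] TURN [ 0.12 -0.37 -0.39] rows>= 0.1
```

View pics/tip_scene.png

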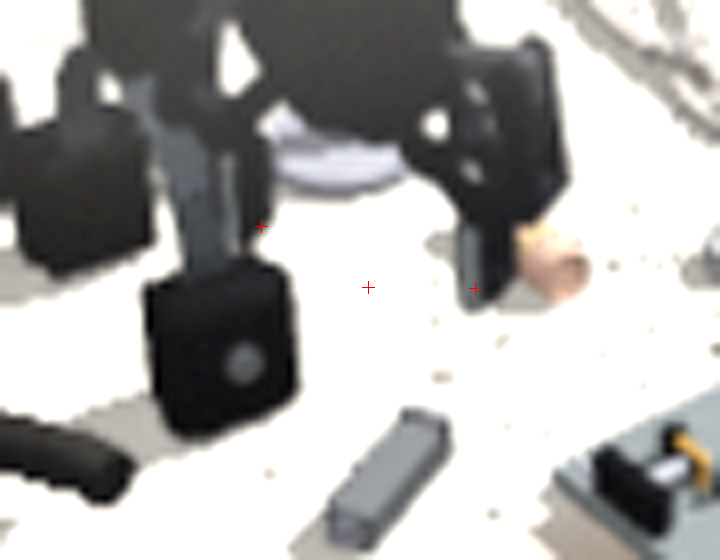

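View pics/tip_top.png

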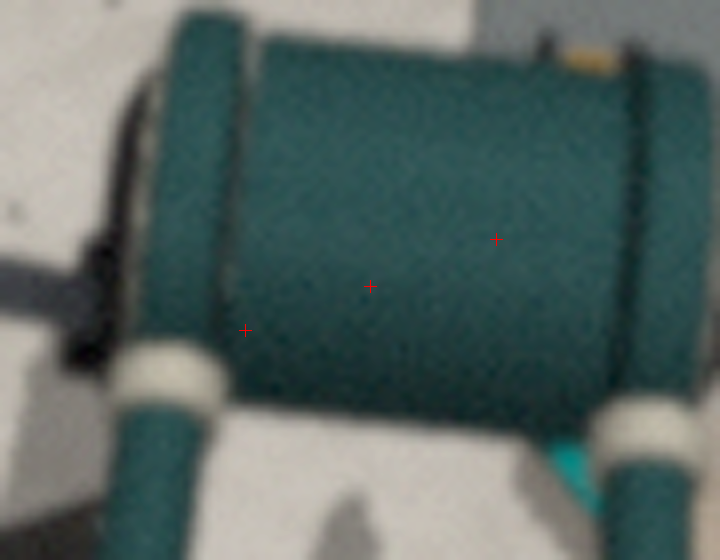

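Emit:
{"fn": "arm_command", "kwargs": {
  "targets": "-4 -1 -4 0 0 -0.4 0.45;-4 -1 -4 0 0 -0.4 0.45;-4 -1 26 0 0 -0.4 0.45;-4 -1 46 0 0 -0.4 0.45;-4 -1 46 0 0 -0.4 0.45;-4 -1 46 0 0 -0.4 0.45"
}}

```text
time: 2.68
tool_pos: [0.4336, -0.0128, 0.0542]
tcp_rot: [0.581, -3.087, -0.0]
wrist_force: [0.7, 0.8, 0.8]
width: 0.449
```

```bash
cat >> h.py <<'E'
def tips(n,k=9,w=(40,30),fn='pics/x.png',gain=1.2,save=None,extra=()):
    im,d=grab(n,save); c=Cam(n); st=bot.read_state();p=st['tool_pos'];M=R.from_rotvec(st['tcp_rot']).as_matrix()
    g=st['width']*.085/2
    x0,y0=(c.proj(p)[0]-w).astype(int)
    o=cv2.resize(im[y0:y0+2*w[1],x0:x0+2*w[0]],None,fx=k,fy=k,interpolation=cv2.INTER_CUBIC)
    for q in (p,p+M[:,1]*g,p-M[:,1]*g,*extra):
        u=((c.proj(q)[0]-[x0,y0]+.5)*k).astype(int);cv2.drawMarker(o,tuple(map(int,u)),(0,0,255),0,12)
    cv2.imwrite(fn,np.clip(o*gain,0,255).astype(np.uint8)); print('crop origin',x0,y0,'k',k)
E
python3 - <<'E'
from h import *
to((0.431,-0.016,0.05),111)
tips('scene',fn='pics/tipb.png')
E
```

```text
t 2.68 now [ 0.4336 -0.0128  0.0542] F [0.7 0.8 0.8] w 0.449 q [  -5.   -0.  130.    0.   50. -116.]
SHIFT [ 3.6 -2.   4.2] TURN [ 0.02 -0.04  0.31] rows>= 0.1
crop origin 195 195 k 9
```

View pics/tipb.png

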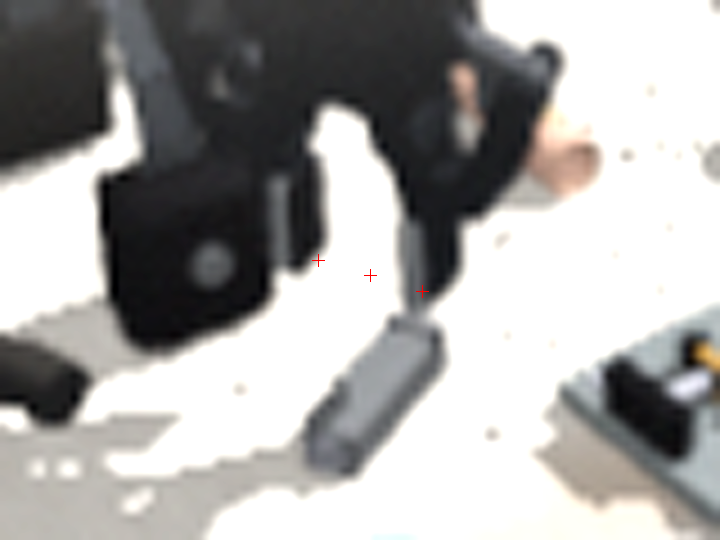

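Emit:
{"fn": "arm_command", "kwargs": {
  "targets": "3.6 -2 4 0 0 0 0.45;3.6 -2 4 0 0 0 0.45;3.6 -2 4 0 0 0 0.45;3.6 -2 4 0 0 0 0.45;3.6 -2 4 0 0 0 0.45"
}}

```text
time: 3.15
tool_pos: [0.4315, -0.017, 0.0504]
tcp_rot: [-0.578, 3.087, -0.0]
wrist_force: [0.2, -0.0, -0.2]
width: 0.453
```

```bash
python3 - <<'E'
from h import *
to((0.431,-0.016,0.05),111)
tips('scene',fn='pics/tipc.png',k=14,w=(28,20),gain=1.0)
to((0.431,-0.016,0.05),111)
E
```

```text
t 3.15 now [ 0.4315 -0.017   0.0504] F [ 0.2 -0.  -0.2] w 0.453 q [  -6.   -0.  130.    0.   50. -117.]
SHIFT [0.1 1.1 0.4] TURN [-0.02  0.05  0.2 ] rows>= 0.0
crop origin 207 207 k 14
t 3.2 now [ 0.4314 -0.017   0.0503] F [0.2 0.1 0.1] w 0.454 q [  -6.   -0.  130.    0.   50. -117.]
SHIFT [0.  1.1 0.3] TURN [-0.02  0.04  0.2 ] rows>= 0.0
```

View pics/tipc.png

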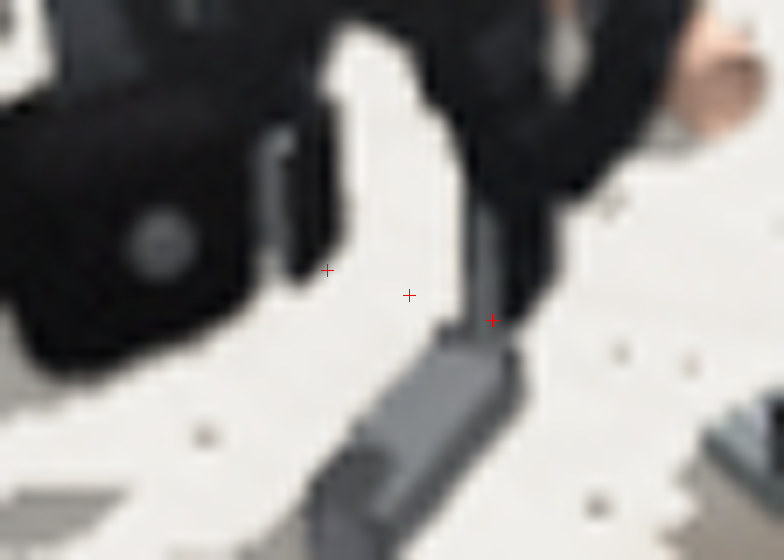

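```bash
python3 - <<'E'
from h import *
T=Cam('top')
im,d=load('top',1);P=T.cloud(d)
m=(d>0)&(P[...,2]>.03)&(P[...,2]<.085)&(P[...,0]>.3)&(P[...,0]<.5)&(P[...,1]>-.05)&(P[...,1]<.5)
n,l,s,c=cv2.connectedComponentsWithStats(m.astype(np.uint8))
for k in range(1,n):
    if s[k,4]>20:
        q=P[l==k]; print(s[k],q[:,:2].min(0).round(3),q[:,:2].max(0).round(3),q.mean(0).round(3))
to((0.435,-0.0135,0.004),111)
E
```

```text
[184 231  18  21 225] [0.414 0.165] [0.468 0.207] [0.44  0.187 0.06 ]
[160 239  18  21 296] [0.392 0.23 ] [0.446 0.272] [0.418 0.247 0.06 ]
[228 240  17  22 241] [0.39  0.046] [0.446 0.088] [0.418 0.065 0.062]
[115 245  18  22 223] [0.371 0.35 ] [0.428 0.392] [0.397 0.369 0.059]
t 3.2 now [ 0.4314 -0.017   0.0503] F [0.2 0.1 0.1] w 0.454 q [  -6.   -0.  130.    0.   50. -117.]
SHIFT [-4.6  2.  46.3] TURN [-0.02  0.04  0.2 ] rows>= 1.1
```

Emit:
{"fn": "arm_command", "kwargs": {
  "targets": "-4.6 2 20 0 0 0 0.45;-4.6 2 38 0 0 0 0.45;-4.6 2 46 0 0 0 0.45;-4.6 2 46 0 0 0 0.45;-4.6 2 46 0 0 0 0.2;-4.6 2 46 0 0 0 0.1;-4.6 2 46 0 0 0 0.1;-4.6 2 46 0 0 0 0.1;-4.6 2 46 0 0 0 0.1",
  "newtons": 40
}}

```text
time: 3.95
tool_pos: [0.4351, -0.0135, 0.0044]
tcp_rot: [-0.578, 3.087, -0.0]
wrist_force: [-0.6, 1.0, -1.1]
width: 0.223
```

```bash
python3 - <<'E'
from h import *
to((0.435,-0.0135,0.004),111)
tips('scene',fn='pics/g1.png',k=14,w=(28,20),gain=1.0)
E
```

```text
t 3.95 now [ 0.4351 -0.0135  0.0044] F [-0.6  1.  -1.1] w 0.223 q [  -5.    5.  131.   -0.   44. -116.]
SHIFT [ 0.1 -0.   0.4] TURN [-0.03  0.06  0.2 ] rows>= 0.0
crop origin 208 218 k 14
```

View pics/g1.png

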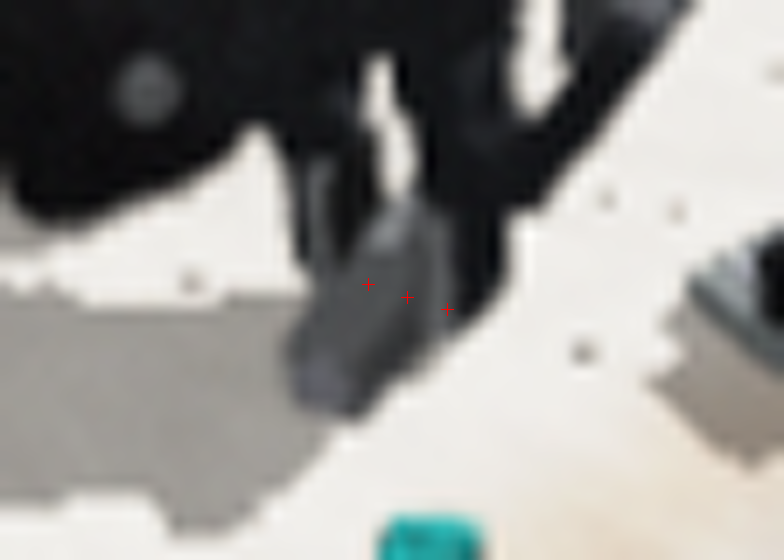

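```bash
python3 - <<'E'
from h import *
for n in('top','scene'):
    c=Cam(n); im,d=load(n,1);P=c.cloud(d)
    # base by height (scene has z bias)
    b={'top':0,'scene':-.0015}[n]
    m=(d>0)&(P[...,2]>.0055+b)&(P[...,2]<.09)&(P[...,0]>.4)&(P[...,0]<.63)&(P[...,1]<-.03)&(P[...,1]>-.42)
    hsv=cv2.cvtColor(im,cv2.COLOR_BGR2HSV)
    m=cv2.morphologyEx(m.astype(np.uint8),cv2.MORPH_OPEN,np.ones((3,3)))
    nn,l,s,_=cv2.connectedComponentsWithStats(m);k=1+np.argmax(s[1:,4])
    mm=(l==k).astype(np.uint8)
    # height-based base-level only
    base=mm.astype(bool)&(P[...,2]<.017)
    v,u=np.nonzero(base);Q=c.plane(np.c_[u,v],.01)[:,:2]
    rect=cv2.minAreaRect((Q*1000).astype(np.float32)); print(n,s[k],rect)
    o=im.copy(); cs,_=cv2.findContours(mm,0,1); o=cv2.resize(o,None,fx=4,fy=4,interpolation=cv2.INTER_CUBIC); cv2.drawContours(o,[x*4+2 for x in cs],-1,(0,0,255),1)
    x,y,w,h=s[k,:4]*4; cv2.imwrite(f'pics/tray_{n}.png',o[y-20:y+h+20,x-20:x+w+20])
E
```

```text
top [ 279  191  106   49 4124] ((524.4216918945312, -198.4590301513672), (289.35479736328125, 115.73934936523438), 85.53746795654297)
scene [ 258  223  102   75 3261] ((521.61962890625, -204.16871643066406), (290.01214599609375, 118.50343322753906), 85.38082885742188)
```

View pics/tray_top.png

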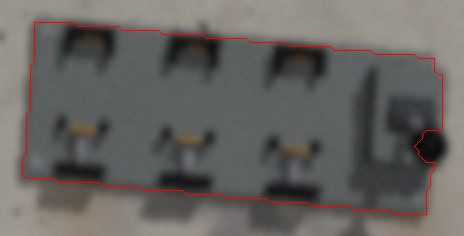

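View pics/tray_scene.png

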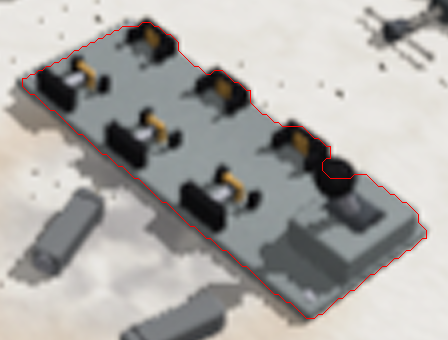

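```bash
cat >> h.py <<'E'
TC=np.array([.5244,-.1985]); TA=-4.46
def bay(i,off=(0,0),C=None,A=None):
    C=TC if C is None else C; A=TA if A is None else A
    a=np.radians(A); ex=np.array([np.cos(a),np.sin(a)]); ey=np.array([-ex[1],ex[0]])
    # bay_i: x=+66-58 from centre =+8mm ; y: bay_0 at 100-145=-45
    return C+ex*(.008+off[0])+ey*(-.045+.075*i+off[1])
E
python3 - <<'E'
from h import *
for c,(x0,y0,x1,y1),C in((Cam('top'),(272,185,392,245),TC),(Cam('scene'),(250,215,368,302),TC)):
    im,_=load(c.n,1);k=6;o=cv2.resize(im[y0:y1,x0:x1],None,fx=k,fy=k,interpolation=cv2.INTER_CUBIC)
    def pl(Q,z,col):
        p=((c.proj(np.c_[Q,np.full(len(Q),z)])-[x0,y0]+.5)*k).astype(int);cv2.polylines(o,[p],True,col,1)
    pl([bay(0,(a,b),C) for a,b in((-.066,-.1),(.05,-.1),(.05,.19),(-.066,.19))],.01,(0,0,255))
    for i in range(3):
        pl([bay(i,(a,b),C) for a,b in((.035,-.012),(.035,.012))],.026,(0,255,255))
        pl([bay(i,(a,b),C) for a,b in((-.029,-.008),(-.029,.008))],.026,(0,255,0))
        pl([bay(i,(a,b),C) for a,b in((-.054,-.018),(-.054,.018))],.029,(255,0,255))
    cv2.imwrite(f'pics/trov_{c.n}.png',o)
E
```

```text
(no output)
```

View pics/trov_top.png

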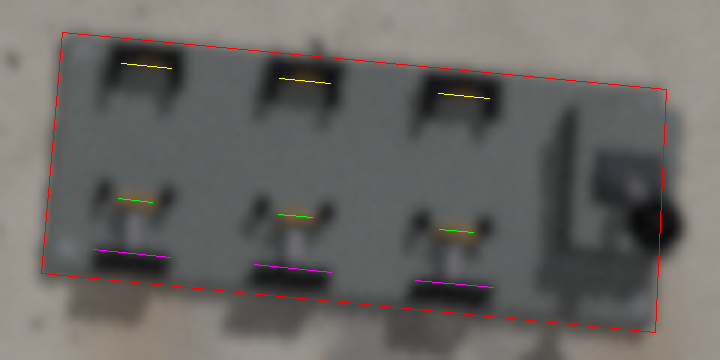

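View pics/trov_scene.png

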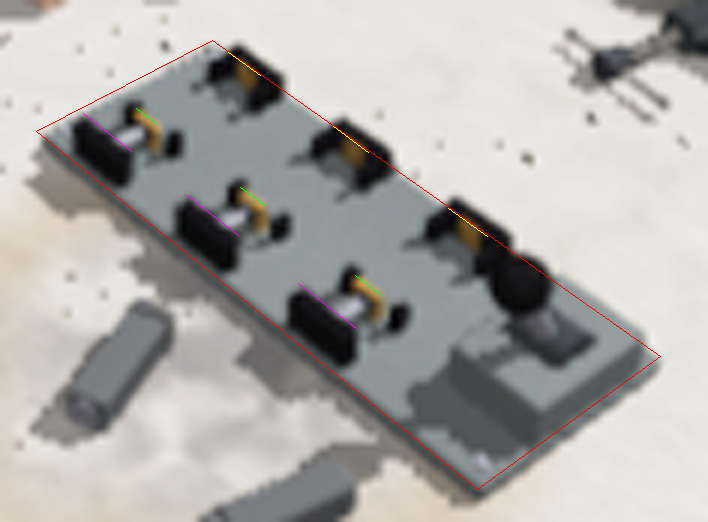

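```bash
python3 - <<'E'
from h import *
for n in('top','scene'):
    c=Cam(n);im,_=load(n,1);g=im.max(2).astype(float)
    a=np.radians(TA);ex=np.array([np.cos(a),np.sin(a)]);ey=np.array([-ex[1],ex[0]])
    K=4;G=cv2.resize(g,None,fx=K,fy=K,interpolation=cv2.INTER_CUBIC)
    v,u=np.mgrid[0:G.shape[0],0:G.shape[1]];px=np.c_[(u.ravel()+.5)/K-.5,(v.ravel()+.5)/K-.5]
    for nm,x0,x1,z in(('block',-.066,-.052,.029),('stop',.034,.05,.026)):
        W=c.plane(px,z)[:,:2]
        for i in range(3):
            r=(W-bay(i)); X=r@ex;Y=r@ey
            s=(X>x0)&(X<x1)&(np.abs(Y)<.03)
            th=60 if n=='top' else 70
            m=s&(G.ravel()<th)
            # mean of edges per row
            print(n,nm,i,'n',m.sum(),'Ymean',(Y[m].mean()*1000).round(2),'pct',np.percentile(Y[m]*1000,[2,98]).round(1),'X',np.percentile(X[m]*1000,[2,98]).round(1))
E
```

```text
top block 0 n 957 Ymean 2.07 pct [-15.8  20. ] X [-65.5 -53.1]
top block 1 n 901 Ymean 1.79 pct [-15.4  18.8] X [-65.5 -53.2]
top block 2 n 828 Ymean 0.24 pct [-16.2  16.7] X [-64.6 -53.1]
top stop 0 n 749 Ymean 1.57 pct [-16.3  19.7] X [34.2 44.2]
top stop 1 n 725 Ymean 0.59 pct [-16.6  18.5] X [34.3 44.4]
top stop 2 n 694 Ymean 0.22 pct [-16.6  17.2] X [34.2 44.1]
scene block 0 n 695 Ymean -5.47 pct [-24.9  12.8] X [-65.8 -55.2]
scene block 1 n 624 Ymean -6.18 pct [-25.8  12.5] X [-65.8 -54.6]
scene block 2 n 545 Ymean -6.79 pct [-27.4  13.1] X [-65.8 -55.2]
scene stop 0 n 399 Ymean -5.74 pct [-25.8  12.6] X [34.2 42. ]
scene stop 1 n 349 Ymean -5.83 pct [-24.1  11.3] X [34.2 42. ]
scene stop 2 n 288 Ymean -6.11 pct [-24.2  10.9] X [34.2 41.5]
```

```bash
sed -i 's/^TC=.*;/TC=np.array([.5244,-.1980]);/' h.py; cat >> h.py <<'E'
def place(i,cx,cz,th,gx=.003,flip=1,gz=.0056,dy=0):
    # cell centre at bay (cx, cz above floor), flat end down by th deg. flip=1: tool x = -cell x
    t=np.radians(th);u=np.array([np.cos(t),np.sin(t)]);n=np.array([-np.sin(t),np.cos(t)])
    X,Z=np.array([cx,cz])+gx*u-gz*n
    psi=TA+90 if flip==1 else TA-90
    to(np.r_[bay(i,(X,dy)),Z+.010],psi,-th*flip)
E
python3 - <<'E'
from h import *
place(2,.0122,.090,0)
place(2,.0122,.070,18)
to((0.435,-0.0135,0.08),111)
E
```

```text
t 4.0 now [ 0.4351 -0.0134  0.0044] F [-0.2 -0.2  0.7] w 0.225 q [  -5.    5.  131.    0.   44. -116.]
SHIFT [ -83.  -119.8  -89.8] TURN [-1.000e-02  7.000e-02  2.566e+01] rows>= 4.1
t 4.0 now [ 0.4351 -0.0134  0.0044] F [-0.2 -0.2  0.7] w 0.225 q [  -5.    5.  131.    0.   44. -116.]
SHIFT [ -84.4 -120.5  -71. ] TURN [  4.02 -17.63  25.45] rows>= 4.4
t 4.0 now [ 0.4351 -0.0134  0.0044] F [-0.2 -0.2  0.7] w 0.225 q [  -5.    5.  131.    0.   44. -116.]
SHIFT [  0.1  -0.  -75.6] TURN [-0.03  0.06  0.2 ] rows>= 1.8
```

Emit:
{"fn": "arm_command", "kwargs": {
  "targets": "0 0 -30 0 0 0 0.1;0 0 -60 0 0 0 0.1;-20 -30 -85 0 0 8 0.1;-83 -120 -90 0 0 25.7 0.1;-83 -120 -90 0 0 25.7 0.1;-83 -120 -90 0 0 25.7 0.1;-83 -120 -90 0 0 25.7 0.1;-83 -120 -90 0 0 25.7 0.1;-83 -120 -90 0 0 25.7 0.1;-83 -120 -90 0 0 25.7 0.1"
}}

```text
time: 4.83
tool_pos: [0.5536, -0.0944, 0.093]
tcp_rot: [-0.121, -3.137, -0.001]
wrist_force: [0.2, 0.3, -0.1]
width: 0.22
```

```bash
python3 - <<'E'
from h import *
place(2,.0122,.070,18)
im,d=grab('scene',3);crop(im,210,170,330,260,6,'pics/p1.png')
im,d=grab('top',3);crop(im,250,170,370,260,6,'pics/p1t.png')
E
```

```text
t 4.83 now [ 0.5536 -0.0944  0.093 ] F [ 0.2  0.3 -0.1] w 0.22 q [-12.  10. 113.   0.  57. -98.]
SHIFT [-3.7 -0.6 17.4] TURN [  0.03 -18.14   0.03] rows>= 2.5
```

View pics/p1.png

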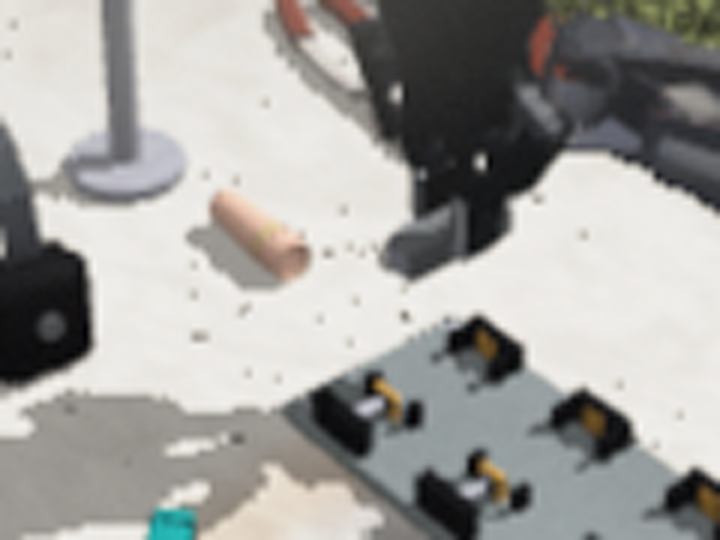

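View pics/p1t.png

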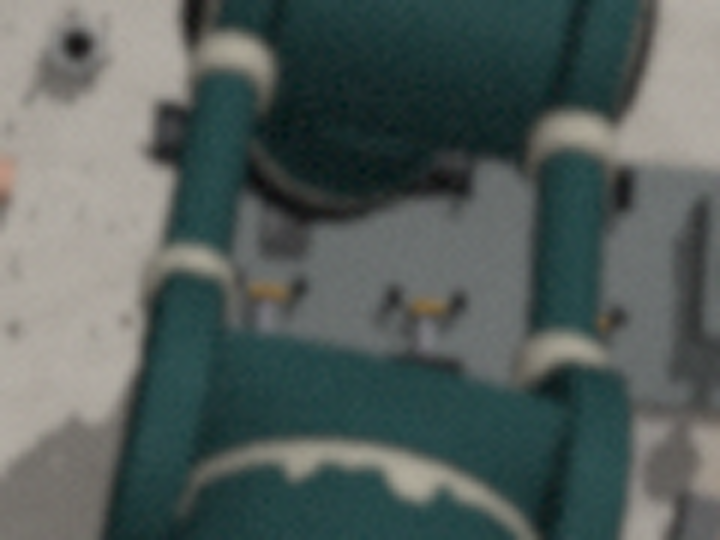

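Emit:
{"fn": "arm_command", "kwargs": {
  "targets": "-3.7 -0.6 17 0 -7 0 0.1;-3.7 -0.6 17 0 -14 0 0.1;-3.7 -0.6 17 0 -18 0 0.1;-3.7 -0.6 17 0 -18 0 0.1;-3.7 -0.6 17 0 -18 0 0.1;-3.7 -0.6 17 0 -18 0 0.1"
}}

```text
time: 5.43
tool_pos: [0.5601, -0.0961, 0.0781]
tcp_rot: [0.11, 2.825, -0.018]
wrist_force: [0.9, 0.4, -0.7]
width: 0.226
```

```bash
python3 - <<'E'
from h import *
place(2,.0122,.0233,18)
place(2,.0122,.043,18)
im,d=grab('scene',3);c=Cam('scene')
x0,y0=225,185;k=8;o=cv2.resize(im[y0:y0+70,x0:x0+90],None,fx=k,fy=k,interpolation=cv2.INTER_CUBIC)
for i in range(3):
  for a,z in((.035,.026),(-.029,.026),(-.054,.029)):
    p=((c.proj([np.r_[bay(i,(a,b)),z] for b in(-.012,.012)])-[x0,y0]+.5)*k).astype(int);cv2.polylines(o,[p],True,(0,255,0),1)
cv2.imwrite('pics/p2.png',o)
E
```

```text
t 5.43 now [ 0.5601 -0.0961  0.0781] F [ 0.9  0.4 -0.7] w 0.226 q [ -14.    2.  127.    5.   34. -104.]
SHIFT [18.   0.7 45.9] TURN [-0.02  0.05  0.  ] rows>= 1.2
t 5.43 now [ 0.5601 -0.0961  0.0781] F [ 0.9  0.4 -0.7] w 0.226 q [ -14.    2.  127.    5.   34. -104.]
SHIFT [11.9  0.7 27.1] TURN [-0.02  0.05  0.  ] rows>= 0.7
```

View pics/p2.png

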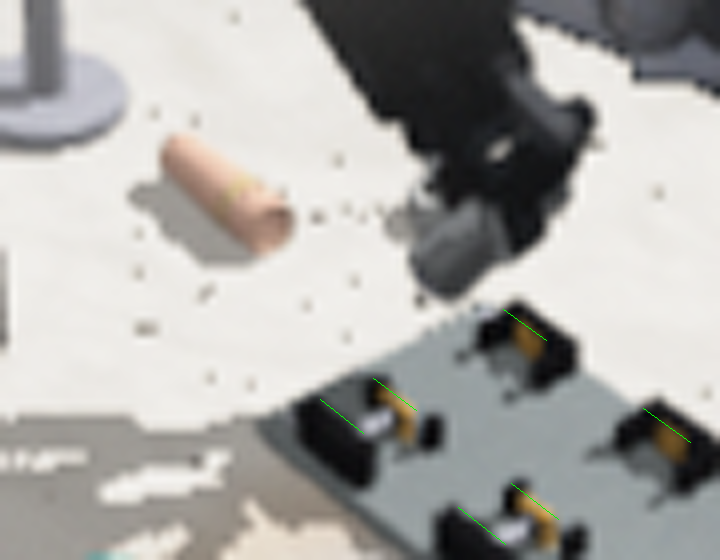

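Emit:
{"fn": "arm_command", "kwargs": {
  "targets": "12 0.7 27 0 0 0 0.1;12 0.7 27 0 0 0 0.1;14 0.7 34 0 0 0 0.1;16 0.7 40 0 0 0 0.1;18 0.7 46 0 0 0 0.1;18 0.7 46 0 0 0 0.1;18 0.7 46 0 0 0 0.1;18 0.7 46 0 0 0 0.1"
}}

```text
time: 6.15
tool_pos: [0.5567, -0.0953, 0.028]
tcp_rot: [0.111, 2.825, -0.018]
wrist_force: [0.0, 0.1, -0.7]
width: 0.225
```

```bash
python3 - <<'E'
from h import *
place(2,.0122,.0233,18)
place(2,-.0068,.0233,18)
im,d=grab('scene',3);crop(im,230,190,310,260,8,'pics/p3.png')
E
```

```text
t 6.15 now [ 0.5567 -0.0953  0.028 ] F [ 0.   0.1 -0.7] w 0.225 q [ -14.    7.  129.    6.   27. -105.]
SHIFT [-0.8  0.1 -0.7] TURN [-0.02  0.04 -0.03] rows>= 0.0
t 6.15 now [ 0.5567 -0.0953  0.028 ] F [ 0.   0.1 -0.7] w 0.225 q [ -14.    7.  129.    6.   27. -105.]
SHIFT [17.3  0.1 -6.6] TURN [-0.02  0.04 -0.03] rows>= 0.4
```

View pics/p3.png

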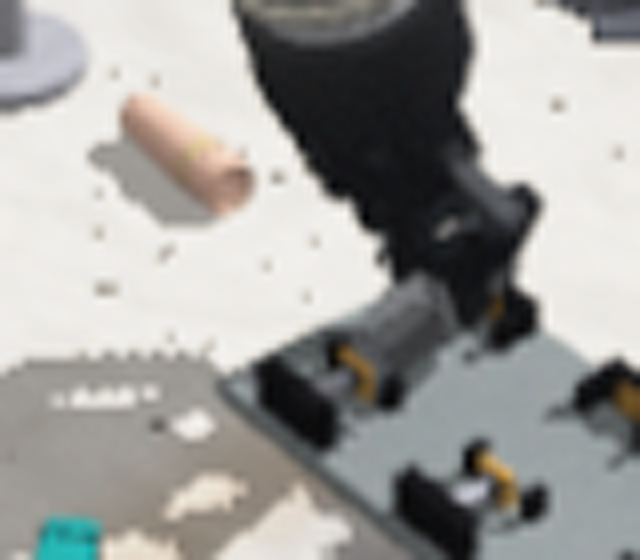

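Emit:
{"fn": "arm_command", "kwargs": {
  "targets": "4 0 -2 0 0 0 0.1;9 0 -4 0 0 0 0.1;13 0 -5 0 0 0 0.1;17 0 -6.6 0 0 0 0.1;17 0 -6.6 0 0 0 0.1;17 0 -6.6 0 0 0 0.1"
}}

```text
time: 6.7
tool_pos: [0.539, -0.0941, 0.0296]
tcp_rot: [0.111, 2.823, -0.018]
wrist_force: [2.9, -0.3, -0.6]
width: 0.22
```

```bash
python3 - <<'E'
from h import *
place(2,-.0068,.0233,18)
place(2,-.006,.0105,0)
im,d=grab('scene',3);crop(im,230,190,310,260,8,'pics/p4.png')
E
```

```text
t 6.7 now [ 0.539  -0.0941  0.0296] F [ 2.9 -0.3 -0.6] w 0.22 q [ -14.    5.  131.    7.   27. -105.]
SHIFT [0.8 0.2 0.4] TURN [-0.04  0.15 -0.04] rows>= 0.0
t 6.7 now [ 0.539  -0.0941  0.0296] F [ 2.9 -0.3 -0.6] w 0.22 q [ -14.    5.  131.    7.   27. -105.]
SHIFT [ 6.   0.2 13.5] TURN [-0.03 18.15 -0.04] rows>= 2.5
```

View pics/p4.png

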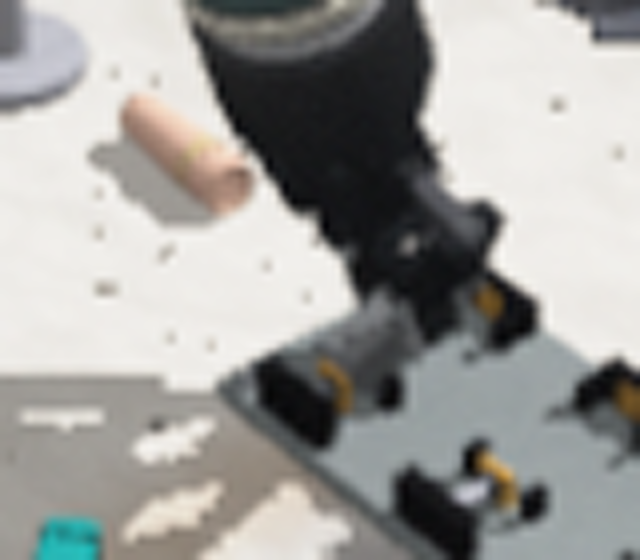

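```bash
python3 - <<'E'
from h import *
for c,z,t in((-.009,.0233,18),(-.009,.020,12),(-.009,.0158,6),(-.009,.0105,0)): place(2,c,z,t)
E
```

```text
t 6.75 now [ 0.539  -0.094   0.0295] F [ 3.1 -0.9  0.2] w 0.226 q [ -14.    5.  131.    7.   27. -105.]
SHIFT [ 3.   0.2 -0.4] TURN [-0.03  0.13 -0.03] rows>= 0.1
t 6.75 now [ 0.539  -0.094   0.0295] F [ 3.1 -0.9  0.2] w 0.226 q [ -14.    5.  131.    7.   27. -105.]
SHIFT [4.6 0.2 3.1] TURN [-0.03  6.13 -0.03] rows>= 0.9
t 6.75 now [ 0.539  -0.094   0.0295] F [ 3.1 -0.9  0.2] w 0.226 q [ -14.    5.  131.    7.   27. -105.]
SHIFT [6.5 0.2 7.3] TURN [-0.03 12.13 -0.03] rows>= 1.7
t 6.75 now [ 0.539  -0.094   0.0295] F [ 3.1 -0.9  0.2] w 0.226 q [ -14.    5.  131.    7.   27. -105.]
SHIFT [ 8.8  0.2 12.5] TURN [-0.03 18.13 -0.04] rows>= 2.5
```

Emit:
{"fn": "arm_command", "kwargs": {
  "targets": "3 0.2 -0.4 0 0 0 0.1;3.8 0.2 1.5 0 3 0 0.1;4.6 0.2 3 0 6 0 0.1;5.5 0.2 5 0 9 0 0.1;6.5 0.2 7.3 0 12 0 0.1;7.6 0.2 9.8 0 15 0 0.1;8.8 0.2 12.4 0 18.1 0 0.1;8.8 0.2 12.4 0 18.1 0 0.1;8.8 0.2 12.4 0 18.1 0 0.1"
}}

```text
time: 7.5
tool_pos: [0.5356, -0.0935, 0.0144]
tcp_rot: [0.122, 3.138, -0.001]
wrist_force: [4.9, -0.6, 2.1]
width: 0.226
```

```bash
python3 - <<'E'
from h import *
place(2,-.009,.0105,0)
im,d=grab('scene',3);crop(im,230,190,310,260,8,'pics/p5.png')
im,d=grab('top',3);crop(im,250,170,370,260,6,'pics/p5t.png')
E
```

```text
t 7.5 now [ 0.5356 -0.0935  0.0144] F [ 4.9 -0.6  2.1] w 0.226 q [-13.  14. 118.  -0.  47. -98.]
SHIFT [ 1.1 -0.  -0.5] TURN [-0.02  0.05 -0.01] rows>= 0.0
```

View pics/p5.png

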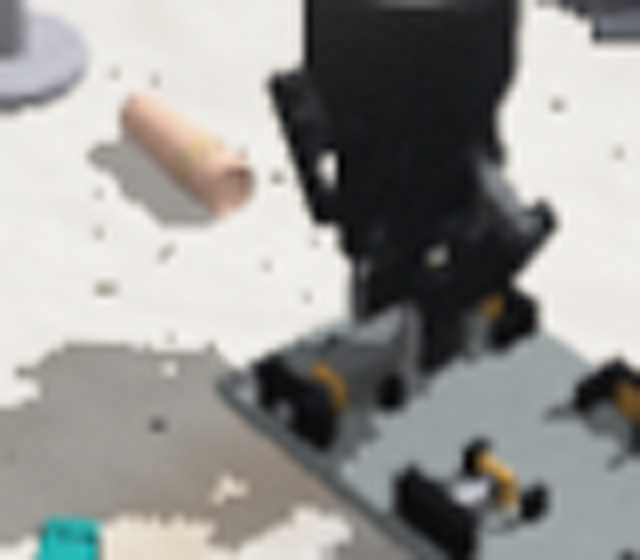

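View pics/p5t.png

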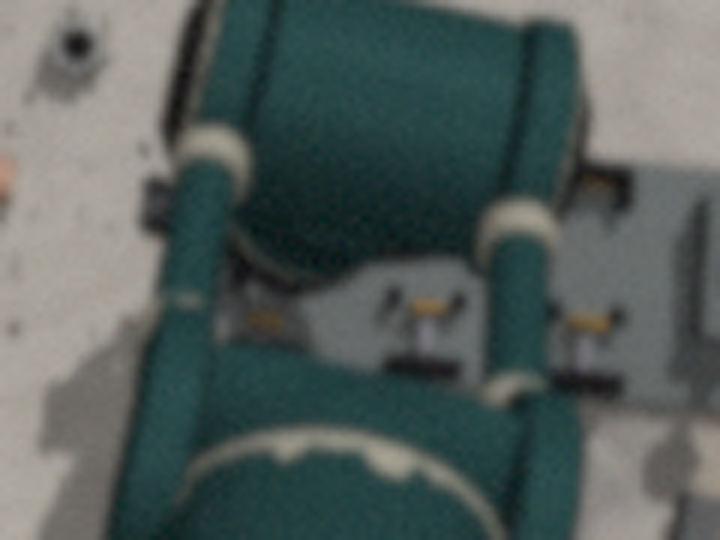

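Emit:
{"fn": "arm_command", "kwargs": {
  "targets": "-3 0 0 0 0 0 0.1;-6 0 0 0 0 0 0.1;-7 0 0 0 0 0 0.1;-7 0 0 0 0 0 0.42;-7 0 0 0 0 0 0.42;-7 0 0 0 0 0 0.42;-7 0 0 0 0 0 0.42;-7 0 -10 0 0 0 0.42;-7 0 -40 0 0 0 0.42;-7 0 -70 0 0 0 0.42"
}}

```text
time: 8.43
tool_pos: [0.5384, -0.0932, 0.0834]
tcp_rot: [-0.123, -3.132, -0.002]
wrist_force: [1.5, -0.1, -0.1]
width: 0.423
```

```bash
python3 - <<'E'
from h import *
im,d=grab('scene',4);crop(im,230,190,310,260,8,'pics/p6.png')
im,d=grab('top',4);crop(im,180,150,400,300,3.6,'pics/p6t.png')
to((.40,-.187,.1),107.5)
E
```

```text
t 8.53 now [ 0.545  -0.0947  0.0901] F [ 0.4 -1.2  0.4] w 0.42 q [-12.   9. 115.  -0.  55. -98.]
SHIFT [ 137.2 -103.4  -10.9] TURN [ -0.17   0.45 -21.99] rows>= 4.1
```

View pics/p6.png

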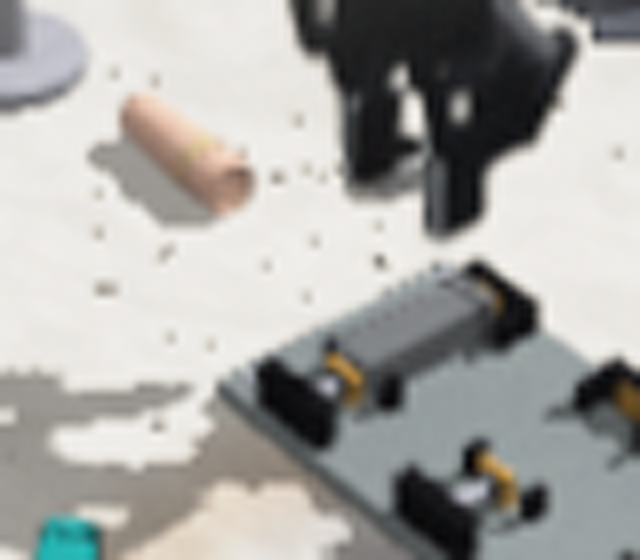

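View pics/p6t.png

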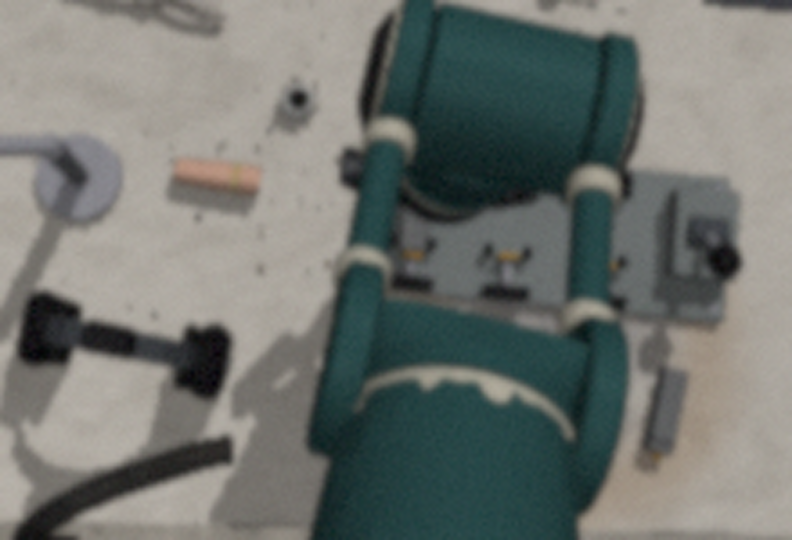

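```bash
cat >> h.py <<'E'
def cellov(n,k,cells,fn,x0,y0,x1,y1,s=6):
    c=Cam(n);im,_=load(n,k);o=cv2.resize(im[y0:y1,x0:x1],None,fx=s,fy=s,interpolation=cv2.INTER_CUBIC)
    for cx,cy,a in cells:
        t=np.radians(a)
        for z,col in((0.02,(0,0,255)),(0,(0,255,0))):
            q=np.array([[cx+np.cos(t)*l-np.sin(t)*w,cy+np.sin(t)*l+np.cos(t)*w,z] for l,w in((.031,.01),(-.035,.01),(-.035,-.01),(.031,-.01))])
            p=((c.proj(q)-[x0,y0]+.5)*s).astype(int); cv2.polylines(o,[p],True,col,1)
    cv2.imwrite(fn,o)
E
python3 - <<'E'
from h import *
cellov('scene',4,[(.4005,-.187,17.5),(.3855,-.289,166.7)],'pics/b1.png',240,255,340,325,7)
S=Cam('scene');im,d=load('scene',4)
print(cellfind(S,im,d,(.40,-.187)),cellfind(S,im,d,(.3855,-.289)))
im,d=load('scene',1)
print(cellfind(S,im,d,(.40,-.187)),cellfind(S,im,d,(.3855,-.289)))
E
```

```text
(array([ 0.39555846, -0.19443852]), np.float64(-2.8362400650986546), ((396.308349609375, -194.2332305908203), (69.47154998779297, 21.26892852783203), 16.47451400756836), 163, np.float64(0.018481284635031736)) (array([ 0.38335442, -0.29516932]), np.float64(2.922429374122495), ((382.46661376953125, -295.88958740234375), (23.184917449951172, 69.6086196899414), 77.79348754882812), 208, np.float64(0.01852175025809988))
(array([ 0.39583509, -0.19435764]), np.float64(-2.837735308034522), ((396.69921875, -193.9558868408203), (68.67950439453125, 20.91210174560547), 17.21605682373047), 162, np.float64(0.01851694682945393)) (array([ 0.3832601 , -0.29519639]), np.float64(2.918492531286291), ((382.64544677734375, -295.23394775390625), (22.390228271484375, 69.64956665039062), 77.1717758178711), 214, np.float64(0.018579129040150355))
```

View pics/b1.png

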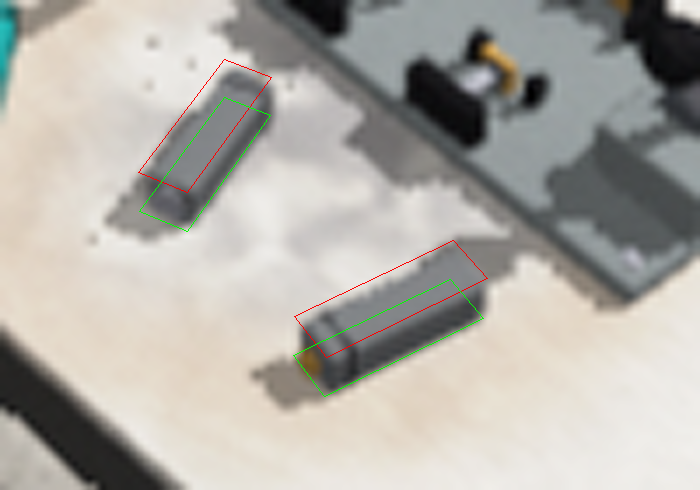

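```bash
python3 - <<'E'
from h import *
to((.4034,-.1875,.1),107.4)
to((.4034,-.1875,.0044),107.4)
E
```

```text
t 8.53 now [ 0.545  -0.0947  0.0901] F [ 0.4 -1.2  0.4] w 0.42 q [-12.   9. 115.  -0.  55. -98.]
SHIFT [ 133.8 -103.6  -10.9] TURN [ -0.17   0.45 -21.89] rows>= 4.1
t 8.53 now [ 0.545  -0.0947  0.0901] F [ 0.4 -1.2  0.4] w 0.42 q [-12.   9. 115.  -0.  55. -98.]
SHIFT [ 134.6 -103.5   84.7] TURN [ -0.17   0.45 -21.89] rows>= 4.6
```

Emit:
{"fn": "arm_command", "kwargs": {
  "targets": "30 -20 -15 0 0 -6 0.5;134 -104 -15 0 0 -21.9 0.5;134 -104 -15 0 0 -21.9 0.5;134 -104 -15 0 0 -21.9 0.5;134 -104 -15 0 0 -21.9 0.5;134 -104 -15 0 0 -21.9 0.5;134 -104 20 0 0 -21.9 0.5;134 -104 40 0 0 -21.9 0.5;134 -104 40 0 0 -21.9 0.5;134 -104 40 0 0 -21.9 0.5"
}}

```text
time: 9.37
tool_pos: [0.3985, -0.1859, 0.0435]
tcp_rot: [0.475, -3.101, -0.004]
wrist_force: [0.9, -0.4, 0.6]
width: 0.5
```

```bash
python3 - <<'E'
from h import *
to((.4034,-.1875,.0044),107.4)
tips('scene',fn='pics/tipd.png',k=12,w=(32,24),gain=1.0)
E
```

```text
t 9.37 now [ 0.3985 -0.1859  0.0435] F [ 0.9 -0.4  0.6] w 0.5 q [ -28.    2.  129.   -0.   49. -136.]
SHIFT [-4.3 -3.1 39.1] TURN [ 0.18 -0.2   0.01] rows>= 0.9
crop origin 237 240 k 12
```

View pics/tipd.png

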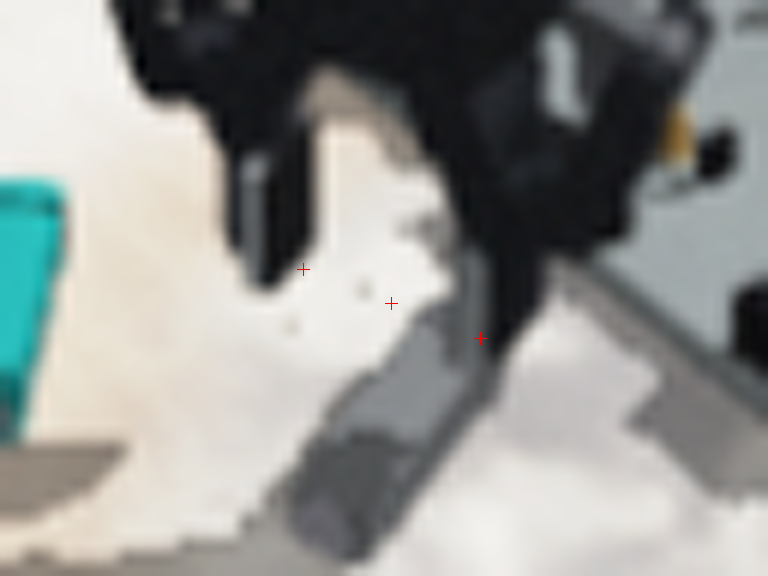

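Emit:
{"fn": "arm_command", "kwargs": {
  "targets": "-4.3 -3 15 0 0 0 0.5;-4.3 -3 15 0 0 0 0.5;-4.3 -3 30 0 0 0 0.5;-4.3 -3 38.5 0 0 0 0.5;-4.3 -3 38.5 0 0 0 0.5;-4.3 -3 38.5 0 0 0 0.5"
}}

```text
time: 9.92
tool_pos: [0.4038, -0.1883, 0.0061]
tcp_rot: [0.475, -3.103, -0.001]
wrist_force: [0.5, 0.4, -0.3]
width: 0.502
```

```bash
python3 - <<'E'
from h import *
to((.4034,-.1875,.0044),107.4)
tips('scene',fn='pics/tipe.png',k=12,w=(32,24),gain=1.0)
E
```

```text
t 9.92 now [ 0.4038 -0.1883  0.0061] F [ 0.5  0.4 -0.3] w 0.502 q [ -28.    6.  130.   -0.   44. -136.]
SHIFT [0.1 0.9 1.7] TURN [ 0.07 -0.12  0.02] rows>= 0.0
crop origin 238 251 k 12
```

View pics/tipe.png

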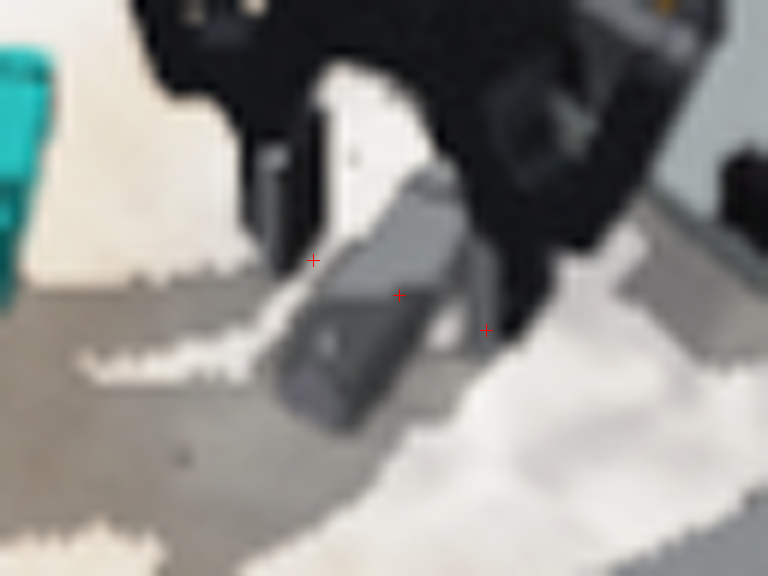

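Emit:
{"fn": "arm_command", "kwargs": {
  "targets": "0 0 1.5 0 0 0 0.3;0 0 1.5 0 0 0 0.1;0 0 1.5 0 0 0 0.1;0 0 1.5 0 0 0 0.1;0 0 1.5 0 0 0 0.1;0 0 1.5 0 0 0 0.1",
  "newtons": 40
}}

```text
time: 10.47
tool_pos: [0.4045, -0.1889, 0.005]
tcp_rot: [0.475, -3.105, 0.001]
wrist_force: [-0.6, 0.1, 6.0]
width: 0.224
```

```bash
python3 - <<'E'
from h import *
place(1,.0122,.090,0)
to((.4034,-.1875,.08),107.4)
E
```

```text
t 10.47 now [ 0.4045 -0.1889  0.005 ] F [-0.6  0.1  6. ] w 0.224 q [ -28.    6.  130.   -0.   44. -136.]
SHIFT [-144.3  -25.4  -89.5] TURN [-0.03 -0.03 21.87] rows>= 4.1
t 10.47 now [ 0.4045 -0.1889  0.005 ] F [-0.6  0.1  6. ] w 0.224 q [ -28.    6.  130.   -0.   44. -136.]
SHIFT [  0.7   1.7 -75. ] TURN [-0.02 -0.04  0.01] rows>= 1.8
```

Emit:
{"fn": "arm_command", "kwargs": {
  "targets": "0 0 -30 0 0 0 0.1;0 0 -65 0 0 0 0.1;-30 -5 -90 0 0 5 0.1;-144 -25.4 -90 0 0 21.9 0.1;-144 -25.4 -90 0 0 21.9 0.1;-144 -25.4 -90 0 0 21.9 0.1;-144 -25.4 -90 0 0 21.9 0.1;-144 -25.4 -90 0 0 21.9 0.1;-144 -25.4 -90 0 0 21.9 0.1;-144 -25.4 -90 0 0 21.9 0.1"
}}

```text
time: 11.3
tool_pos: [0.547, -0.1694, 0.093]
tcp_rot: [-0.123, -3.135, -0.001]
wrist_force: [-0.6, 0.3, -0.7]
width: 0.22
```

```bash
python3 - <<'E'
from h import *
place(1,.0122,.070,18,gz=.005)
E
```

```text
t 11.3 now [ 0.547  -0.1694  0.093 ] F [-0.6  0.3 -0.7] w 0.22 q [ -20.   11.  112.   -0.   57. -105.]
SHIFT [-4.4 -0.2 16.8] TURN [  0.03 -18.26  -0.03] rows>= 2.6
```

Emit:
{"fn": "arm_command", "kwargs": {
  "targets": "-4.4 -0.2 17 0 -7 0 0.1;-4.4 -0.2 17 0 -14 0 0.1;-4.4 -0.2 17 0 -18 0 0.1;-4.4 -0.2 17 0 -18 0 0.1;-4.4 -0.2 17 0 -18 0 0.1;-4.4 -0.2 17 0 -18 0 0.1"
}}

```text
time: 11.8
tool_pos: [0.5538, -0.1709, 0.0781]
tcp_rot: [0.112, 2.827, -0.019]
wrist_force: [0.4, -0.7, -0.3]
width: 0.22
```

```bash
python3 - <<'E'
from h import *
place(1,.0122,.0233,18,gz=.005)
im,d=grab('scene',5);crop(im,240,190,330,270,8,'pics/q1.png')
E
```

```text
t 11.8 now [ 0.5538 -0.1709  0.0781] F [ 0.4 -0.7 -0.3] w 0.22 q [ -23.    4.  125.   10.   35. -116.]
SHIFT [17.4  0.8 45.5] TURN [-0.06 -0.08 -0.05] rows>= 1.2
```

View pics/q1.png

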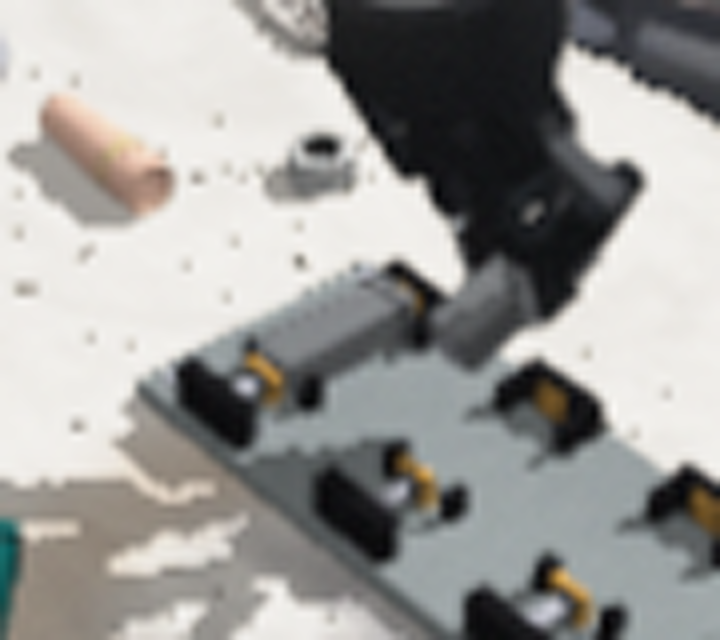

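Emit:
{"fn": "arm_command", "kwargs": {
  "targets": "11 0.8 27 0 0 0 0.1;11 0.8 27 0 0 0 0.1;13.5 0.8 34 0 0 0 0.1;15.5 0.8 40 0 0 0 0.1;17.4 0.8 45.5 0 0 0 0.1;17.4 0.8 45.5 0 0 0 0.1;17.4 0.8 45.5 0 0 0 0.1;17.4 0.8 45.5 0 0 0 0.1"
}}

```text
time: 12.52
tool_pos: [0.5513, -0.1694, 0.0288]
tcp_rot: [0.111, 2.827, -0.018]
wrist_force: [-0.5, -0.6, -0.7]
width: 0.221
```

```bash
python3 - <<'E'
from h import *
place(1,.0122,.0233,18,gz=.005)
place(1,-.0085,.0233,18,gz=.005)
im,d=grab('scene',5);crop(im,245,200,325,270,8,'pics/q2.png')
E
```

```text
t 12.52 now [ 0.5513 -0.1694  0.0288] F [-0.5 -0.6 -0.7] w 0.221 q [ -23.    8.  127.   12.   29. -118.]
SHIFT [-0.2 -0.6 -0.6] TURN [-0.02 -0.06 -0.03] rows>= 0.0
t 12.52 now [ 0.5513 -0.1694  0.0288] F [-0.5 -0.6 -0.7] w 0.221 q [ -23.    8.  127.   12.   29. -118.]
SHIFT [19.5 -0.6 -7. ] TURN [-0.02 -0.06 -0.03] rows>= 0.5
```

View pics/q2.png

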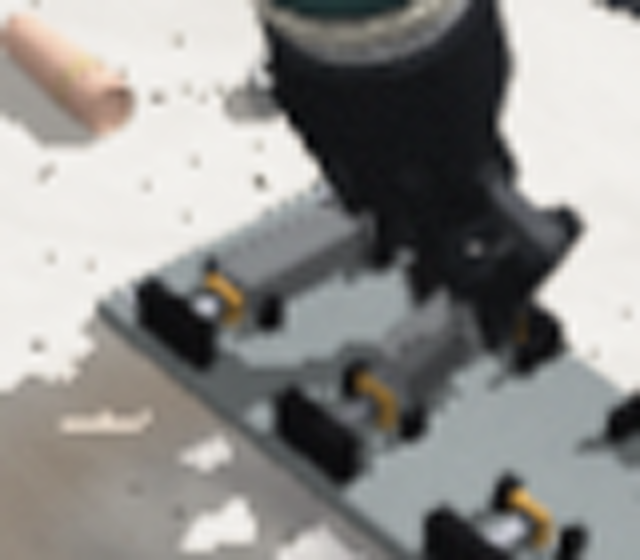

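Emit:
{"fn": "arm_command", "kwargs": {
  "targets": "4 -0.6 -2 0 0 0 0.1;9 -0.6 -3.5 0 0 0 0.1;14 -0.6 -5 0 0 0 0.1;19.5 -0.6 -7 0 0 0 0.1;19.5 -0.6 -7 0 0 0 0.1;19.5 -0.6 -7 0 0 0 0.1"
}}

```text
time: 13.07
tool_pos: [0.5309, -0.1687, 0.0301]
tcp_rot: [0.112, 2.825, -0.019]
wrist_force: [3.2, 0.3, -0.4]
width: 0.22
```

```bash
python3 - <<'E'
from h import *
for c,z,t in((-.0085,.0233,18),(-.009,.020,12),(-.009,.0158,6),(-.009,.0105,0)): place(1,c,z,t,gz=.005)
im,d=grab('scene',5);crop(im,245,200,325,270,8,'pics/q3.png')
E
```

```text
t 13.07 now [ 0.5309 -0.1687  0.0301] F [ 3.2  0.3 -0.4] w 0.22 q [ -24.    6.  129.   12.   29. -119.]
SHIFT [0.4 0.3 0.5] TURN [-0.06  0.05 -0.05] rows>= 0.0
t 13.07 now [ 0.5309 -0.1687  0.0301] F [ 3.2  0.3 -0.4] w 0.22 q [ -24.    6.  129.   12.   29. -119.]
SHIFT [2.5 0.3 3.7] TURN [-0.06  6.05 -0.06] rows>= 0.8
t 13.07 now [ 0.5309 -0.1687  0.0301] F [ 3.2  0.3 -0.4] w 0.22 q [ -24.    6.  129.   12.   29. -119.]
SHIFT [4.3 0.3 8. ] TURN [-0.06 12.05 -0.06] rows>= 1.7
t 13.07 now [ 0.5309 -0.1687  0.0301] F [ 3.2  0.3 -0.4] w 0.22 q [ -24.    6.  129.   12.   29. -119.]
SHIFT [ 6.6  0.3 13.2] TURN [-0.05 18.05 -0.06] rows>= 2.5
```

View pics/q3.png

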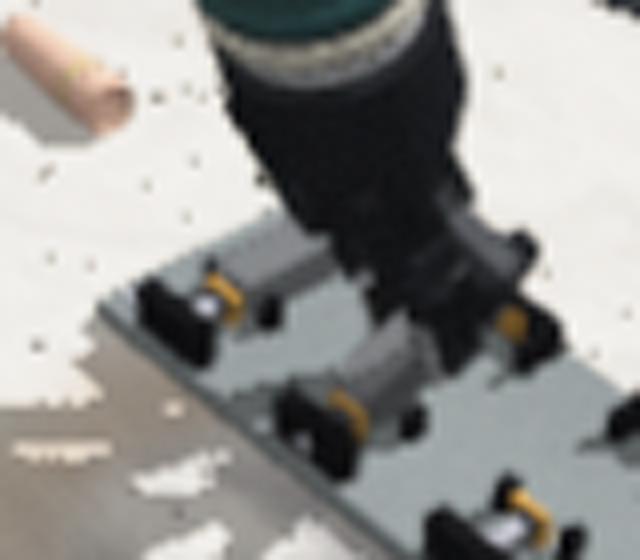

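Emit:
{"fn": "arm_command", "kwargs": {
  "targets": "1.4 0.3 2 0 3 0 0.1;2.5 0.3 3.7 0 6 0 0.1;3.4 0.3 5.8 0 9 0 0.1;4.3 0.3 8 0 12 0 0.1;5.4 0.3 10.5 0 15 0 0.1;6.6 0.3 12.8 0 18 0 0.1;6.6 0.3 12.8 0 18 0 0.1;6.6 0.3 12.8 0 18 0 0.1"
}}

```text
time: 13.78
tool_pos: [0.53, -0.1682, 0.0153]
tcp_rot: [0.122, 3.138, -0.001]
wrist_force: [5.3, -1.1, 1.7]
width: 0.223
```

```bash
python3 - <<'E'
from h import *
place(1,-.009,.0105,0,gz=.005)
im,d=grab('scene',5);crop(im,245,200,325,270,8,'pics/q4.png')
E
```

```text
t 13.78 now [ 0.53   -0.1682  0.0153] F [ 5.3 -1.1  1.7] w 0.223 q [ -20.   16.  117.   -0.   48. -106.]
SHIFT [ 1.3 -0.1 -0.2] TURN [-0.05  0.05  0.01] rows>= 0.0
```

View pics/q4.png

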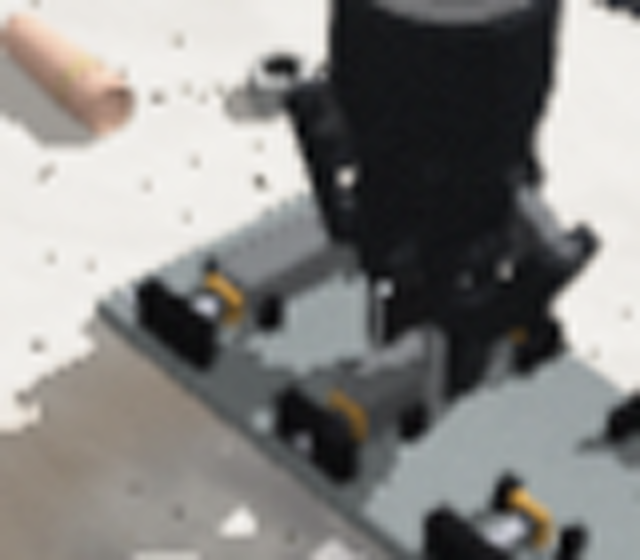

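Fully down; ease forward, release, rise.

Emit:
{"fn": "arm_command", "kwargs": {
  "targets": "-3 0 0 0 0 0 0.1;-6 0 0 0 0 0 0.1;-7 0 0 0 0 0 0.1;-7 0 0 0 0 0 0.42;-7 0 0 0 0 0 0.42;-7 0 0 0 0 0 0.42;-7 0 0 0 0 0 0.42;-7 0 -10 0 0 0 0.42;-7 0 -40 0 0 0 0.42;-7 0 -70 0 0 0 0.42"
}}

```text
time: 14.67
tool_pos: [0.5327, -0.1675, 0.0841]
tcp_rot: [-0.123, -3.132, -0.003]
wrist_force: [0.2, -0.6, 0.1]
width: 0.423
```

```bash
python3 - <<'E'
from h import *
im,d=grab('scene',6);crop(im,235,200,345,290,7,'pics/q5.png')
S=Cam('scene')
print(cellfind(S,im,d,(.3855,-.289)))
cellov('scene',6,[(.3855,-.289,166.7)],'pics/c1.png',270,270,340,325,8)
to((.388,-.290,.1),76.7)
E
```

```text
(array([ 0.38310835, -0.29524809]), np.float64(2.926189293861105), ((382.555908203125, -295.4769287109375), (22.340442657470703, 69.60861206054688), 77.79345703125), 213, np.float64(0.018490551269053968))
t 14.72 now [ 0.5381 -0.1694  0.0922] F [2.7 0.2 2.9] w 0.423 q [ -20.   10.  113.   -0.   56. -105.]
SHIFT [ 140.2 -132.    -8.3] TURN [-0.09  0.32  8.81] rows>= 4.6
```

View pics/q5.png

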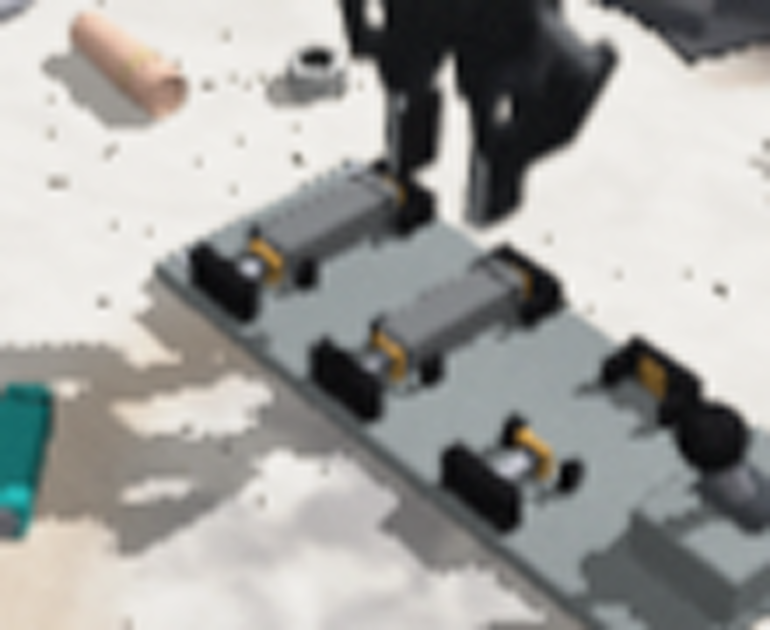

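View pics/c1.png

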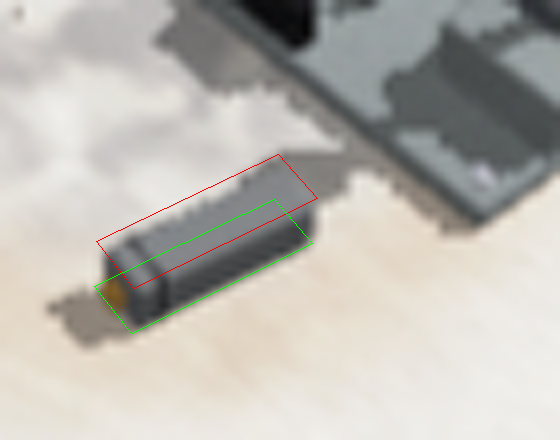

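Emit:
{"fn": "arm_command", "kwargs": {
  "targets": "30 -30 -8 0 0 2 0.5;144 -131 -8 0 0 8.8 0.5;144 -131 -8 0 0 8.8 0.5;144 -131 -8 0 0 8.8 0.5;144 -131 -8 0 0 8.8 0.5;144 -131 -8 0 0 8.8 0.5;144 -131 20 0 0 8.8 0.5;144 -131 40 0 0 8.8 0.5;144 -131 40 0 0 8.8 0.5;144 -131 40 0 0 8.8 0.5"
}}

```text
time: 15.55
tool_pos: [0.3803, -0.2866, 0.0445]
tcp_rot: [-0.363, -3.116, -0.003]
wrist_force: [-0.4, 0.5, 0.2]
width: 0.498
```

```bash
python3 - <<'E'
from h import *
to((.3836,-.2888,.005),76.7)
tips('scene',fn='pics/r1.png',k=12,w=(32,24),gain=1.0)
E
```

```text
t 15.55 now [ 0.3803 -0.2866  0.0445] F [-0.4  0.5  0.2] w 0.498 q [ -40.    5.  125.   -0.   50. -117.]
SHIFT [-3.9 -1.4 39.5] TURN [ 0.07 -0.24  0.01] rows>= 1.0
crop origin 261 266 k 12
```

View pics/r1.png

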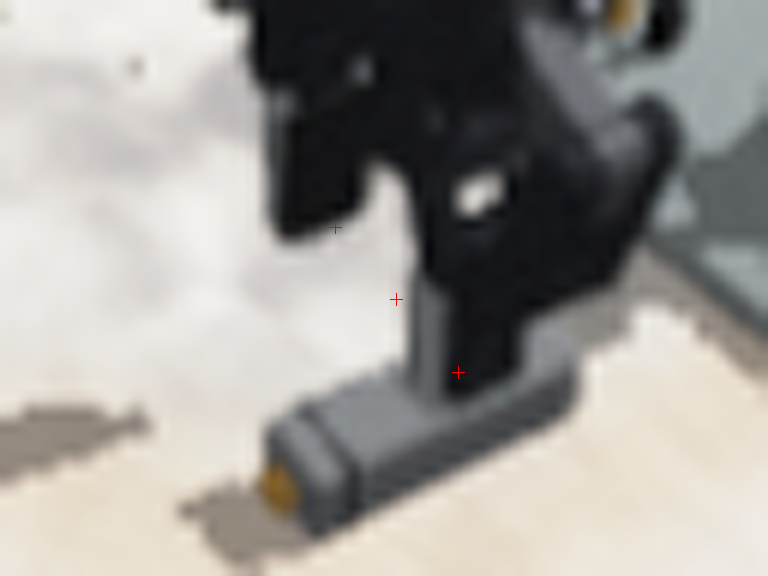

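Emit:
{"fn": "arm_command", "kwargs": {
  "targets": "-3.9 -1.4 15 0 0 0 0.5;-3.9 -1.4 15 0 0 0 0.5;-3.9 -1.4 30 0 0 0 0.5;-3.9 -1.4 38 0 0 0 0.5;-3.9 -1.4 38 0 0 0 0.5;-3.9 -1.4 38 0 0 0 0.5"
}}

```text
time: 16.1
tool_pos: [0.3844, -0.2896, 0.0073]
tcp_rot: [-0.363, -3.118, -0.001]
wrist_force: [-0.4, 0.1, -0.8]
width: 0.499
```

```bash
python3 - <<'E'
from h import *
to((.3836,-.2888,.005),76.7)
tips('scene',fn='pics/r2.png',k=12,w=(32,24),gain=1.0)
E
```

```text
t 16.1 now [ 0.3844 -0.2896  0.0073] F [-0.4  0.1 -0.8] w 0.499 q [ -40.    9.  126.   -0.   45. -117.]
SHIFT [0.9 0.6 2.3] TURN [ 0.   -0.14  0.03] rows>= 0.1
crop origin 262 277 k 12
```

View pics/r2.png

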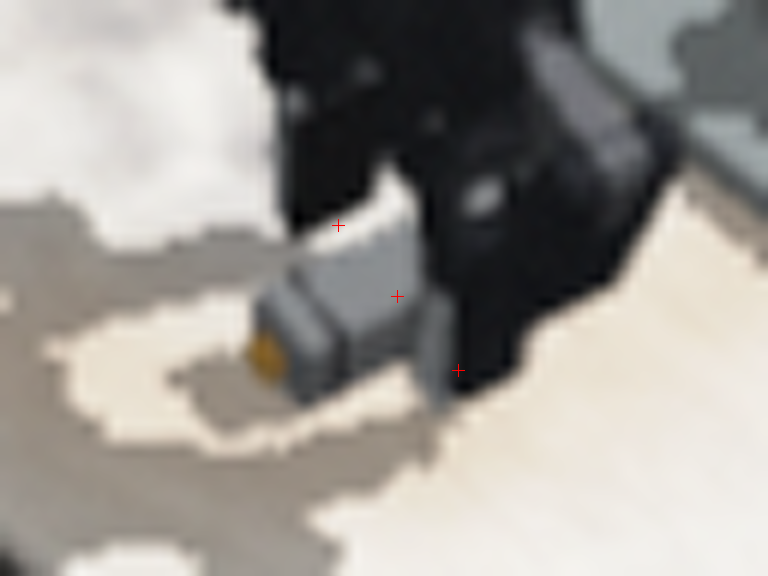

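Emit:
{"fn": "arm_command", "kwargs": {
  "targets": "0.5 0.5 1.5 0 0 0 0.3;0.5 0.5 1.7 0 0 0 0.1;0.5 0.5 1.7 0 0 0 0.1;0.5 0.5 1.7 0 0 0 0.1;0.5 0.5 1.7 0 0 0 0.1;0.5 0.5 1.7 0 0 0 0.1",
  "newtons": 40
}}

```text
time: 16.65
tool_pos: [0.3846, -0.2897, 0.0061]
tcp_rot: [-0.364, -3.12, 0.001]
wrist_force: [-0.0, 0.6, 6.2]
width: 0.226
```

```bash
python3 - <<'E'
from h import *
S=Cam('scene');im,d=grab('scene',7);crop(im,262,277,326,325,12,'pics/r3.png')
p=S.plane([284.1,306.6],.01)[0];st=bot.read_state();print(p,st['tool_pos'],(p-st['tool_pos'])[:2]@np.array([-.973,.23]))
place(0,.0122,.100,0,flip=-1,gz=.005)
E
```

```text
[ 0.35342882 -0.28489232  0.01      ] [ 0.38460938 -0.28967045  0.00612336] 0.03143765071219104
t 16.7 now [ 0.3846 -0.2897  0.0061] F [0.5 1.4 6.2] w 0.219 q [ -40.    9.  126.   -0.   45. -117.]
SHIFT [-144.7   80.4  -99. ] TURN [-6.0000e-02  6.0000e-02  1.7117e+02] rows>= 23.9
```

View pics/r3.png

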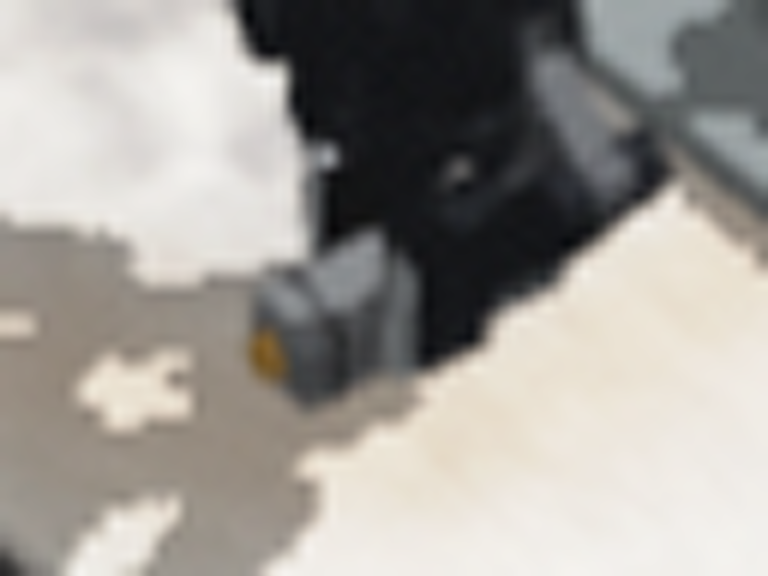

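Emit:
{"fn": "arm_command", "kwargs": {
  "targets": "0 0 -30 0 0 0 0.1;0 0 -70 0 0 5 0.1;0 0 -110 0 0 12 0.1;0 0 -140 0 0 19 0.1;0 0 -140 0 0 26 0.1;0 0 -140 0 0 33 0.1;0 0 -140 0 0 40 0.1;0 0 -140 0 0 47 0.1;0 0 -140 0 0 54 0.1;0 0 -140 0 0 61 0.1"
}}

```text
time: 17.53
tool_pos: [0.3838, -0.2889, 0.1448]
tcp_rot: [-1.903, -2.496, 0.001]
wrist_force: [-0.5, -1.0, -0.2]
width: 0.222
```

Emit:
{"fn": "arm_command", "kwargs": {
  "targets": "0 0 0 0 0 7 0.1;0 0 0 0 0 14 0.1;0 0 0 0 0 21 0.1;0 0 0 0 0 28 0.1;0 0 0 0 0 35 0.1;0 0 0 0 0 42 0.1;0 0 0 0 0 49 0.1;0 0 0 0 0 56 0.1;0 0 0 0 0 63 0.1;0 0 0 0 0 70 0.1"
}}

```text
time: 18.37
tool_pos: [0.3838, -0.2889, 0.1447]
tcp_rot: [-2.992, -0.954, 0.004]
wrist_force: [-0.1, 1.1, -1.7]
width: 0.218
```

```bash
python3 - <<'E'
from h import *
place(0,.0122,.130,0,flip=-1,gz=.004)
S=Cam('scene');im,d=grab('scene',7);crop(im,230,180,330,280,6,'pics/r4.png')
E
```

```text
t 18.37 now [ 0.3838 -0.2889  0.1447] F [-0.1  1.1 -1.7] w 0.218 q [-40.  -2. 120.  -0.  62.  15.]
SHIFT [156.3  56.7   8.3] TURN [-0.1   0.14 39.82] rows>= 5.6
```

View pics/r4.png

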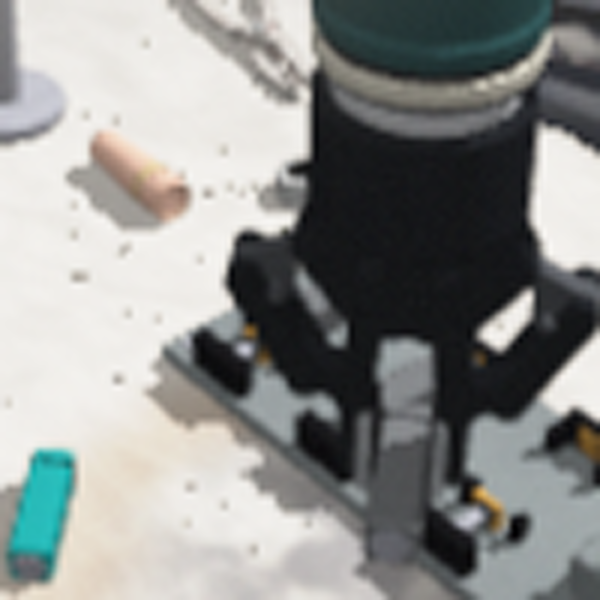

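Emit:
{"fn": "arm_command", "kwargs": {
  "targets": "0 0 0 0 0 7 0.1;0 0 0 0 0 14 0.1;40 15 0 0 0 21 0.1;80 29 0 0 0 28 0.1;120 43 0 0 0 35 0.1;156 57 4 0 0 39.8 0.1;156 57 8 0 0 39.8 0.1;156 57 8 0 0 39.8 0.1;156 57 8 0 0 39.8 0.1;156 57 8 0 0 39.8 0.1"
}}

```text
time: 19.25
tool_pos: [0.5427, -0.2445, 0.1365]
tcp_rot: [-3.139, 0.11, 0.006]
wrist_force: [-0.1, -0.9, -1.1]
width: 0.22
```

```bash
python3 - <<'E'
from h import *
place(0,.0122,.090,18,flip=-1,gz=.004)
E
```

```text
t 19.25 now [ 0.5427 -0.2445  0.1365] F [-0.1 -0.9 -1.1] w 0.22 q [-27.  11. 107.  -0.  62.  67.]
SHIFT [ 2.5  0.1 39.4] TURN [-0.09 18.21  0.43] rows>= 2.5
```

Emit:
{"fn": "arm_command", "kwargs": {
  "targets": "2.5 0 10 0 7 0.4 0.1;2.5 0 25 0 14 0.4 0.1;2.5 0 39 0 18 0.4 0.1;2.5 0 39 0 18 0.4 0.1;2.5 0 39 0 18 0.4 0.1;2.5 0 39 0 18 0.4 0.1"
}}

```text
time: 19.75
tool_pos: [0.5474, -0.2459, 0.1]
tcp_rot: [3.088, -0.122, 0.488]
wrist_force: [0.8, -0.4, 0.2]
width: 0.218
```

```bash
python3 - <<'E'
from h import *
place(0,.0122,.045,18,flip=-1,gz=.004)
place(0,.0122,.0233,18,flip=-1,gz=.004)
S=Cam('scene');im,d=grab('scene',7);crop(im,250,190,350,290,6,'pics/r5.png')
E
```

```text
t 19.75 now [ 0.5474 -0.2459  0.1   ] F [ 0.8 -0.4  0.2] w 0.218 q [-31.   5. 121.  13.  39.  55.]
SHIFT [-17.   -1.   44.8] TURN [ 0.04  0.03 -0.06] rows>= 1.1
t 19.75 now [ 0.5474 -0.2459  0.1   ] F [ 0.8 -0.4  0.2] w 0.218 q [-31.   5. 121.  13.  39.  55.]
SHIFT [-23.7  -1.   65.5] TURN [ 0.04  0.03 -0.06] rows>= 1.7
```

View pics/r5.png

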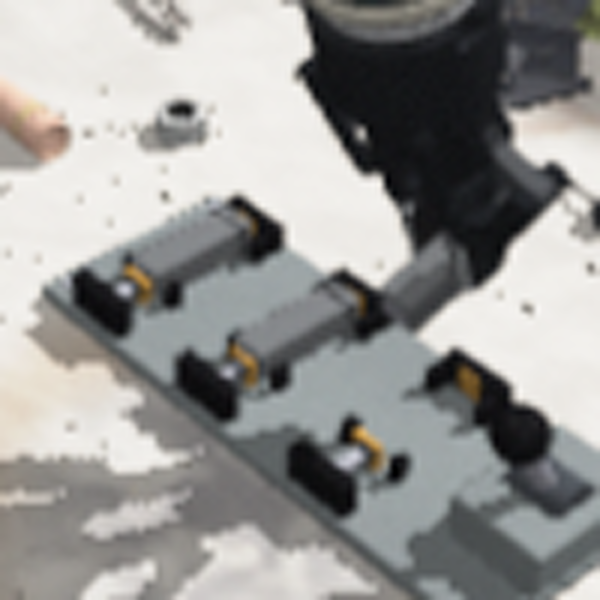

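Emit:
{"fn": "arm_command", "kwargs": {
  "targets": "-10 -1 25 0 0 0 0.1;-17 -1 45 0 0 0 0.1;-17 -1 45 0 0 0 0.1;-19 -1 52 0 0 0 0.1;-21.5 -1 59 0 0 0 0.1;-23.7 -1 65.5 0 0 0 0.1;-23.7 -1 65.5 0 0 0 0.1;-23.7 -1 65.5 0 0 0 0.1;-23.7 -1 65.5 0 0 0 0.1"
}}

```text
time: 20.55
tool_pos: [0.5447, -0.2438, 0.029]
tcp_rot: [3.089, -0.121, 0.488]
wrist_force: [-0.5, -0.7, -1.2]
width: 0.224
```

```bash
python3 - <<'E'
from h import *
place(0,.0122,.0233,18,flip=-1,gz=.004)
place(0,-.0085,.0233,18,flip=-1,gz=.004)
S=Cam('scene');im,d=grab('scene',7);crop(im,255,205,345,285,7,'pics/r6.png')
E
```

```text
t 20.55 now [ 0.5447 -0.2438  0.029 ] F [-0.5 -0.7 -1.2] w 0.224 q [-31.  10. 124.  16.  31.  51.]
SHIFT [ 0.9  0.9 -1.2] TURN [-0.02  0.06 -0.03] rows>= 0.0
t 20.55 now [ 0.5447 -0.2438  0.029 ] F [-0.5 -0.7 -1.2] w 0.224 q [-31.  10. 124.  16.  31.  51.]
SHIFT [-18.8   1.   -7.5] TURN [-0.02  0.06 -0.03] rows>= 0.5
```

View pics/r6.png

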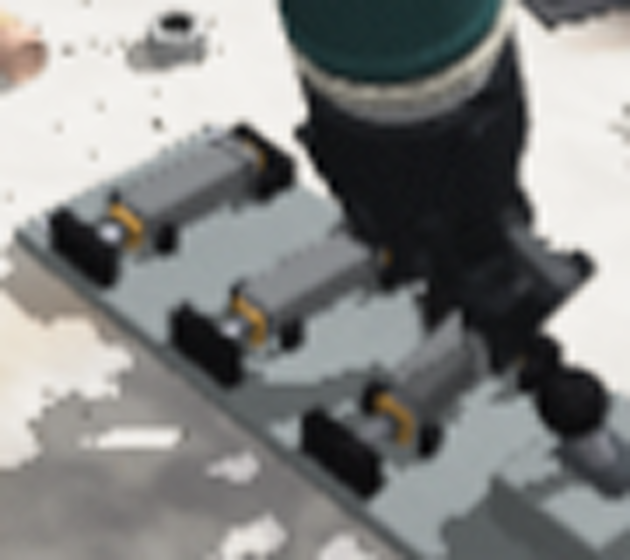

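Emit:
{"fn": "arm_command", "kwargs": {
  "targets": "-4 0.8 -2 0 0 0 0.1;-9 0.8 -4 0 0 0 0.1;-14 0.8 -6 0 0 0 0.1;-18.8 0.8 -7.5 0 0 0 0.1;-18.8 0.8 -7.5 0 0 0 0.1;-18.8 0.8 -7.5 0 0 0 0.1"
}}

```text
time: 21.1
tool_pos: [0.5248, -0.2431, 0.0308]
tcp_rot: [3.088, -0.122, 0.49]
wrist_force: [4.4, 0.4, -1.2]
width: 0.219
```

```bash
python3 - <<'E'
from h import *
for c,z,t in((-.0085,.0233,18),(-.009,.020,12),(-.009,.0158,6),(-.009,.0105,0)): place(0,c,z,t,gz=.004,flip=-1)
im,d=grab('scene',7);crop(im,255,205,345,285,7,'pics/r7.png')
E
```

```text
t 21.1 now [ 0.5248 -0.2431  0.0308] F [ 4.4  0.4 -1.2] w 0.219 q [-32.   8. 126.  16.  31.  49.]
SHIFT [-0.4  0.1  0.3] TURN [ 0.01 -0.03 -0.07] rows>= 0.0
t 21.1 now [ 0.5248 -0.2431  0.0308] F [ 4.4  0.4 -1.2] w 0.219 q [-32.   8. 126.  16.  31.  49.]
SHIFT [-2.4  0.1  3.6] TURN [ 0.   -6.03 -0.07] rows>= 0.8
t 21.1 now [ 0.5248 -0.2431  0.0308] F [ 4.4  0.4 -1.2] w 0.219 q [-32.   8. 126.  16.  31.  49.]
SHIFT [-4.1  0.1  7.8] TURN [ -0.   -12.03  -0.07] rows>= 1.7
t 21.1 now [ 0.5248 -0.2431  0.0308] F [ 4.4  0.4 -1.2] w 0.219 q [-32.   8. 126.  16.  31.  49.]
SHIFT [-6.2  0.1 13.1] TURN [ -0.   -18.03  -0.07] rows>= 2.5
```

View pics/r7.png

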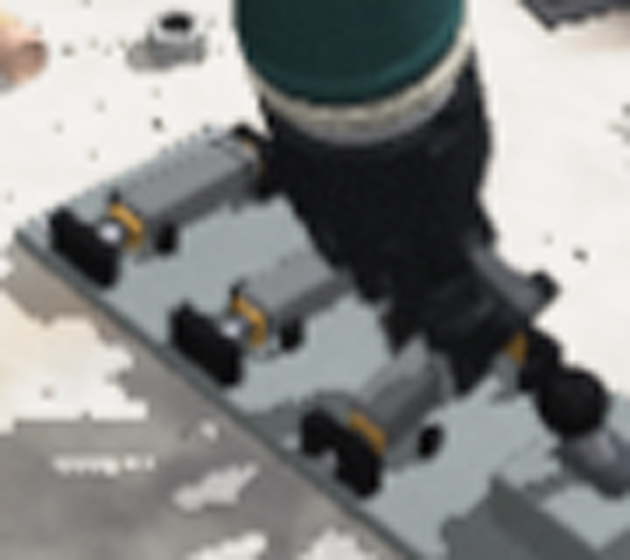

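Emit:
{"fn": "arm_command", "kwargs": {
  "targets": "-0.8 0 2 0 -3 0 0.1;-1 0 3.7 0 -6 0 0.1;-1.6 0 5.7 0 -9 0 0.1;-2.2 0 7.8 0 -12 0 0.1;-3.2 0 10.3 0 -15 0 0.1;-4.2 0 12.8 0 -18 0 0.1;-4.2 0 12.8 0 -18 0 0.1;-4.2 0 12.8 0 -18 0 0.1"
}}

```text
time: 21.82
tool_pos: [0.5261, -0.2432, 0.0168]
tcp_rot: [3.139, -0.121, 0.001]
wrist_force: [4.6, -0.7, 1.0]
width: 0.221
```

```bash
python3 - <<'E'
from h import *
place(0,-.0065,.0105,0,gz=.004,flip=-1)
im,d=grab('scene',7);crop(im,255,205,345,285,7,'pics/r8.png')
E
```

```text
t 21.82 now [ 0.5261 -0.2432  0.0168] F [ 4.6 -0.7  1. ] w 0.221 q [-27.  18. 114.   0.  49.  67.]
SHIFT [-0.7  0.1  0.3] TURN [ 0.   -0.04  0.04] rows>= 0.0
```

View pics/r8.png

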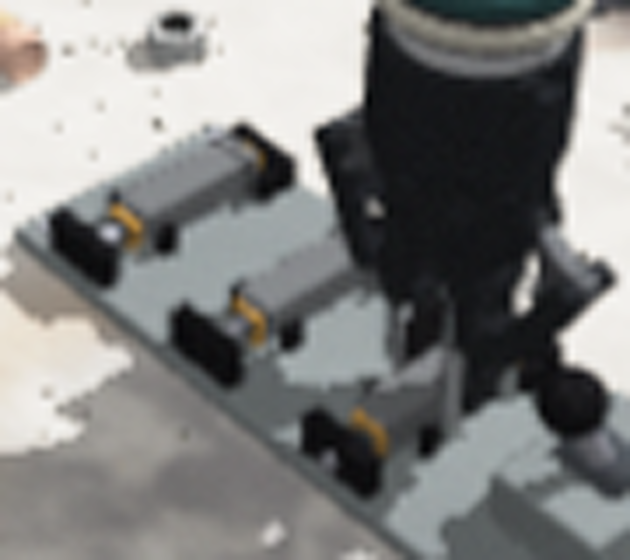

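Emit:
{"fn": "arm_command", "kwargs": {
  "targets": "3 0 0.5 0 0 0 0.1;6 0 0.5 0 0 0 0.1;7 0 0.5 0 0 0 0.1;7 0 0.5 0 0 0 0.42;7 0 0.5 0 0 0 0.42;7 0 0.5 0 0 0 0.42;7 0 0.5 0 0 0 0.42;7 0 -10 0 0 0 0.42;7 0 -40 0 0 0 0.42;7 0 -80 0 0 0 0.42"
}}

```text
time: 22.7
tool_pos: [0.5276, -0.2415, 0.0936]
tcp_rot: [-3.134, 0.123, 0.016]
wrist_force: [-1.2, 0.2, 0.5]
width: 0.422
```

```bash
python3 - <<'E'
from h import *
im,d=grab('scene',8);crop(im,255,205,345,285,7,'pics/r9.png')
to((.46,-.30,.15),-94.5)
print([np.r_[bay(0,(s*.026,-.075)),.080] for s in(-1,1)])
E
```

```text
t 22.75 now [ 0.5344 -0.2449  0.1051] F [ 3.1 -1.6  6.1] w 0.424 q [-27.  12. 110.   0.  58.  67.]
SHIFT [-69.7  60.9 -45.2] TURN [ 0.12 -0.33  0.02] rows>= 2.5
[array([ 0.49712293, -0.31623689,  0.08      ]), array([ 0.54896547, -0.32028057,  0.08      ])]
```

View pics/r9.png

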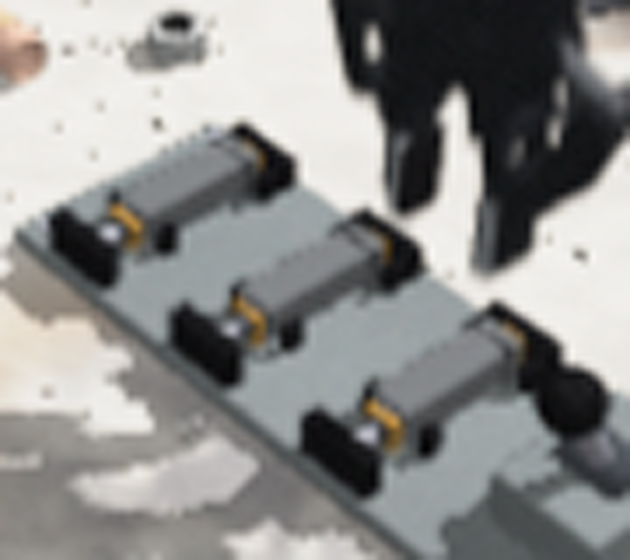

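```bash
python3 - <<'E'
from h import *
to(np.r_[bay(0,(-.065,-.075)),.14],-94.46)
to(np.r_[bay(0,(-.065,-.075)),.066],-94.46)
E
```

```text
t 22.75 now [ 0.5344 -0.2449  0.1051] F [ 3.1 -1.6  6.1] w 0.424 q [-27.  12. 110.   0.  58.  67.]
SHIFT [-70.4  74.1 -35.1] TURN [ 0.12 -0.33 -0.02] rows>= 2.6
t 22.75 now [ 0.5344 -0.2449  0.1051] F [ 3.1 -1.6  6.1] w 0.424 q [-27.  12. 110.   0.  58.  67.]
SHIFT [-70.9  74.   38.9] TURN [ 0.12 -0.33 -0.02] rows>= 2.6
```

Emit:
{"fn": "arm_command", "kwargs": {
  "targets": "0 0 -40 0 0 0 0;-35 37 -40 0 0 0 0;-70 74 -40 0 0 0 0;-70 74 -40 0 0 0 0;-70 74 -40 0 0 0 0;-70 74 -10 0 0 0 0;-70 74 20 0 0 0 0;-70 74 30 0 0 0 0;-70 74 30 0 0 0 0;-70 74 30 0 0 0 0"
}}

```text
time: 23.58
tool_pos: [0.4556, -0.3109, 0.0663]
tcp_rot: [-3.137, 0.122, 0.004]
wrist_force: [0.3, -0.3, 0.2]
width: -0.001
```

```bash
python3 - <<'E'
from h import *
to(np.r_[bay(0,(-.065,-.075)),.066],-94.46)
to(np.r_[bay(0,(-.0,-.075)),.066],-94.46)
im,d=grab('scene',9);crop(im,255,205,355,305,6,'pics/l1.png')
E
```

```text
t 23.58 now [ 0.4556 -0.3109  0.0663] F [ 0.3 -0.3  0.2] w -0.001 q [-37.  11. 116.   0.  53.  58.]
SHIFT [2.8 2.1 0.3] TURN [-0.11  0.16  0.  ] rows>= 0.1
t 23.58 now [ 0.4556 -0.3109  0.0663] F [ 0.3 -0.3  0.2] w -0.001 q [-37.  11. 116.   0.  53.  58.]
SHIFT [67.8  2.1  0.1] TURN [-0.11  0.16  0.  ] rows>= 1.6
```

View pics/l1.png

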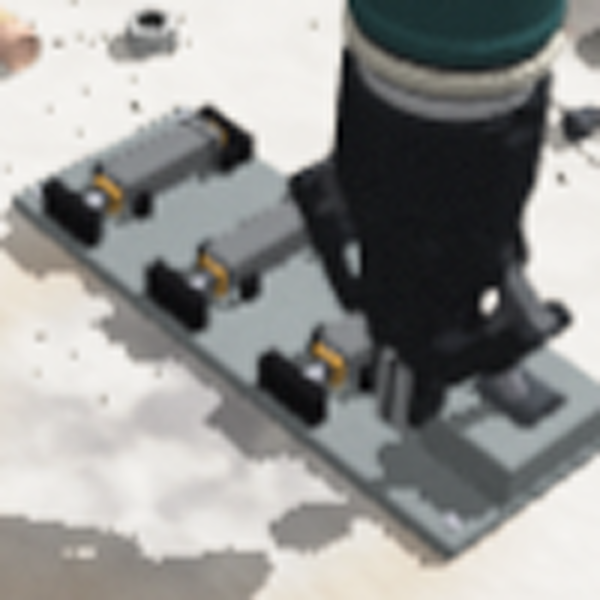

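Fingers are behind the ball; push in small steps.

Emit:
{"fn": "arm_command", "kwargs": {
  "targets": "10 2 0 0 0 0 0;20 2 0 0 0 0 0;30 2 0 0 0 0 0;40 2 0 0 0 0 0;50 2 0 0 0 0 0;58 2 0 0 0 0 0;64 2 0 0 0 0 0;64 2 0 0 0 0 0;64 2 0 0 0 0 0"
}}

```text
time: 24.38
tool_pos: [0.5198, -0.3184, 0.0661]
tcp_rot: [-3.138, 0.122, 0.002]
wrist_force: [0.5, -0.1, -0.8]
width: 0.002
```

```bash
python3 - <<'E'
from h import *
to(np.r_[bay(0,(0,-.075)),.066],-94.46)
im,d=grab('scene',9);crop(im,275,205,375,305,6,'pics/l2.png')
im,d=grab('top',9);crop(im,300,170,400,250,7,'pics/l2t.png')
E
```

```text
t 24.38 now [ 0.5198 -0.3184  0.0661] F [ 0.5 -0.1 -0.8] w 0.002 q [-34.  17. 108.   0.  55.  61.]
SHIFT [ 3.2 -0.4  0.1] TURN [-0.07  0.09  0.  ] rows>= 0.1
```

View pics/l2.png

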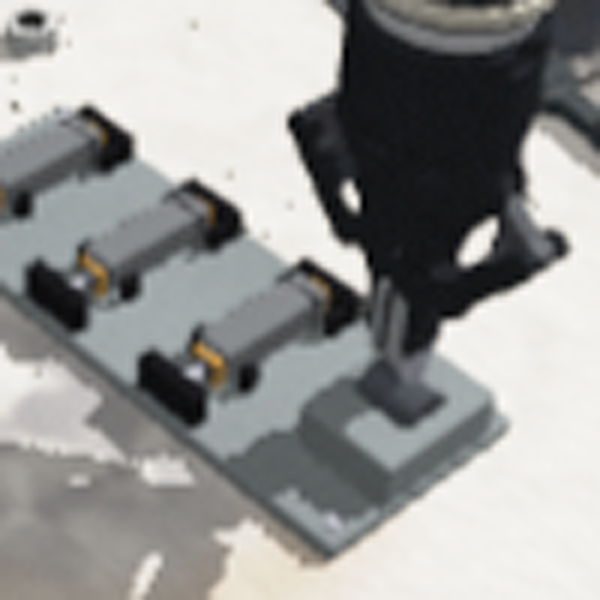

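Emit:
{"fn": "arm_command", "kwargs": {
  "targets": "3 0 0 0 0 0 0;5 0 0 0 0 0 0;6 0 0 0 0 0 0;6 0 0 0 0 0 0;6 0 0 0 0 0 0"
}}

```text
time: 24.9
tool_pos: [0.5249, -0.3189, 0.0661]
tcp_rot: [-3.138, 0.123, 0.004]
wrist_force: [-0.9, 1.0, 0.1]
width: -0.003
```

Emit:
{"fn": "arm_command", "kwargs": {
  "targets": "1.5 0 0 0 0 0 0;3 0 0 0 0 0 0;3 0 0 0 0 0 0;3 0 0 0 0 0 0"
}}

```text
time: 25.23
tool_pos: [0.528, -0.3191, 0.0661]
tcp_rot: [-3.138, 0.123, 0.003]
wrist_force: [-2.2, 0.8, -1.5]
width: -0.005
```

```bash
python3 - <<'E'
from h import *
to(np.r_[bay(0,(0,-.075)),.066],-94.46)
im,d=grab('top',9);crop(im,300,150,400,250,6,'pics/l3t.png')
E
```

```text
t 25.23 now [ 0.528  -0.3191  0.0661] F [-2.2  0.8 -1.5] w -0.005 q [-33.  18. 107.   0.  55.  61.]
SHIFT [-5.  -0.5  0.1] TURN [-0.08  0.13 -0.02] rows>= 0.1
```

View pics/l3t.png

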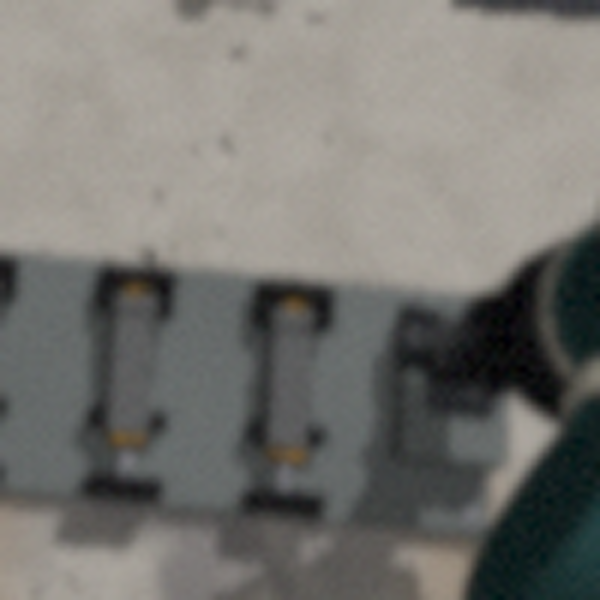

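Emit:
{"fn": "arm_command", "kwargs": {
  "targets": "1.5 0 0 0 0 0 0;3 0 0 0 0 0 0;3 0 0 0 0 0 0"
}}

```text
time: 25.53
tool_pos: [0.5283, -0.3191, 0.066]
tcp_rot: [-3.137, 0.122, 0.013]
wrist_force: [-11.3, -0.1, 5.4]
width: 0.003
```

```bash
python3 - <<'E'
from h import *
to(np.r_[bay(0,(-.06,-.075)),.066],-94.46)
E
```

```text
t 25.53 now [ 0.5283 -0.3191  0.066 ] F [-11.3  -0.1   5.4] w 0.003 q [-33.  18. 107.  -0.  55.  61.]
SHIFT [-65.3  -0.5   0.5] TURN [-0.11  0.46  0.01] rows>= 1.6
```

Emit:
{"fn": "arm_command", "kwargs": {
  "targets": "-8 0 0 0 0 0 0;-30 0 0 0 0 0 0;-60 0 0 0 0 0 0;-70 0 -30 0 0 0 0;-70 0 -70 0 0 0 0;-70 0 -110 0 0 0 0;-70 0 -150 0 0 0 0;-70 0 -150 0 0 0 0.5"
}}

```text
time: 26.2
tool_pos: [0.4669, -0.318, 0.2276]
tcp_rot: [3.13, -0.123, 0.023]
wrist_force: [1.5, -0.7, 1.8]
width: 0.126
```

```bash
python3 - <<'E'
from h import *
im,d=grab('scene',10);crop(im,245,195,375,305,6,'pics/l4.png')
im,d=grab('top',10);crop(im,60,150,270,300,3.7,'pics/d0.png')
to((.43,.126,.30),90)
E
```

```text
t 26.3 now [ 0.4639 -0.3157  0.2204] F [-0.1  0.2  0.3] w 0.302 q [-37.   3. 107.   0.  70.  58.]
SHIFT [ -67.9 -437.4  -81.5] TURN [ -0.52  -0.31 175.51] rows>= 24.5
```

View pics/l4.png

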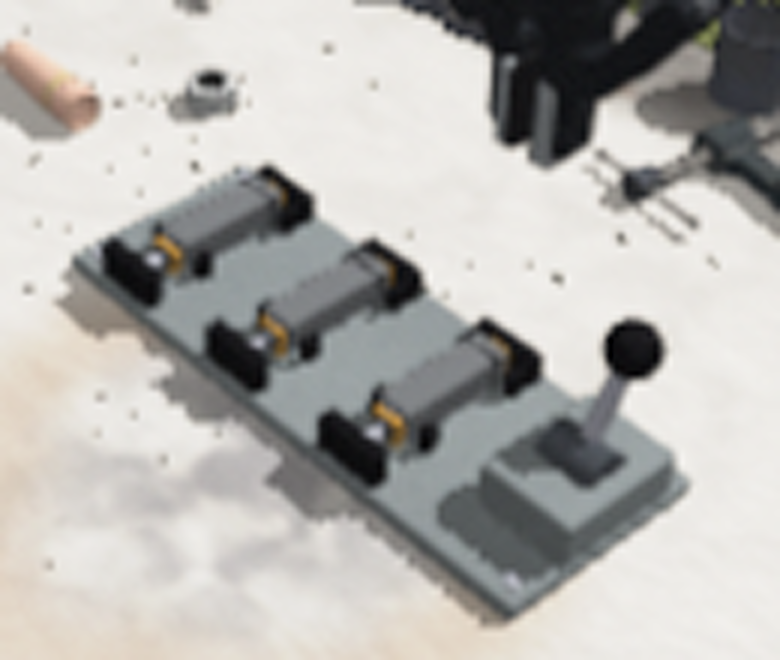

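View pics/d0.png

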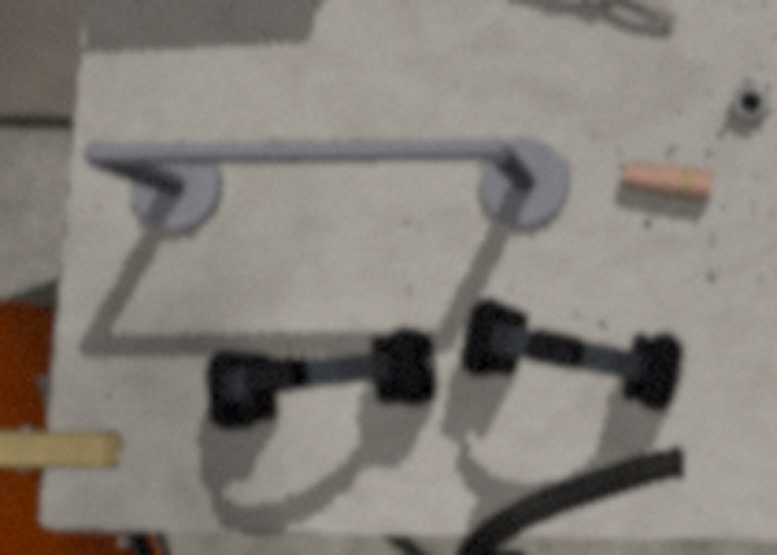

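```bash
python3 - <<'E'
from h import *
for n,k in(('top',10),('scene',10),('top',1),('scene',1)):
    c=Cam(n);im,d=load(n,k);P=c.cloud(d)
    m=(d>0)&(P[...,2]>.134)&(P[...,2]<.18)&(P[...,0]>.3)&(P[...,0]<.5)&(P[...,1]>0)&(P[...,1]<.45)
    nn,l,s,_=cv2.connectedComponentsWithStats(m.astype(np.uint8))
    for i in range(1,nn):
        if s[i,4]<15: continue
        q=P[l==i]; t=q[q[:,2]>.156]
        v,u=np.nonzero((l==i)&(P[...,2]>.155)); 
        W=c.plane(np.c_[u,v],.163)[:,:2]
        print(n,k,s[i,4],'all',q.mean(0).round(4),'top',W.mean(0).round(4),len(W),cv2.minAreaRect((W*1000).astype(np.float32)))
    m=(d>0)&(P[...,2]>.148)&(P[...,2]<.17)&(P[...,0]>.52)&(P[...,0]<.6)&(P[...,1]>.12)&(P[...,1]<.5)
    v,u=np.nonzero(m);W=c.plane(np.c_[u,v],.155)[:,:2]; f=np.polyfit(W[:,1],W[:,0],1); print('rail',f,np.percentile(W[:,1],[0,100]),np.median(P[m][:,2]))
E
```

```text
top 10 134 all [0.4297 0.1259 0.1613] top [0.4299 0.1268] 126 ((429.7852478027344, 126.75253295898438), (33.94331359863281, 21.626628875732422), 79.7791519165039)
top 10 155 all [0.4093 0.3083 0.1596] top [0.4093 0.31  ] 132 ((409.3745422363281, 309.825439453125), (21.63705062866211, 33.702518463134766), 3.6519899368286133)
rail [-0.03031763  0.56791791] [0.16292226 0.4489979 ] 0.15547625201361903
scene 10 107 all [0.4058 0.302  0.1511] top [0.4044 0.2997] 44 ((403.5502624511719, 300.0570373535156), (24.71451759338379, 38.06294631958008), 5.277797698974609)
scene 10 120 all [0.4256 0.1175 0.1522] top [0.425  0.1165] 58 ((424.03955078125, 115.829345703125), (41.39155197143555, 24.449260711669922), 78.95574951171875)
rail [-0.03279937  0.56339086] [0.15431162 0.4380787 ] 0.15321414368294417
top 1 135 all [0.4297 0.126  0.1614] top [0.4299 0.1269] 127 ((429.7852478027344, 126.75253295898438), (33.94331359863281, 21.626628875732422), 79.7791519165039)
top 1 154 all [0.4094 0.3084 0.1597] top [0.4093 0.31  ] 132 ((409.3745422363281, 309.825439453125), (21.63705062866211, 33.702518463134766), 3.6519899368286133)
rail [-0.03064735  0.56801941] [0.16292226 0.4489979 ] 0.15575934658183987
scene 1 108 all [0.4059 0.3022 0.1509] top [0.4046 0.2994] 44 ((404.7138671875, 298.93743896484375), (22.93208885192871, 40.351932525634766), 5.894832134246826)
scene 1 123 all [0.4256 0.1178 0.1516] top [0.4254 0.1171] 55 ((425.6748962402344, 117.12345886230469), (38.049713134765625, 22.19365882873535), 79.78743743896484)
rail [-0.03136153  0.56298822] [0.15208866 0.4380787 ] 0.153398398785902
```

```bash
python3 - <<'E'
from h import *
to((.4093,.31,.26),5)
to((.47,.0,.26),-45)
E
```

```text
t 26.3 now [ 0.4639 -0.3157  0.2204] F [-0.1  0.2  0.3] w 0.302 q [-37.   3. 107.   0.  70.  58.]
SHIFT [-103.2 -619.4  -42.3] TURN [ 4.400e-01 -9.000e-02 -9.949e+01] rows>= 15.1
t 26.3 now [ 0.4639 -0.3157  0.2204] F [-0.1  0.2  0.3] w 0.302 q [-37.   3. 107.   0.  70.  58.]
SHIFT [ -18.4 -315.1  -40.8] TURN [  0.33  -0.24 -49.49] rows>= 7.6
```

Emit:
{"fn": "arm_command", "kwargs": {
  "targets": "-18 -315 -42 0 0 -49.5 0.6;-18 -315 -42 0 0 -49.5 0.6;-18 -315 -42 0 0 -49.5 0.6;-18 -315 -42 0 0 -49.5 0.6;-18 -315 -42 0 0 -49.5 0.6;-18 -315 -42 0 0 -49.5 0.6;-18 -315 -42 0 0 -49.5 0.6;-103 -619 -42 0 0 -99.5 0.6;-103 -619 -42 0 0 -99.5 0.6;-103 -619 -42 0 0 -99.5 0.6"
}}

```text
time: 27.13
tool_pos: [0.4444, 0.0998, 0.2551]
tcp_rot: [-2.62, -1.729, 0.003]
wrist_force: [-0.1, 0.1, -0.4]
width: 0.599
```

```bash
python3 - <<'E'
from h import *
to((.4093,.31,.24),5)
E
```

```text
t 27.13 now [0.4444 0.0998 0.2551] F [-0.1  0.1 -0.4] w 0.599 q [  9. -10. 116.   0.  75.  33.]
SHIFT [ 179.5 -114.9   15.5] TURN [ -0.19  -0.05 -28.15] rows>= 5.1
```

Emit:
{"fn": "arm_command", "kwargs": {
  "targets": "180 -115 0 0 0 -28 0.6;180 -115 0 0 0 -28 0.6;180 -115 0 0 0 -28 0.6;180 -115 0 0 0 -28 0.6;180 -115 0 0 0 -28 0.6;180 -115 15 0 0 -28 0.6;180 -115 15 0 0 -28 0.6;180 -115 15 0 0 -28 0.6;180 -115 15 0 0 -28 0.6"
}}

```text
time: 27.88
tool_pos: [0.4116, 0.3077, 0.2409]
tcp_rot: [-2.132, -2.305, 0.004]
wrist_force: [0.6, 0.3, -0.7]
width: 0.601
```

```bash
python3 - <<'E'
from h import *
to((.4093,.31,.19),5)
to((.4093,.31,.128),5)
tips('scene',fn='pics/e1.png',k=10,w=(38,28),gain=1.0,extra=[(.4093,.31,.163)])
E
```

```text
t 27.88 now [0.4116 0.3077 0.2409] F [ 0.6  0.3 -0.7] w 0.601 q [ 34.  -3. 111.   0.  72.  29.]
SHIFT [ 2.5 -2.  50.9] TURN [-0.19  0.01 -0.53] rows>= 1.2
t 27.88 now [0.4116 0.3077 0.2409] F [ 0.6  0.3 -0.7] w 0.601 q [ 34.  -3. 111.   0.  72.  29.]
SHIFT [  2.5  -1.7 112.9] TURN [-0.19  0.01 -0.53] rows>= 2.7
crop origin 122 106 k 10
```

View pics/e1.png

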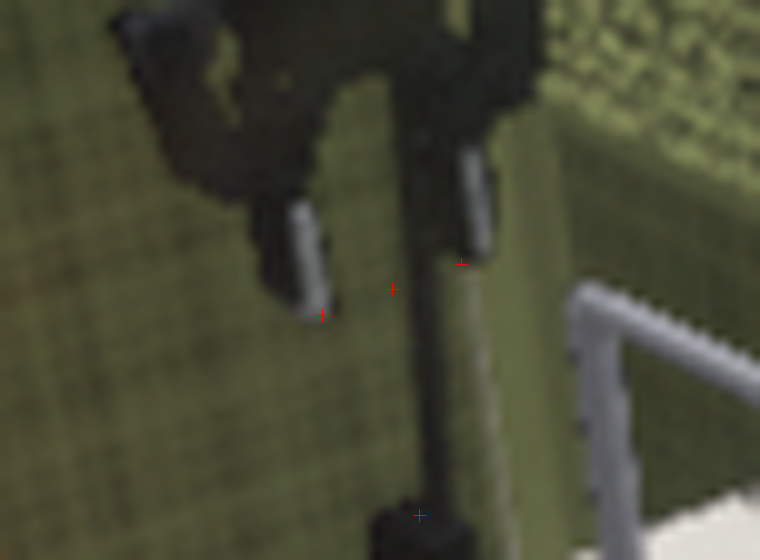

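Emit:
{"fn": "arm_command", "kwargs": {
  "targets": "2.5 -1.8 30 0 0 -0.5 0.6;2.5 -1.8 50 0 0 -0.5 0.6;2.5 -1.8 50 0 0 -0.5 0.6;2.5 -1.8 50 0 0 -0.5 0.6"
}}

```text
time: 28.27
tool_pos: [0.4097, 0.3096, 0.1914]
tcp_rot: [-2.123, -2.312, 0.004]
wrist_force: [0.2, -0.5, 0.3]
width: 0.599
```

```bash
python3 - <<'E'
from h import *
to((.4093,.31,.130),5)
tips('scene',fn='pics/e2.png',k=10,w=(38,28),gain=1.0,extra=[(.4093,.31,.163)])
E
```

```text
t 28.27 now [0.4097 0.3096 0.1914] F [ 0.2 -0.5  0.3] w 0.599 q [ 34.  -1. 114.   0.  67.  29.]
SHIFT [ 0.4 -0.1 61.5] TURN [-0.2  -0.01 -0.12] rows>= 1.5
crop origin 124 120 k 10
```

View pics/e2.png

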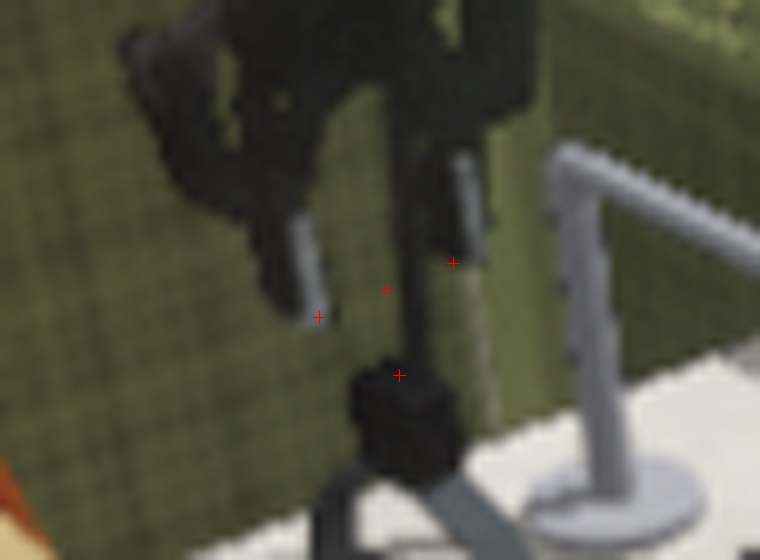

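Emit:
{"fn": "arm_command", "kwargs": {
  "targets": "0.4 0 20 0 0 0 0.6;0.4 0 40 0 0 0 0.6;0.4 0 60 0 0 0 0.6;0.4 0 60 0 0 0 0.6;0.4 0 60 0 0 0 0.6;0.4 0 60 0 0 0 0.3;0.4 0 60 0 0 0 0.1;0.4 0 60 0 0 0 0.1;0.4 0 60 0 0 0 0.1;0.4 0 60 0 0 0 0.1",
  "newtons": 60
}}

```text
time: 29.15
tool_pos: [0.4113, 0.3126, 0.1345]
tcp_rot: [-2.122, -2.316, -0.006]
wrist_force: [-0.2, -0.5, 6.9]
width: 0.252
```

```bash
python3 - <<'E'
from h import *
to((.4093,.31,.335),5)
im,d=grab('scene',11);crop(im,120,110,220,210,6,'pics/e3.png')
E
```

```text
t 29.15 now [0.4113 0.3126 0.1345] F [-0.2 -0.5  6.9] w 0.252 q [ 34.   3. 117.   0.  60.  29.]
SHIFT [  -1.8   -1.8 -200.5] TURN [ 0.13 -0.18  0.02] rows>= 4.8
```

View pics/e3.png

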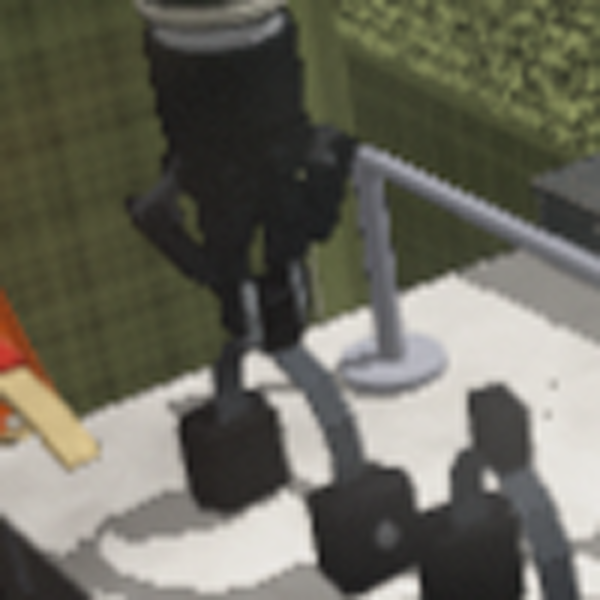

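Emit:
{"fn": "arm_command", "kwargs": {
  "targets": "0 0 -20 0 0 0 0.1;0 0 -60 0 0 0 0.1;0 0 -100 0 0 0 0.1;0 0 -140 0 0 0 0.1;0 0 -180 0 0 0 0.1;0 0 -208 0 0 0 0.1;0 0 -208 0 0 0 0.1;0 0 -208 0 0 0 0.1"
}}

```text
time: 29.87
tool_pos: [0.411, 0.3121, 0.3428]
tcp_rot: [-2.122, -2.316, -0.008]
wrist_force: [-0.6, 0.5, -2.0]
width: 0.248
```

```bash
python3 - <<'E'
from h import *
to((.556,.358,.34),91.7)
im,d=grab('scene',11);crop(im,110,70,230,170,6,'pics/e4.png')
E
```

```text
t 29.87 now [0.411  0.3121 0.3428] F [-0.6  0.5 -2. ] w 0.248 q [ 34.  -5. 102.   0.  83.  29.]
SHIFT [ 33.  148.4   3.4] TURN [ 3.200e-01 -5.000e-02 -8.669e+01] rows>= 12.1
```

View pics/e4.png

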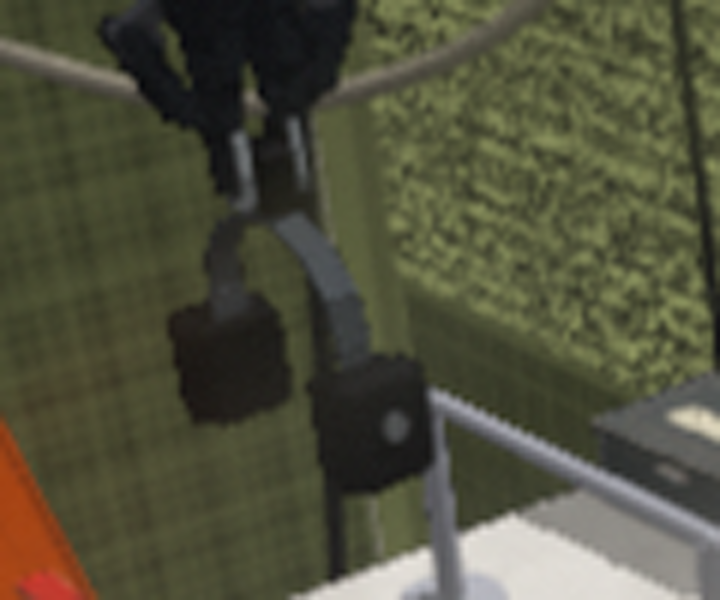

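Emit:
{"fn": "arm_command", "kwargs": {
  "targets": "0 0 0 0 0 -5 0.1;3 12 0 0 0 -11 0.1;6 30 0 0 0 -17 0.1;9 48 0 0 0 -23 0.1;12 66 0 0 0 -29 0.1;16 84 0 0 0 -35 0.1;20 102 0 0 0 -41 0.1;24 118 0 0 0 -47 0.1;29 134 0 0 0 -53 0.1;33 148 0 0 0 -59 0.1"
}}

```text
time: 30.75
tool_pos: [0.5544, 0.3568, 0.3357]
tcp_rot: [-0.698, -3.057, 0.005]
wrist_force: [-0.6, -0.0, -0.7]
width: 0.247
```

Emit:
{"fn": "arm_command", "kwargs": {
  "targets": "0 0 0 0 0 -6 0.1;0 0 0 0 0 -12 0.1;0 0 0 0 0 -18 0.1;0 0 0 0 0 -23 0.1;0 0 0 0 0 -27 0.1;0 0 0 0 0 -27.7 0.1;0 0 0 0 0 -27.7 0.1;0 0 0 0 0 -27.7 0.1"
}}

```text
time: 31.42
tool_pos: [0.554, 0.3569, 0.3379]
tcp_rot: [0.044, -3.137, 0.0]
wrist_force: [0.3, 0.2, -1.3]
width: 0.248
```

```bash
python3 - <<'E'
from h import *
to((.556,.358,.34),91.7)
to((.556,.358,.18),91.7)
im,d=grab('scene',11);crop(im,110,70,230,170,6,'pics/e5.png')
im,d=grab('top',11);crop(im,80,130,240,230,5,'pics/e5t.png')
E
```

```text
t 31.42 now [0.554  0.3569 0.3379] F [ 0.3  0.2 -1.3] w 0.248 q [ 31.  11.  86.   0.  83. -61.]
SHIFT [-2.   1.1 -2.2] TURN [-0.01 -0.25 -0.09] rows>= 0.1
t 31.42 now [0.554  0.3569 0.3379] F [ 0.3  0.2 -1.3] w 0.248 q [ 31.  11.  86.   0.  83. -61.]
SHIFT [ -2.7   1.1 157.8] TURN [-0.01 -0.25 -0.09] rows>= 3.8
```

View pics/e5.png

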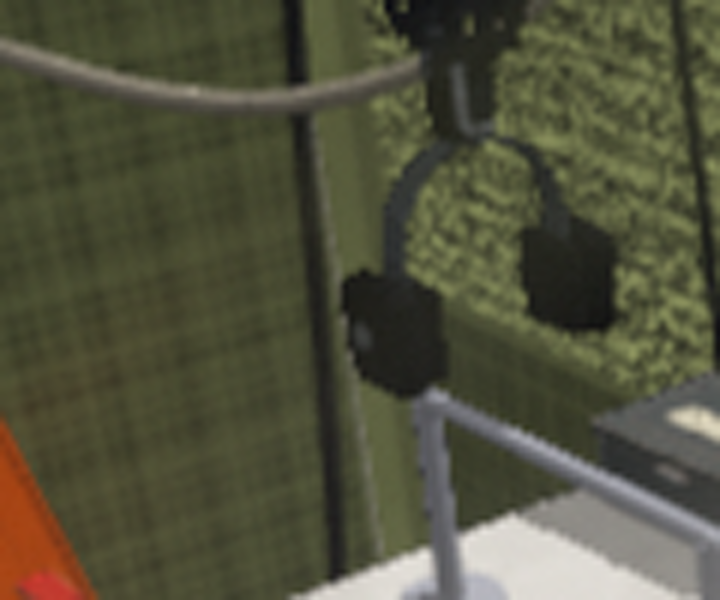

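View pics/e5t.png

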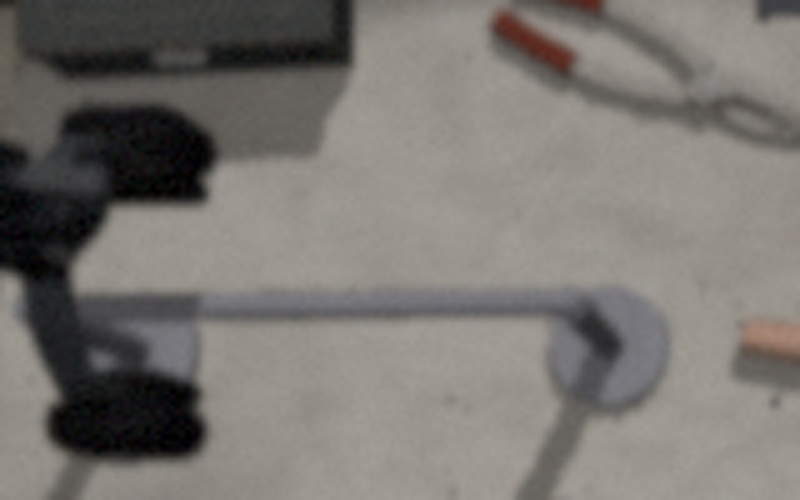

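Emit:
{"fn": "arm_command", "kwargs": {
  "targets": "-2.5 1 20 0 0 0 0.1;-2.5 1 50 0 0 0 0.1;-2.5 1 80 0 0 0 0.1;-2.5 1 110 0 0 0 0.1;-2.5 1 140 0 0 0 0.1;-2.5 1 158 0 0 0 0.1;-2.5 1 158 0 0 0 0.1;-2.5 1 158 0 0 0 0.1;-2.5 1 158 0 0 0 0.1"
}}

```text
time: 32.27
tool_pos: [0.5579, 0.3591, 0.1837]
tcp_rot: [-0.046, 3.141, 0.004]
wrist_force: [0.2, -0.4, -0.9]
width: 0.25
```

```bash
python3 - <<'E'
from h import *
to((.556,.358,.168),91.7)
im,d=grab('scene',11);crop(im,120,90,240,190,6,'pics/e6.png')
im,d=grab('top',11);crop(im,80,130,240,230,5,'pics/e6t.png')
E
```

```text
t 32.27 now [0.5579 0.3591 0.1837] F [ 0.2 -0.4 -0.9] w 0.25 q [ 31.  16.  96.   0.  68. -61.]
SHIFT [ 1.9 -1.1 15.7] TURN [ 0.15  0.04 -0.01] rows>= 0.4
```

View pics/e6.png

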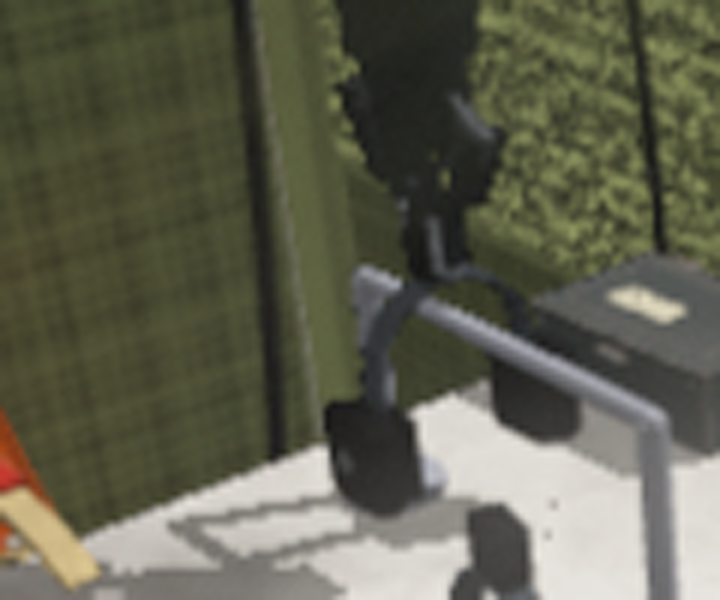

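View pics/e6t.png

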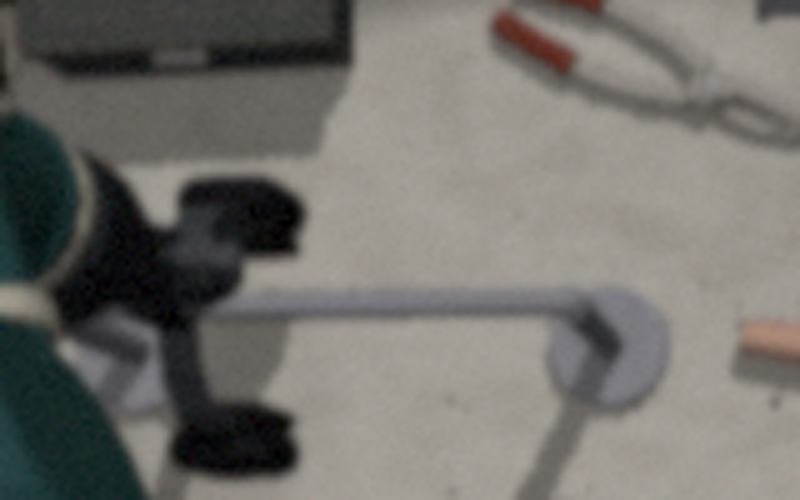

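Emit:
{"fn": "arm_command", "kwargs": {
  "targets": "1.5 -1 5 0 0 0 0.1;1.5 -1 9 0 0 0 0.1;1.5 -1 12 0 0 0 0.1;1.5 -1 14 0 0 0 0.1;1.5 -1 14 0 0 0 0.1;1.5 -1 14 0 0 0 0.1"
}}

```text
time: 32.87
tool_pos: [0.5552, 0.3573, 0.1675]
tcp_rot: [0.047, -3.139, -0.001]
wrist_force: [0.1, 0.4, -2.3]
width: 0.246
```

Emit:
{"fn": "arm_command", "kwargs": {
  "targets": "0 0 1.5 0 0 0 0.1;0 0 3 0 0 0 0.1;0 0 3 0 0 0 0.1"
}}

```text
time: 33.12
tool_pos: [0.5557, 0.3577, 0.1665]
tcp_rot: [0.047, -3.14, -0.003]
wrist_force: [-3.2, -0.9, 4.5]
width: 0.247
```

Emit:
{"fn": "arm_command", "kwargs": {
  "targets": "0 0 -1.5 0 0 0 0.1;0 0 -1.5 0 0 0 0.3;0 0 -1.5 0 0 0 0.45;0 0 -1.5 0 0 0 0.45;0 0 -1.5 0 0 0 0.45;0 0 -20 0 0 0 0.45;0 0 -60 0 0 0 0.45;0 0 -90 0 0 0 0.45;0 0 -90 0 0 0 0.45"
}}

```text
time: 33.87
tool_pos: [0.5591, 0.3595, 0.2637]
tcp_rot: [-0.047, 3.131, 0.012]
wrist_force: [0.9, -0.3, 1.5]
width: 0.452
```

```bash
python3 - <<'E'
from h import *
to((.43,.127,.26),-10.2)
im,d=grab('scene',12);crop(im,120,90,240,190,6,'pics/e7.png')
im,d=grab('top',12);crop(im,80,130,240,230,5,'pics/e7t.png')
E
```

```text
t 33.87 now [0.5591 0.3595 0.2637] F [ 0.9 -0.3  1.5] w 0.452 q [ 31.  13.  92.   0.  75. -61.]
SHIFT [ 136.  -228.6    0.5] TURN [8.300e-01 2.000e-02 1.019e+02] rows>= 14.2
```

View pics/e7.png

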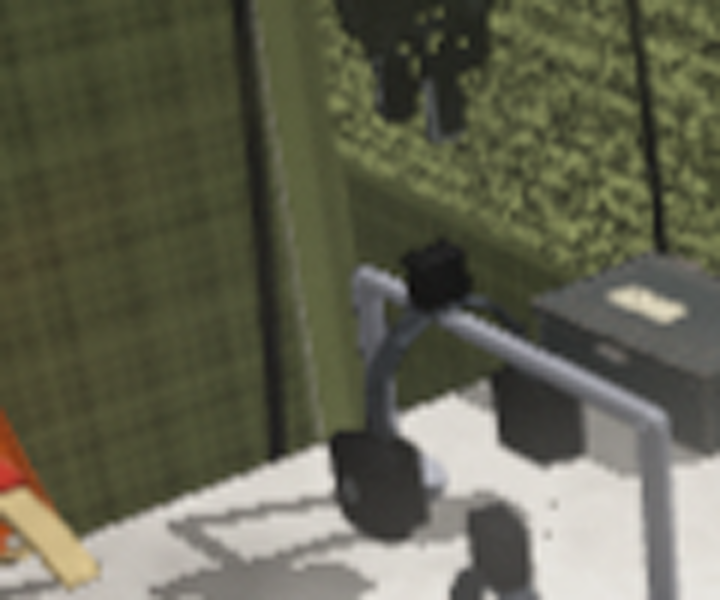

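View pics/e7t.png

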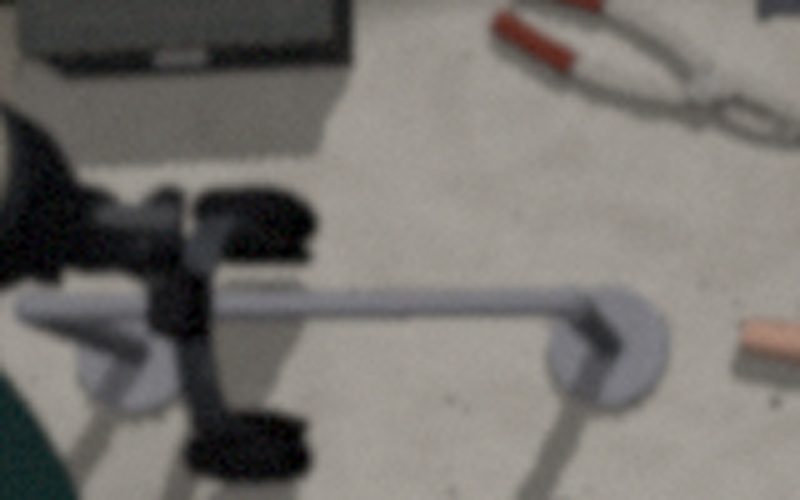

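Emit:
{"fn": "arm_command", "kwargs": {
  "targets": "0 0 0 0 0 7 0.6;14 -23 0 0 0 14 0.6;28 -46 0 0 0 21 0.6;42 -70 0 0 0 28 0.6;56 -94 0 0 0 35 0.6;70 -118 0 0 0 42 0.6;84 -142 0 0 0 49 0.6;98 -166 0 0 0 56 0.6;112 -190 0 0 0 63 0.6;126 -210 0 0 0 70 0.6"
}}

```text
time: 34.8
tool_pos: [0.4338, 0.142, 0.2525]
tcp_rot: [-1.769, -2.591, 0.005]
wrist_force: [0.8, -0.2, -0.2]
width: 0.601
```

```bash
python3 - <<'E'
from h import *
to((.43,.127,.24),-10.2)
E
```

```text
t 34.8 now [0.4338 0.142  0.2525] F [ 0.8 -0.2 -0.2] w 0.601 q [ 15. -10. 116.   0.  74.  -6.]
SHIFT [-12.6  -9.   12.5] TURN [-3.000e-01 -2.000e-02  3.155e+01] rows>= 4.4
```

Emit:
{"fn": "arm_command", "kwargs": {
  "targets": "-12 -9 5 0 0 7 0.6;-12 -9 5 0 0 14 0.6;-12 -9 5 0 0 21 0.6;-12 -9 10 0 0 28 0.6;-12 -9 10 0 0 31.5 0.6;-12 -9 10 0 0 31.5 0.6;-12 -9 10 0 0 31.5 0.6"
}}

```text
time: 35.38
tool_pos: [0.431, 0.129, 0.2432]
tcp_rot: [-2.399, -2.024, 0.005]
wrist_force: [0.5, -0.3, 0.3]
width: 0.601
```

```bash
python3 - <<'E'
from h import *
to((.43,.1268,.19),-10.2)
tips('scene',fn='pics/f1.png',k=10,w=(38,28),gain=1.0,extra=[(.4298,.1268,.163)])
E
```

```text
t 35.38 now [0.431  0.129  0.2432] F [ 0.5 -0.3  0.3] w 0.601 q [ 13. -10. 117.   0.  73.  23.]
SHIFT [-2.3 -0.4 53.2] TURN [-0.25  0.01  0.51] rows>= 1.3
crop origin 161 122 k 10
```

View pics/f1.png

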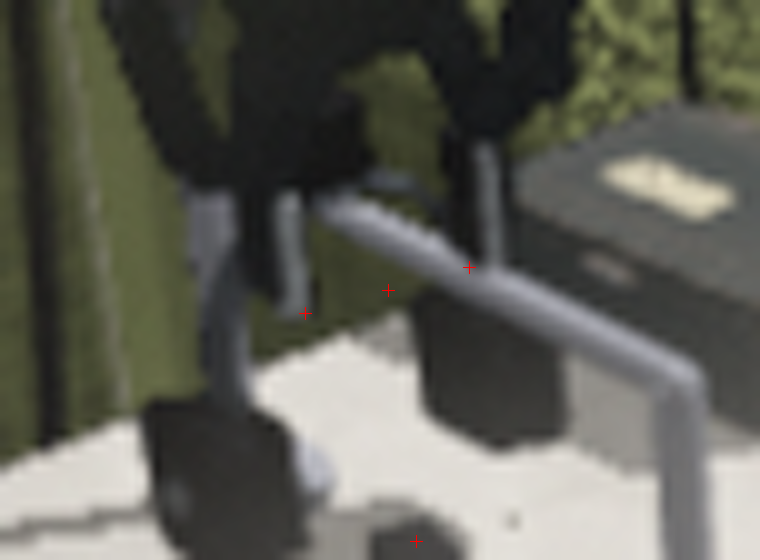

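Emit:
{"fn": "arm_command", "kwargs": {
  "targets": "-2 -0.4 20 0 0 0.5 0.6;-2 -0.4 40 0 0 0.5 0.6;-2 -0.4 53 0 0 0.5 0.6;-2 -0.4 53 0 0 0.5 0.6;-2 -0.4 53 0 0 0.5 0.6"
}}

```text
time: 35.85
tool_pos: [0.4303, 0.1272, 0.1909]
tcp_rot: [-2.408, -2.012, 0.004]
wrist_force: [0.4, -0.3, -1.0]
width: 0.599
```

```bash
python3 - <<'E'
from h import *
to((.43,.1268,.132),-10.2)
tips('scene',fn='pics/f2.png',k=10,w=(38,28),gain=1.0,extra=[(.4298,.1268,.163)])
E
```

```text
t 35.85 now [0.4303 0.1272 0.1909] F [ 0.4 -0.3 -1. ] w 0.599 q [ 13.  -8. 121.   0.  67.  23.]
SHIFT [-0.5  0.  58.9] TURN [-0.23  0.   -0.04] rows>= 1.4
crop origin 163 138 k 10
```

View pics/f2.png

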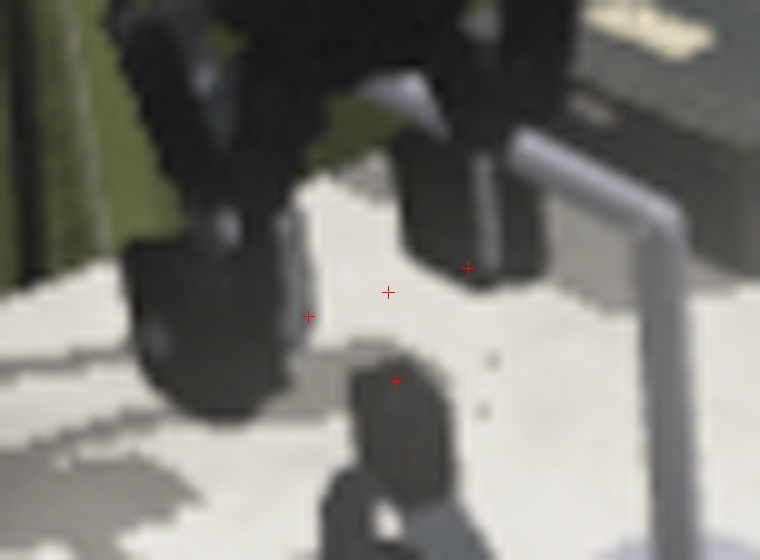

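Emit:
{"fn": "arm_command", "kwargs": {
  "targets": "-0.5 0 20 0 0 0 0.6;-0.5 0 40 0 0 0 0.6;-0.5 0 57 0 0 0 0.6;-0.5 0 57 0 0 0 0.6;-0.5 0 57 0 0 0 0.6;-0.5 0 57 0 0 0 0.3;-0.5 0 57 0 0 0 0.1;-0.5 0 57 0 0 0 0.1;-0.5 0 57 0 0 0 0.1;-0.5 0 57 0 0 0 0.1",
  "newtons": 60
}}

```text
time: 36.73
tool_pos: [0.4322, 0.1274, 0.1368]
tcp_rot: [-2.411, -2.013, -0.004]
wrist_force: [-1.7, -0.3, 6.7]
width: 0.247
```

Emit:
{"fn": "arm_command", "kwargs": {
  "targets": "0 0 -20 0 0 0 0.1;0 0 -60 0 0 0 0.1;0 0 -100 0 0 0 0.1;0 0 -140 0 0 0 0.1;0 0 -180 0 0 0 0.1;0 0 -205 0 0 0 0.1;0 0 -205 0 0 0 0.1;0 0 -205 0 0 0 0.1"
}}

```text
time: 37.4
tool_pos: [0.4321, 0.1269, 0.3416]
tcp_rot: [-2.412, -2.013, -0.005]
wrist_force: [-0.4, -0.5, -3.2]
width: 0.245
```

```bash
python3 - <<'E'
from h import *
to((.560,.256,.34),-88.3)
im,d=grab('scene',13);crop(im,120,70,260,190,5,'pics/f3.png')
c=Cam('top');im,d=load('top',12);P=c.cloud(d)
m=(d>0)&(P[...,2]>.185)&(P[...,2]<.21)&(P[...,0]>.52)&(P[...,0]<.6)&(P[...,1]>.2)&(P[...,1]<.45)
v,u=np.nonzero(m);W=c.plane(np.c_[u,v],.195);print('L lug',len(W),W.mean(0))
E
```

```text
t 37.4 now [0.4321 0.1269 0.3416] F [-0.4 -0.5 -3.2] w 0.245 q [ 13. -13. 109.   0.  84.  23.]
SHIFT [149.9 102.8   2.1] TURN [-0.   -0.19 78.01] rows>= 10.9
L lug 115 [0.55042267 0.35456606 0.195     ]
```

View pics/f3.png

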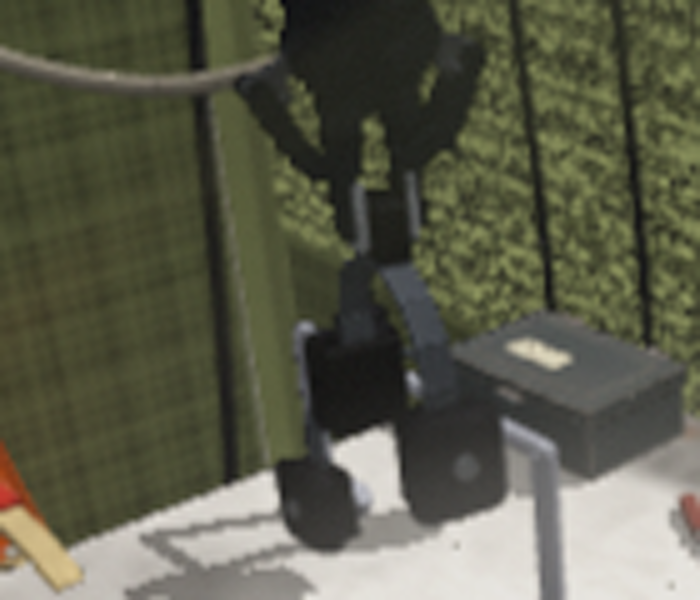

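Emit:
{"fn": "arm_command", "kwargs": {
  "targets": "0 0 0 0 0 6 0.1;10 6 0 0 0 12 0.1;25 17 0 0 0 18 0.1;42 29 0 0 0 24 0.1;59 41 0 0 0 30 0.1;76 53 0 0 0 36 0.1;93 65 0 0 0 42 0.1;110 77 0 0 0 48 0.1;127 89 0 0 0 54 0.1;147 103 0 0 0 60 0.1"
}}

```text
time: 38.28
tool_pos: [0.5577, 0.2528, 0.3355]
tcp_rot: [3.096, 0.529, -0.013]
wrist_force: [0.3, -0.3, -2.0]
width: 0.243
```

Emit:
{"fn": "arm_command", "kwargs": {
  "targets": "0 0 0 0 0 6 0.1;0 0 0 0 0 12 0.1;0 0 0 0 0 16 0.1;0 0 0 0 0 18 0.1;0 0 0 0 0 18 0.1;0 0 0 0 0 18 0.1"
}}

```text
time: 38.78
tool_pos: [0.5577, 0.2525, 0.3365]
tcp_rot: [3.141, 0.049, -0.01]
wrist_force: [0.3, -0.6, -3.2]
width: 0.245
```

```bash
python3 - <<'E'
from h import *
to((.561,.253,.34),-88.3)
to((.561,.253,.185),-88.3)
im,d=grab('scene',13);crop(im,120,70,260,190,5,'pics/f4.png')
im,d=grab('top',13);crop(im,80,130,240,230,5,'pics/f4t.png')
E
```

```text
t 38.78 now [0.5577 0.2525 0.3365] F [ 0.3 -0.6 -3.2] w 0.245 q [ 22.   6.  92.   0.  83. 110.]
SHIFT [ 3.3 -0.4 -3.5] TURN [0.03 0.37 0.07] rows>= 0.1
t 38.78 now [0.5577 0.2525 0.3365] F [ 0.3 -0.6 -3.2] w 0.245 q [ 22.   6.  92.   0.  83. 110.]
SHIFT [  4.3  -0.5 151.5] TURN [0.03 0.37 0.07] rows>= 3.6
```

View pics/f4.png

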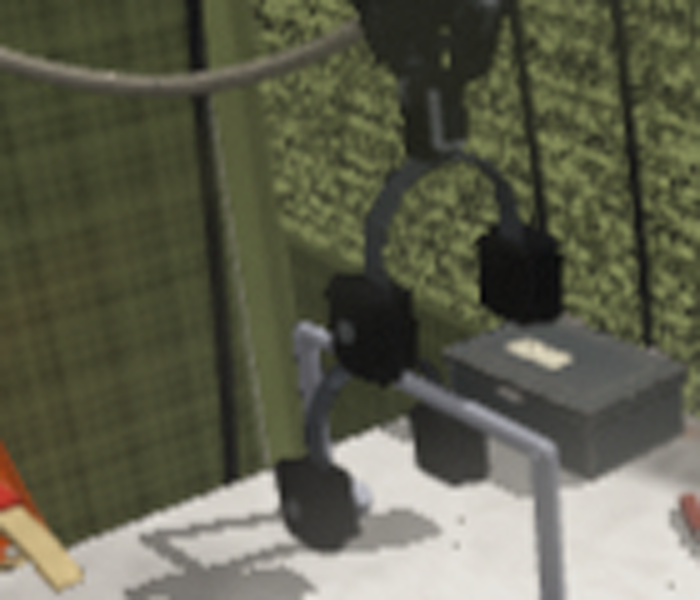

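View pics/f4t.png

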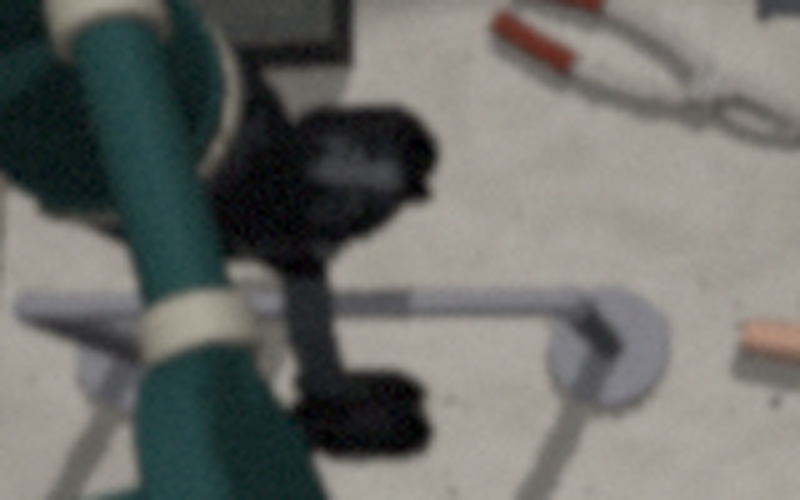

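Emit:
{"fn": "arm_command", "kwargs": {
  "targets": "4 -0.5 20 0 0 0 0.1;4 -0.5 50 0 0 0 0.1;4 -0.5 80 0 0 0 0.1;4 -0.5 110 0 0 0 0.1;4 -0.5 135 0 0 0 0.1;4 -0.5 150 0 0 0 0.1;4 -0.5 150 0 0 0 0.1;4 -0.5 150 0 0 0 0.1;4 -0.5 150 0 0 0 0.1"
}}

```text
time: 39.63
tool_pos: [0.5634, 0.2541, 0.1911]
tcp_rot: [-3.139, -0.047, -0.0]
wrist_force: [0.0, 0.6, -0.7]
width: 0.25
```

```bash
python3 - <<'E'
from h import *
to((.561,.253,.171),-88.3)
im,d=grab('scene',13);crop(im,120,90,260,210,5,'pics/f5.png')
E
```

```text
t 39.63 now [0.5634 0.2541 0.1911] F [ 0.   0.6 -0.7] w 0.25 q [ 22.  11. 102.   0.  68. 110.]
SHIFT [-2.4  1.  20.1] TURN [-0.11 -0.02  0.02] rows>= 0.5
```

View pics/f5.png

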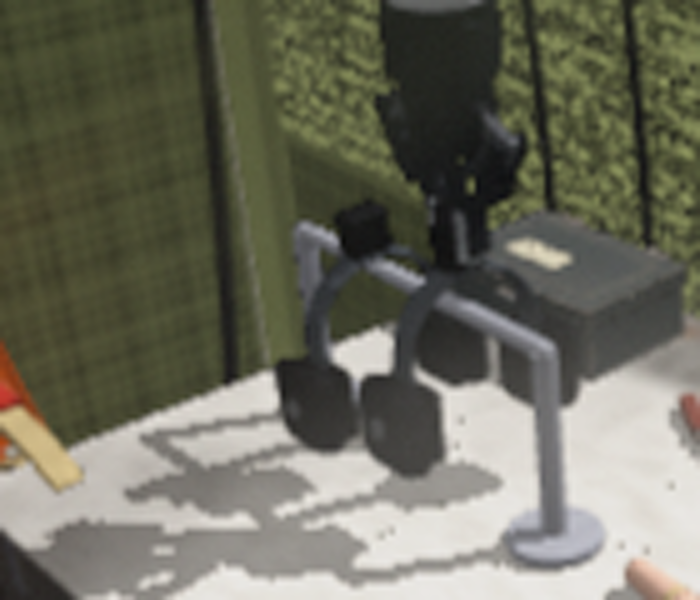

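Emit:
{"fn": "arm_command", "kwargs": {
  "targets": "-2 1 5 0 0 0 0.1;-2 1 10 0 0 0 0.1;-2 1 14 0 0 0 0.1;-2 1 17 0 0 0 0.1;-2 1 17 0 0 0 0.1;-2 1 17 0 0 0 0.1"
}}

```text
time: 40.18
tool_pos: [0.5603, 0.2526, 0.1722]
tcp_rot: [-3.14, -0.047, 0.004]
wrist_force: [-0.1, -0.0, -1.8]
width: 0.245
```

Emit:
{"fn": "arm_command", "kwargs": {
  "targets": "0 0 1.5 0 0 0 0.1;0 0 3 0 0 0 0.1;0 0 4 0 0 0 0.1;0 0 4 0 0 0 0.1"
}}

```text
time: 40.52
tool_pos: [0.5607, 0.2528, 0.1688]
tcp_rot: [-3.14, -0.047, 0.002]
wrist_force: [-0.2, -0.2, -3.2]
width: 0.247
```

Emit:
{"fn": "arm_command", "kwargs": {
  "targets": "0 0 1.5 0 0 0 0.1;0 0 3 0 0 0 0.1;0 0 3 0 0 0 0.1"
}}

```text
time: 40.77
tool_pos: [0.5609, 0.2528, 0.1685]
tcp_rot: [-3.14, -0.047, 0.001]
wrist_force: [-4.9, -2.5, 9.6]
width: 0.247
```

Emit:
{"fn": "arm_command", "kwargs": {
  "targets": "0 0 -2 0 0 0 0.1;0 0 -2 0 0 0 0.3;0 0 -2 0 0 0 0.45;0 0 -2 0 0 0 0.45;0 0 -2 0 0 0 0.45;0 0 -20 0 0 0 0.45;0 0 -60 0 0 0 0.45;0 0 -100 0 0 0 0.45;0 0 -100 0 0 0 0.45"
}}

```text
time: 41.52
tool_pos: [0.5652, 0.2544, 0.2755]
tcp_rot: [-3.135, -0.047, -0.019]
wrist_force: [1.4, 0.8, 2.3]
width: 0.446
```

```bash
python3 - <<'E'
from h import *
to((.42,.15,.30),-88.3)
im,d=grab('scene',14);crop(im,120,90,260,210,5,'pics/f6.png')
E
```

```text
t 41.52 now [0.5652 0.2544 0.2755] F [1.4 0.8 2.3] w 0.446 q [ 22.   7.  97.   0.  75. 110.]
SHIFT [-147.9   99.8  -26.9] TURN [-0.37 -0.71  0.  ] rows>= 4.3
```

View pics/f6.png

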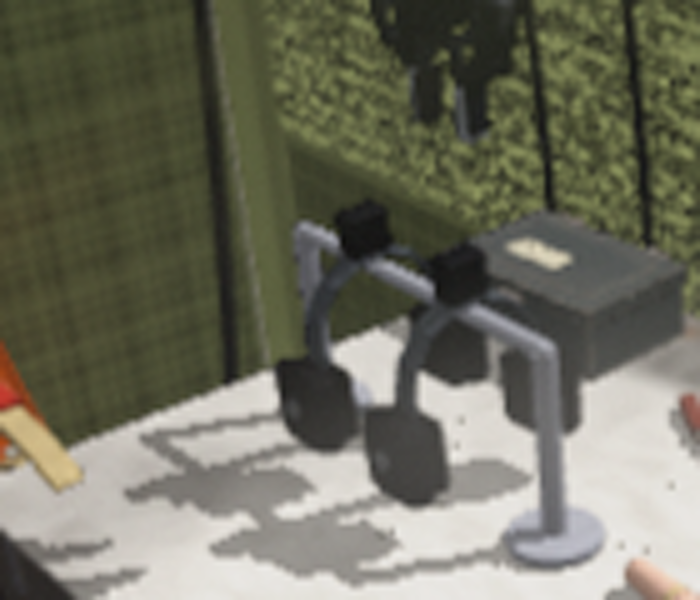

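Emit:
{"fn": "arm_command", "kwargs": {
  "targets": "0 0 -30 0 0 0 0.45;-40 30 -40 0 0 0 0.45;-80 60 -40 0 0 0 0.45;-120 90 -40 0 0 0 0.45;-150 120 -40 0 0 0 0.45;-150 150 -40 0 0 0 0.45;-150 150 -40 0 0 0 0.45;-150 150 -40 0 0 0 0.45;-150 150 -40 0 0 0 0.45;-150 150 -40 0 0 0 0.45"
}}

```text
time: 42.4
tool_pos: [0.4159, 0.0988, 0.3055]
tcp_rot: [-3.139, -0.047, 0.003]
wrist_force: [-0.3, 0.1, -0.2]
width: 0.45
```

```bash
python3 - <<'E'
from h import *
st=bot.read_state();print(st['time'],st['tool_pos'])
im,d=grab('scene',15);crop(im,120,90,390,300,2.9,'pics/z1.png')
im,d=grab('top',15);crop(im,70,120,410,310,2.3,'pics/z2.png')
c=Cam('top');P=c.cloud(d)
m=(d>0)&(P[...,2]>.183)&(P[...,2]<.21)&(P[...,0]>.5)&(P[...,0]<.62)&(P[...,1]>.18)&(P[...,1]<.45)
n,l,s,_=cv2.connectedComponentsWithStats(m.astype(np.uint8))
for k in range(1,n):
    if s[k,4]<15: continue
    v,u=np.nonzero(l==k);W=c.plane(np.c_[u,v],.195);q=P[l==k]
    print('lug',s[k,4],W.mean(0).round(4),'z',np.median(q[:,2]).round(4),cv2.minAreaRect((W[:,:2]*1000).astype(np.float32)),'rail x',.568-.0304*W.mean(0)[1])
for i in range(3):
    print(i,bay(i).round(4),cellfind(c,im,d,bay(i),r=.04,zt=.03))
m=(d>0)&(P[...,2]>.06)&(P[...,2]<.12)&(P[...,0]>.4)&(P[...,1]<-.25)&(P[...,0]<.65)&(P[...,1]>-.4)
print('ball',P[m].mean(0),m.sum(), bay(0,(.026,-.075)))
E
```

```text
42.4 [0.41590699 0.09880654 0.30548201]
lug 142 [0.5576 0.2512 0.195 ] z 0.1942 ((557.7113647460938, 251.24261474609375), (34.55045700073242, 21.520618438720703), 3.148275136947632) rail x 0.560362258001746
lug 147 [0.5524 0.3549 0.195 ] z 0.1942 ((552.2916259765625, 354.73297119140625), (32.59414291381836, 23.845109939575195), 4.13204288482666) rail x 0.5572116554937172
0 [ 0.5289 -0.2435] (array([ 0.52957951, -0.24189476]), np.float64(3.019346880804284), ((529.128662109375, -242.78091430664062), (34.04216766357422, 77.565185546875), 84.08722686767578), 221, np.float64(0.028802135382919314))
1 [ 0.5347 -0.1687] (array([ 0.53450214, -0.16797472]), np.float64(3.023243981766029), ((533.9745483398438, -168.5736083984375), (32.03224182128906, 77.5243911743164), 84.46509552001953), 207, np.float64(0.029443246720862515))
2 [ 0.5405 -0.0939] (array([ 0.5409831 , -0.09345018]), np.float64(3.0634959203956376), ((541.0464477539062, -89.9603042602539), (30.469499588012695, 77.32017517089844), 80.23837280273438), 193, np.float64(0.029525768503371852))
ball [ 0.5471882  -0.31874038  0.08557759] 87 [ 0.54896547 -0.32028057]
```

View pics/z1.png

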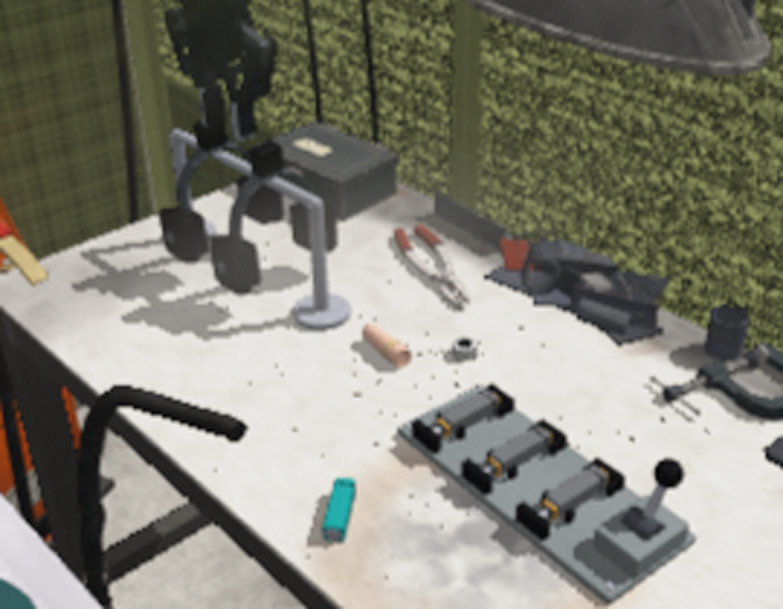

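View pics/z2.png

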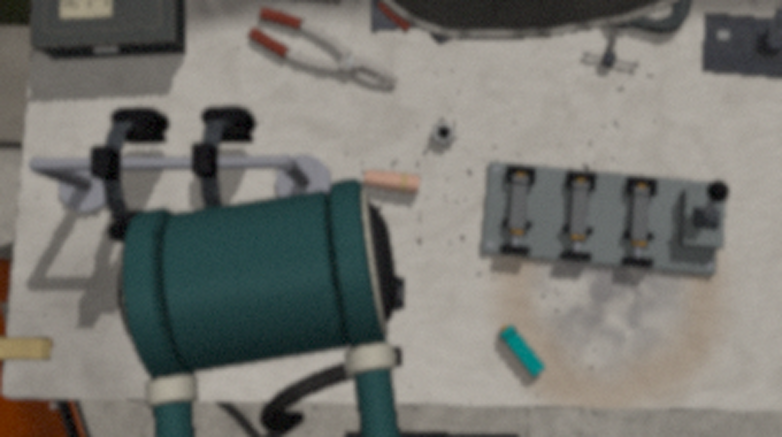

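Emit:
{"fn": "arm_command", "kwargs": {
  "targets": "0 0 0 0 0 0 0.45;0 0 0 0 0 0 0.45;0 0 0 0 0 0 0.45;0 0 0 0 0 0 0.45;0 0 0 0 0 0 0.45;0 0 0 0 0 0 0.45;0 0 0 0 0 0 0.45;0 0 0 0 0 0 0.45;0 0 0 0 0 0 0.45;0 0 0 0 0 0 0.45"
}}

```text
time: 43.33
tool_pos: [0.4153, 0.0981, 0.3058]
tcp_rot: [-3.14, -0.047, 0.002]
wrist_force: [-0.4, 0.2, -0.4]
width: 0.447
```

```bash
python3 - <<'E'
from h import *
im0,_=load('scene',15);im,d=grab('scene',16)
df=cv2.absdiff(im,im0).max(2);print('changed px in rail/tray region',(df[100:290,160:400]>40).sum())
cv2.imwrite('pics/fin.png',cv2.resize(im,(800,600)))
print(bot.read_state()['time']);print(bot.finish_job())
E
```

```text
changed px in rail/tray region 1
43.3833
the job is handed in; nothing more can be done
None
```

The job is finished and handed in at about 43 s of the 208 s allowed; the hand-in gives no verdict. The three grey cells are in their own bays, the lever is over at on, and both ear defenders hang on the rail. I left the turquoise look-alike alone.

**What the last camera checks showed:**
- **Cells:** all three lie flat in their bays with the stud at the rigid stop and the spring plate pushed back. Their top faces read about 29–30 mm high, where 30 mm is expected.
- **Lever:** the ball sits about 24 to 26 mm past the pivot on the on side. I pushed it until it hit its stop, at about 11 N.
- **Ear defenders:** the crown blocks are about 3 mm and 5 mm off the bar's line, and about 55 mm and 49 mm either side of its middle. They sit at the height expected for crowns resting on the bar. They had not moved between two pictures 1 s apart.
- **Bystanders:** the nozzle, nut and pliers were never touched and look unmoved; I did not measure them.
- **Arm:** it ended clear of everything.

**What disagreed:** positions taken from the scene camera's depth readings came out about 4–7 mm away from the top camera's for the cells and tray, and about 11 mm for the ear-defender blocks. I think most of that is side faces counted as tops. I used the top camera's values, and the grasps and fits confirmed them.

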